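# End-of-batch handover at the feed guide

### The arm

A 6-joint arm with a two-finger parallel gripper is mounted at the origin on the work surface; the furniture and walls round the work are solid. World frame = base frame: x ahead of the robot, y to its left, z up, the work surface at z = 0. Lengths are in m, angles in rad, forces in N, time in s.
With the tool pointing down it reaches from about 0.15 to 0.775 m from the base axis. Payload 6.1 kg.
Tool frame: the origin (TCP) lies at the very end of the fingers, on their centre line; the grasp point (between the pads) lies 19 mm behind it; x points along the fingers, z is the direction in which the jaws open and shut, and the axes are right-handed (so a half turn about x gives the same grasp; the last joint's range is limited). The gripper opens to 85 mm and grips with 20 to 120 N. Pads are 22 mm wide; open, the fingers measure 114 mm over their backs; the gripper's body (76 mm by 85 mm) begins 54 mm behind the grasp point. The pads swing forward as they close: fully open they stand 13 mm farther back than shut.
Start: joints at [1.105, 0.126, -0.04, 1.405, 0, 1.571], TCP at [0.236, 0.469, 0.231] pointing down, gripper open.
Joint ranges: [-2.72, 2.72], [-0.95, 1.95], [-1.27, 1.35], [-1.78, 2.02], [-1.46, 1.47], [-3.14, 3.14]. Speed limits (rad/s): [2.39, 2.39, 3.01, 3.14, 3.14, 3.14].

### API

Orientations are given as a 3x3 rotation matrix whose columns are the frame's x, y, z axes.
In Python, from cell import ctrl, cams gives the robot as it stands.
- The arm moves only by the tool apply_moves, never from a script. Its argument "commands" is text: rows parted by semicolons, each of 7 numbers parted by spaces: the shift along the tool's x, y, z in cm, then the turn, a rotation vector about the tool's x, y, z in degrees, then the opening, from 0 (shut) to 1 (fully open). In form: tx ty tz wx wy wz fingers; .... A call has 1 to 12 rows; each row is the pose to reach, as a shift and turn from the pose commanded when the call began, along the tool's axes at that moment; what a row does not reach only later rows make up. A row lasts 1/12 s, in which the tool goes at most 41.7 mm and 7.16 degrees, less where a joint would pass 70% of its speed; a pose out of reach is approached as far as the arm can. A call with a gripper value outside its range is refused whole. The fingers move at their own pace and stop on an object; "grip_force" is the grip in N (left out, the last holds). Time passes only in rows, so rows that repeat a pose let the fingers close. It gives the time, the measured TCP pose, the force and the opening at its end, in the units of the state.
- ctrl.get_state(): the state, without advancing time (a new reading comes with each control period).
- cams.capture(name): name is "scene" or "top" or "wrist"; returns the picture (400x640x3 uint8, red, green, blue); there is no depth.
- cams.get_calibration(name): a dict with "fx", "fy", "cx", "cy" (pixels), "camera_from_world" (4x4, takes a point from world to camera coordinates). Camera axes: x right, y down, z forward; pixel columns grow to the right and rows downward; lengths in m; the calibration is good to about 2 mm. A picture is of the moment at which its call begins: read the wrist's pose just before it. get_calibration takes no time and is no camera call; for the wrist camera it gives the pose at the moment of the call.
- ctrl.sign_off(): hands the job in, once; it reports no verdict.
The state is a dict: "time_s": time; "qpos": joint angles; "joint_vel": joint speeds; "effort": joint torques, N m; "eef_pos": TCP position; "tool_rot": TCP orientation; "force": force on the tool from outside, world axes, zero at the start; "ft_torque": the same for the moment, N m; "grip_width": finger opening in m.
Only numpy, scipy, OpenCV 4.12 (cv2) and the standard library are available. Lean on these libraries where they do the work, as an engineer would, in place of code of your own. Each camera call takes 0.05 s, during which the arm holds its last target.

### The job

Hand this station over at the end of a batch. Find the feed guide's gap by sliding the square gauge bars into it one at a time, from the thinnest up, until one binds at the mouth (try none thicker after that), and leave the thickest bar that goes fully home in the guide, so that the next shift can read the setting; the other bars go back to their own notches in the rack. Gather all brackets from the left tray on the mat into the middle tray that has a row begun, carrying on that row side by side down the middle and square to the tray, feet down, and stack the emptied tray squarely on the empty one on the white band.

Things in the scene. Friction and masses are not known exactly. Their poses are not given: they have to be found in the camera images.
- guide_r: the feed guide, 8 kg, too heavy to shift: 8 mm base plate with a fixed steel rail and a clamped aluminium fence, both 34 mm high over the bench; the gap between them is 40 mm deep from mouth (edges rounded 3 mm) to end stop. It stands in one of three fence settings, each a body (guide_r, _s, _t: letters in no order); only the one standing is reported. Origin: see guide_s
- guide_s: the feed guide at another setting. All three alike: origin at bench level, at the mouth, on the face of the FIXED rail (so it does not tell the gap); x points into the gap, y from fixed rail to fence, z up. Bars slide in along +x on the base plate, 8 mm above the bench; the plate begins 46 mm before the mouth and spans y = -57 to 65 mm
- guide_t: the feed guide at the third setting. Whatever the setting, a bar either has 2 mm or more of side play in the gap or is at least 2 mm too thick and stops at the mouth. A fitting bar goes in with its centre line half its thickness plus 1 mm from the fixed rail; fully home against the stop its centre lies 25 mm before the mouth (x = -25 mm)
- bar_1: square aluminium gauge bar, 10 x 10 mm, 130 mm long, 35 g (thinnest of four); origin at its centre, x along its length (its four long faces are alike, and so are its ends). Its notch in the rack is at the rack's y = -69 mm
- bar_2: square aluminium gauge bar, 14 x 14 mm, 130 mm long, 69 g (second thinnest of four); origin at its centre, x along its length (its four long faces are alike, and so are its ends). Its notch in the rack is at the rack's y = -23 mm
- bar_3: square aluminium gauge bar, 18 x 18 mm, 130 mm long, 114 g (third of four); origin at its centre, x along its length (its four long faces are alike, and so are its ends). Its notch in the rack is at the rack's y = 23 mm
- bar_4: square aluminium gauge bar, 22 x 22 mm, 130 mm long, 170 g (thickest of four); origin at its centre, x along its length (its four long faces are alike, and so are its ends). Its notch in the rack is at the rack's y = 69 mm
- rack: beech rack, fixed: two notched cross rails 14 mm wide at x = -45 and +45 mm; the bars lie across them along x, centred at x = 0, at y = -69, -23, 23, 69 mm (thinnest to thickest), undersides 20 mm above the bench. Notches 6 mm deep, 4 mm wider than their bar; free room below the bars between the rails. Origin: its centre at bench level
- tray_batch: grey tool tray, 142 (its x) x 242 (its y) x 17 mm; floor 2 mm, inside 130 x 230 mm, walls 4 mm thick, centred at x = +-67, y = +-117 mm, tops at 16 mm. Origin: centre of the underside. Middle tray, next to the guide on the dark mat. Its row runs along y on the middle line (x = 0), ribs along x, one bracket at the y+ end; four at 54 mm pitch (y = 81, 27, -27, -81 mm) fill it. 0.35 kg
- tray_part: grey tool tray, 142 (its x) x 242 (its y) x 17 mm; floor 2 mm, inside 130 x 230 mm, walls 4 mm thick, centred at x = +-67, y = +-117 mm, tops at 16 mm. Origin: centre of the underside. Left tray on the dark mat, holding one to three brackets lying askew. About 0.15 kg; carry it by pinching the middle of a long wall
- tray_empty: grey tool tray, 142 (its x) x 242 (its y) x 17 mm; floor 2 mm, inside 130 x 230 mm, walls 4 mm thick, centred at x = +-67, y = +-117 mm, tops at 16 mm. Origin: centre of the underside. Stands empty on the white band (6 mm below the mat), left of the robot. A tray stacked on it lies 14 to 16 mm higher. 0.35 kg
- bracket_1: pressed steel hat bracket, 90 mm long (its x, along the raised rib), 48 wide (its y), 26 high, 0.12 kg; rib 24 mm wide, on either side a foot 12 mm wide, 3 thick. Origin: centre of the underside, z up; begins the row in tray_batch, at the tray's y = 81 mm
- bracket_2: pressed steel hat bracket, 90 mm long (its x, along the raised rib), 48 wide (its y), 26 high, 0.12 kg; rib 24 mm wide, on either side a foot 12 mm wide, 3 thick. Origin: centre of the underside, z up; starts in tray_part; may be absent (None)
- bracket_3: pressed steel hat bracket, 90 mm long (its x, along the raised rib), 48 wide (its y), 26 high, 0.12 kg; rib 24 mm wide, on either side a foot 12 mm wide, 3 thick. Origin: centre of the underside, z up; starts in tray_part; may be absent (None)
- bracket_4: pressed steel hat bracket, 90 mm long (its x, along the raised rib), 48 wide (its y), 26 high, 0.12 kg; rib 24 mm wide, on either side a foot 12 mm wide, 3 thick. Origin: centre of the underside, z up; starts in tray_part; may be absent (None)
There are look-alikes about, which are no part of the job. Leave any green look-alike of the bracket_4 alone.

How it is judged:
By the outcome, as a careful person would: the job done as asked, in the order asked, and still so for the second after the job is handed in, with the robot touching nothing.
Of guide_r, guide_s, guide_t only 1 to 1 are there at a start; the rules pass over those that are not, and their reading is None.
Of bracket_2, bracket_3, bracket_4 only 1 to 3 are there at a start; the rules pass over those that are not, and their reading is None.
At some moment in a run one of tray_empty, tray_part may be knocked a few centimetres aside while the robot is not near it.
Once in a run the grip may slacken for a moment while it holds something.
It also fails if it takes over 210 s, if anything falls off the work surface, if the arm or the gripper's body presses on something with over 40 N, if the wrist force passes 120 N, or if a joint passes its speed limit or range.

## Working session

There is one attempt and no reset: what is moved stays moved. The work goes in short steps, Python scripts to look and compute and a tool call to move; the robot and the scene stay as the last step left them, time stands still between calls to the robot, and variables do not carry over. Pictures are saved under pics/ and viewed, and the job is handed in when it is done.

Besides the shell and the picture viewer there is one more tool, called as name(argument=value, ...) on one line, values as JSON. apply_moves: Moves the arm, as the interface text tells. Its arguments: {"type":"object","properties":{"commands":{"type":"string"},"grip_force":{"type":"number"}},"required":["commands"]}

```bash
ls; mkdir -p pics; python3 - <<'E'
from cell import ctrl,cams
import cv2
s=ctrl.get_state();print(s)
for n in("scene","top","wrist"):
    im=cams.capture(n);cv2.imwrite(f"pics/{n}0.png",im[:,:,::-1]);print(n,cams.get_calibration(n))
E
```

```text
pics
{'time_s': 0.0, 'qpos': array([ 1.10500599e+00,  1.26363120e-01, -4.06058203e-02,  1.40537746e+00,
        2.49916418e-05,  1.57078757e+00]), 'joint_vel': array([ 0.00052884, -0.00083606, -0.00038851,  0.00058834,  0.0002072 ,
       -0.00021915]), 'effort': array([-9.58581609e-05, -4.35913110e+01,  3.52925920e+01,  1.73769338e-02,
       -5.43255987e-05,  1.50308114e-05]), 'eef_pos': array([0.23560711, 0.46871722, 0.23053831]), 'tool_rot': array([[-7.18513726e-04, -8.93470797e-01,  4.49120716e-01],
       [-1.37371772e-03,  4.49121290e-01,  8.93469742e-01],
       [-9.99998798e-01,  2.50051864e-05, -1.55007648e-03]]), 'force': array([ 0.32458679,  0.15088327, -0.37528169]), 'ft_torque': array([ 0.01912219,  0.01203278, -0.00372755]), 'grip_width': 0.085328328610955}
scene {'fx': 421.99491629838866, 'fy': 421.99491629838866, 'cx': 322.40934756654946, 'cy': 196.7413267562411, 'camera_from_world': array([[ 0.7128607 , -0.70123674,  0.00983145, -0.33883444],
       [-0.41902047, -0.43712396, -0.79582944,  0.25969383],
       [ 0.5623624 ,  0.56319595, -0.60544104,  1.13234971],
       [ 0.        ,  0.        ,  0.        ,  1.        ]])}
top {'fx': 382.8190963633394, 'fy': 382.8190963633394, 'cx': 319.6204406095605, 'cy': 200.3869901558567, 'camera_from_world': array([[ 0.00495464, -0.99990354, -0.01297529,  0.02287543],
       [-0.98335435, -0.00251505, -0.18168077,  0.52318232],
       [ 0.18163061,  0.01365947, -0.98327196,  1.14357495],
       [ 0.        ,  0.        ,  0.        ,  1.        ]])}
wrist {'fx': 307.9114549692595, 'fy': 307.9114549692595, 'cx': 318.2975578213189, 'cy': 202.69688471659228, 'camera_from_world': array([[ 0.44781996,  0.89412073, -0.00232244, -0.52368243],
       [ 0.85179933, -0.42583074,  0.30513289, -0.04108767],
       [ 0.27183667, -0.13862285, -0.95230695,  0.38004195],
       [ 0.        ,  0.        ,  0.        ,  1.        ]])}
```

View pics/scene0.png

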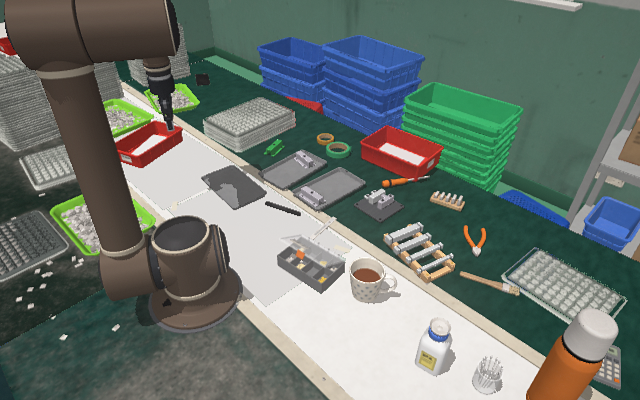

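View pics/top0.png

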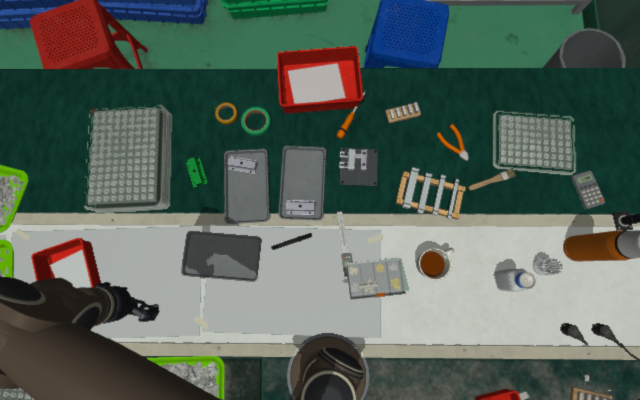

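View pics/wrist0.png

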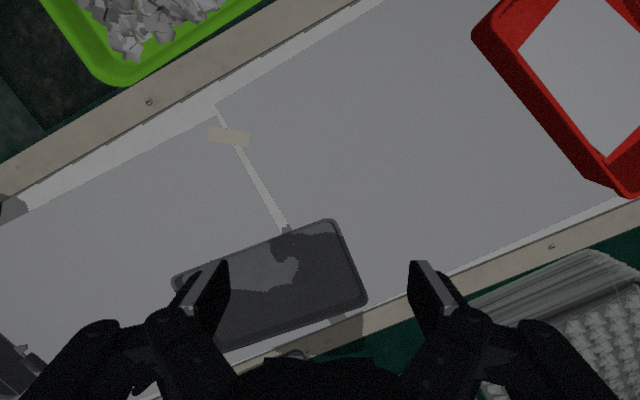

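```bash
cat > h.py <<'E'
import numpy as np, cv2
from cell import ctrl,cams
def cap(n):
    K=cams.get_calibration(n); im=cams.capture(n)
    return im,K
def ray(K,u,v,z):
    T=np.array(K['camera_from_world']);R=T[:3,:3];t=T[:3,3]
    c=-R.T@t; d=R.T@np.array([(u-K['cx'])/K['fx'],(v-K['cy'])/K['fy'],1])
    return c+d*(z-c[2])/d[2]
def proj(K,p):
    T=np.array(K['camera_from_world']);q=T[:3,:3]@np.array(p)+T[:3,3]
    return np.array([K['fx']*q[0]/q[2]+K['cx'],K['fy']*q[1]/q[2]+K['cy']])
def save(im,name,box=None,s=1):
    if box: im=im[box[1]:box[3],box[0]:box[2]]
    im=cv2.resize(im,None,fx=s,fy=s,interpolation=cv2.INTER_CUBIC)
    cv2.imwrite(f"pics/{name}.png",im[:,:,::-1]); print(name,im.shape)
def mat(p,**k): print(np.array2string(np.array(p),precision=4,suppress_small=True))
E
python3 - <<'E'
import cv2
from h import *
im=cv2.imread('pics/top0.png')[:,:,::-1]
save(im,'top0a',(175,130,395,290),3.6)
save(im,'top0b',(330,90,530,230),4)
im=cv2.imread('pics/scene0.png')[:,:,::-1]
save(im,'sc0a',(190,120,420,230),3.4)
E
```

```text
top0a (576, 792, 3)
top0b (560, 800, 3)
sc0a (374, 782, 3)
```

View pics/top0a.png

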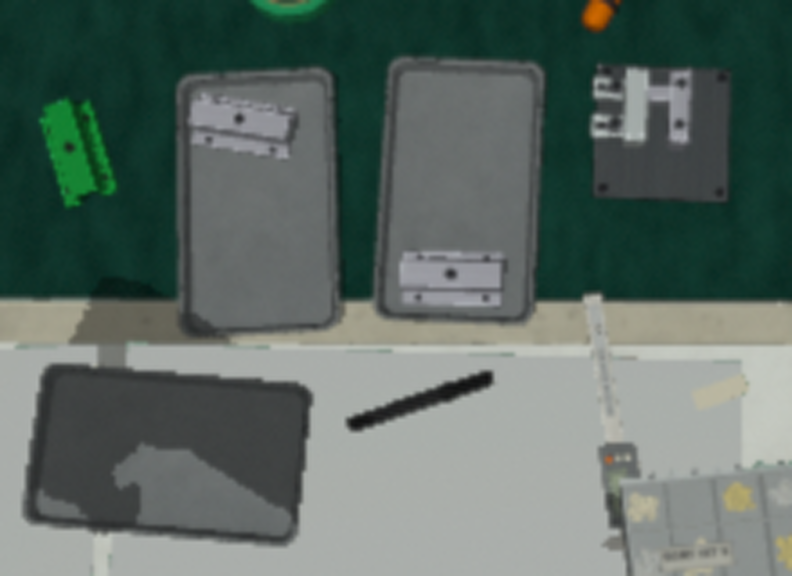

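View pics/top0b.png

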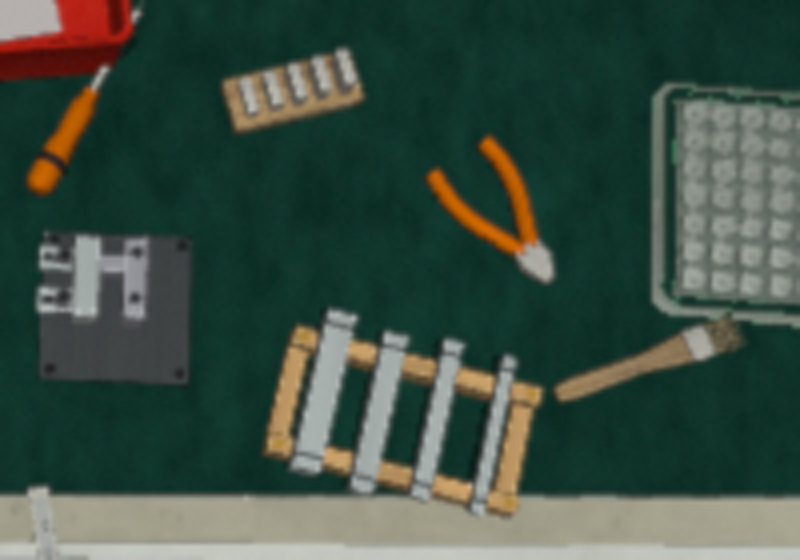

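View pics/sc0a.png

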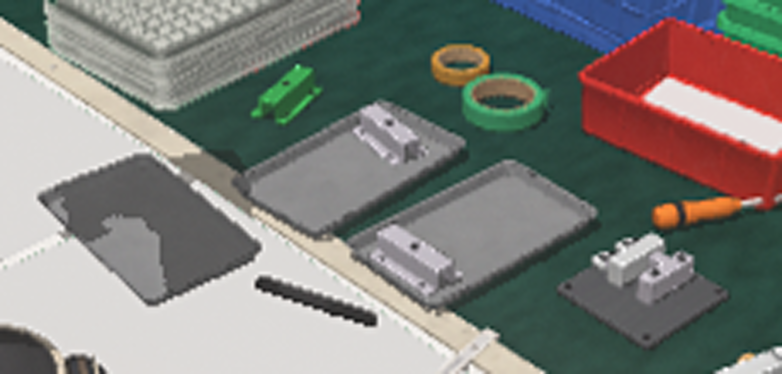

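```bash
cat >> h.py <<'E'
from scipy.spatial.transform import Rotation as Ro
def st(): return ctrl.get_state()
def down(psi):  # psi deg: world angle of jaw (tool z) direction
    a=np.radians(psi); z=np.array([np.cos(a),np.sin(a),0]);x=np.array([0,0,-1.]);return np.c_[x,np.cross(z,x),z]
def plan(p,psi=None,R=None):
    s=st();R0=s['tool_rot'];
    d=R0.T@(np.array(p)-s['eef_pos'])*100
    cur=np.degrees(np.arctan2(R0[1,2],R0[0,2]))
    if R is None: R=down(cur if psi is None else psi)
    w=Ro.from_matrix(R0.T@R).as_rotvec(degrees=True)
    print('t',round(s['time_s'],2),'tcp',s['eef_pos'].round(4),'psi',cur.round(2),'w',s['grip_width'].round(4),'F',s['force'].round(2))
    print('shift cm',d.round(2),'turn deg',w.round(2))
E
python3 - <<'E'
from h import *
K=cams.get_calibration('top');S=cams.get_calibration('scene')
for n,u,v,z in [("plate BL",330+40/4,90+382/4,.008),("plate BR",330+188/4,90+384/4,.008),("plate TR",330+190/4,90+238/4,.008),
 ("rackc TL",330+300/4,90+330/4,.026),("TR",330+538/4,90+390/4,.026),("BR",330+515/4,90+510/4,.026),("BL",330+268/4,90+452/4,.026)]:
    p=ray(K,u,v,z);print(n,p.round(4),proj(S,p).round(1))
for n,u,v in [("A",175+180/3.6,130+80/3.6),("B",175+332/3.6,130+70/3.6),("C",175+340/3.6,130+322/3.6),("D",175+184/3.6,130+332/3.6),
 ("e",175+392/3.6,130+62/3.6),("f",175+543/3.6,130+66/3.6),("g",175+535/3.6,130+320/3.6),("h",175+378/3.6,130+314/3.6),
 ("i",175+45/3.6,130+366/3.6),("j",175+312/3.6,130+388/3.6),("k",175+295/3.6,130+542/3.6),("l",175+26/3.6,130+520/3.6)]:
    p=ray(K,u,v,.016);print(n,p.round(4),proj(S,p).round(1))
W=cams.get_calibration('wrist');T=W['camera_from_world'];s=st()
c=-T[:3,:3].T@T[:3,3];R0=s['tool_rot'];print('cam in tool',(R0.T@(c-s['eef_pos'])).round(4),(R0.T@T[:3,:3].T).round(3))
E
```

```text
plate BL [ 0.5797 -0.0404  0.008 ] [352.7 205. ]
plate BR [ 0.5783 -0.16    0.008 ] [379.9 221.8]
plate TR [ 0.7014 -0.1644  0.008 ] [404.1 206. ]
rackc TL [ 0.6188 -0.2481  0.026 ] [410.5 224.8]
TR [ 0.57   -0.4347  0.026 ] [454.3 264.1]
BR [ 0.4738 -0.4107  0.026 ] [427.6 277.3]
BL [ 0.5194 -0.2194  0.026 ] [383.3 235.2]
A [0.6891 0.337  0.016 ] [301.6 149.8]
B [0.6987 0.1983 0.016 ] [327.7 162.4]
C [0.4671 0.1843 0.016 ] [284.2 188.4]
D [0.4578 0.3218 0.016 ] [258.1 173.6]
e [0.7064 0.1436 0.016 ] [339.3 167.3]
f [0.7027 0.0058 0.016 ] [366.3 182.9]
g [0.4694 0.0123 0.016 ] [318.6 210.3]
h [0.4743 0.1509 0.016 ] [292.  191.7]
i [0.4273 0.4429 0.016 ] [232.2 163.8]
j [0.4089 0.2071 0.016 ] [267.1 192.5]
k [0.277  0.2174 0.016 ] [233.9 207.5]
l [0.2943 0.4504 0.016 ] [200.7 176.7]
cam in tool [-0.1425  0.0776 -0.0004] [[ 0.001 -0.305  0.952]
 [ 0.001 -0.952 -0.305]
 [ 1.     0.002 -0.001]]
```

```bash
python3 - <<'E'
from h import *
plan((.5,-.22,.2),90)
E
```

```text
Traceback (most recent call last):
  File "h.py", line 28, in plan
    print('t',round(s['time_s'],2),'tcp',s['eef_pos'].round(4),'psi',cur.round(2),'w',s['grip_width'].round(4),'F',s['force'].round(2))
                                                                                      ^^^^^^^^^^^^^^^^^^^^^
AttributeError: 'float' object has no attribute 'round'
```

```bash
sed -i "s/s\['grip_width'\].round(4)/round(s['grip_width'],4)/" h.py; python3 - <<'E'
from h import *
plan((.5,-.22,.2),90)
E
```

```text
t 0.15 tcp [0.2356 0.4688 0.2307] psi 63.31 w 0.0852 F [ 0.05 -0.27  0.41]
shift cm [  3.13 -54.55 -49.66] turn deg [-2.669e+01 -7.000e-02 -2.000e-02]
```

apply_moves(commands="3.1 -54.5 -49.7 -26.7 0 0 1;3.1 -54.5 -49.7 -26.7 0 0 1;3.1 -54.5 -49.7 -26.7 0 0 1;3.1 -54.5 -49.7 -26.7 0 0 1;3.1 -54.5 -49.7 -26.7 0 0 1;3.1 -54.5 -49.7 -26.7 0 0 1;3.1 -54.5 -49.7 -26.7 0 0 1;3.1 -54.5 -49.7 -26.7 0 0 1;3.1 -54.5 -49.7 -26.7 0 0 1;3.1 -54.5 -49.7 -26.7 0 0 1;3.1 -54.5 -49.7 -26.7 0 0 1;3.1 -54.5 -49.7 -26.7 0 0 1")

```text
time_s: 1.15
eef_pos: [0.4115, 0.0084, 0.2107]
tool_rot: [[0.0, -1.0, -0.0], [0.0, -0.0, 1.0], [-1.0, -0.0, 0.0]]
force: [1.4, 0.6, -0.9]
grip_width: 0.0853
```

```bash
python3 - <<'E'
from h import *
plan((.5,-.22,.2),90)
E
```

```text
t 1.15 tcp [0.4115 0.0084 0.2107] psi 90.0 w 0.0853 F [ 1.44  0.57 -0.95]
shift cm [  1.07  -8.84 -22.84] turn deg [0.   0.01 0.02]
```

apply_moves(commands="1.1 -8.8 -22.8 0 0 0 1;1.1 -8.8 -22.8 0 0 0 1;1.1 -8.8 -22.8 0 0 0 1;1.1 -8.8 -22.8 0 0 0 1;1.1 -8.8 -22.8 0 0 0 1;1.1 -8.8 -22.8 0 0 0 1;1.1 -8.8 -22.8 0 0 0 1;1.1 -8.8 -22.8 0 0 0 1;1.1 -8.8 -22.8 0 0 0 1")

```text
time_s: 1.9
eef_pos: [0.4991, -0.2174, 0.1992]
tool_rot: [[-0.001, -1.0, 0.0], [0.001, 0.0, 1.0], [-1.0, 0.001, 0.001]]
force: [-0.0, 1.1, -0.2]
grip_width: 0.0855
```

```bash
python3 - <<'E'
from h import *
plan((.5,-.22,.2),90)
im,K=cap('wrist');save(im,'w1');np.savez('w1',im=im,**K)
im2,K2=cap('top');np.savez('t1',im=im2,**K2)
E
```

```text
t 1.9 tcp [ 0.4991 -0.2174  0.1992] psi 89.98 w 0.0855 F [-0.04  1.09 -0.23]
shift cm [-0.08 -0.09 -0.26] turn deg [-0.02  0.05 -0.07]
w1 (400, 640, 3)
```

View pics/w1.png

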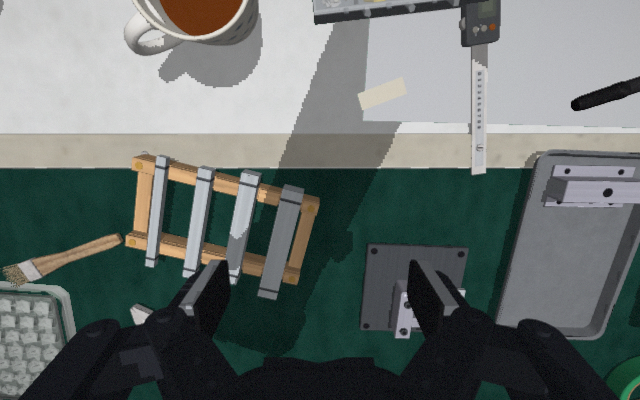

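```bash
python3 - <<'E'
from h import *
im=np.load('w1.npz')['im']
save(im,'w1a',(120,145,330,305),3.8)
save(im,'w1b',(350,230,480,350),4.9)
E
```

```text
w1a (608, 798, 3)
w1b (588, 637, 3)
```

View pics/w1a.png

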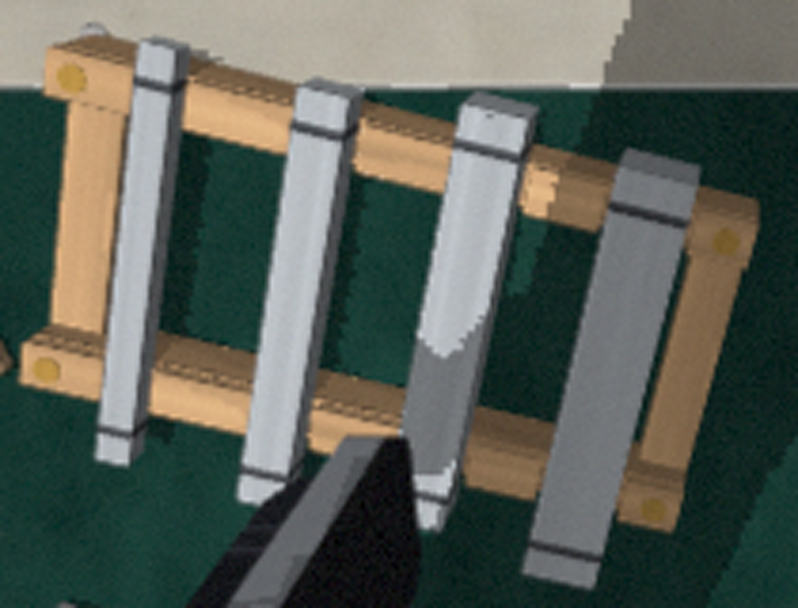

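View pics/w1b.png

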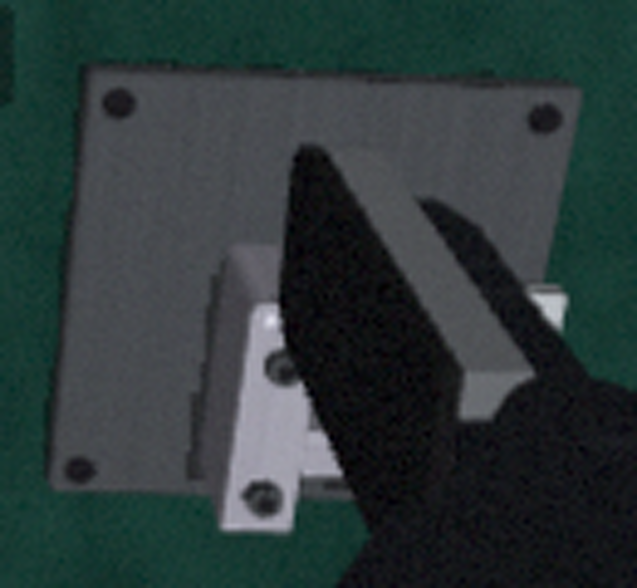

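```bash
python3 - <<'E'
from h import *
K=np.load('w1.npz')
s=3.8
B={1:[(142,38),(186,46),(129,465),(94,458)],2:[(305,80),(360,92),(289,505),(238,498)],3:[(468,95),(537,108),(437,530),None],4:[(624,152),(700,168),(596,588),(524,573)]}
for i,c in B.items():
    z=.02+[.010,.014,.018,.022][i-1]
    P=[ray(K,120+q[0]/s,145+q[1]/s,z) if q else None for q in c]
    if P[3] is None: P[3]=P[2]+(P[0]-P[1])
    n=(P[0]+P[1])/2;f=(P[2]+P[3])/2
    print(i,'ctr',((n+f)/2).round(4),'len',np.linalg.norm(f-n).round(4),'w',np.linalg.norm(P[0]-P[1]).round(4),np.linalg.norm(P[2]-P[3]).round(4),'yaw',np.degrees(np.arctan2(*(f-n)[1::-1])).round(2))
s=4.9
for c in [(85,66),(580,85),(50,488)]: print(ray(K,350+c[0]/s,230+c[1]/s,.008).round(4))
for c in [(250,303),(218,530),(292,532)]: print(ray(K,350+c[0]/s,230+c[1]/s,.034).round(4))
E
```

```text
1 ctr [ 0.5341 -0.3926  0.03  ] len 0.1305 w 0.0116 0.0104 yaw -15.47
2 ctr [ 0.5452 -0.3473  0.034 ] len 0.1304 w 0.0147 0.0151 yaw -15.22
3 ctr [ 0.5496 -0.3027  0.038 ] len 0.1332 w 0.0183 0.0183 yaw -16.05
4 ctr [ 0.5653 -0.2589  0.042 ] len 0.1338 w 0.0205 0.0218 yaw -14.44
[ 0.5785 -0.1596  0.008 ]
[ 0.5835 -0.0388  0.008 ]
[ 0.7022 -0.1629  0.008 ]
[ 0.6275 -0.1222  0.034 ]
[ 0.6929 -0.1248  0.034 ]
[ 0.6935 -0.1063  0.034 ]
```

```bash
python3 - <<'E'
from h import *
im=np.load('w1.npz')['im']
save(im,'w1c',(120,145,190,270),4.8)
im=cv2.imread('pics/scene0.png')[:,:,::-1]
save(im,'sc0b',(375,215,465,290),8)
E
```

```text
w1c (600, 336, 3)
sc0b (600, 720, 3)
```

View pics/w1c.png

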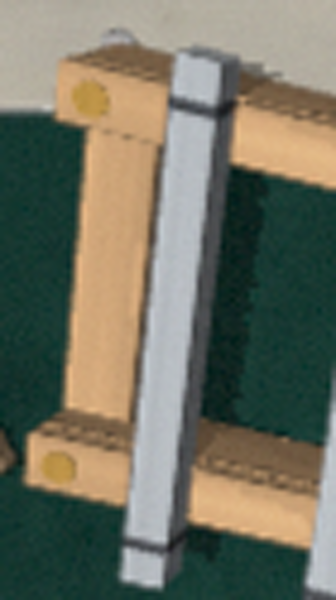

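View pics/sc0b.png

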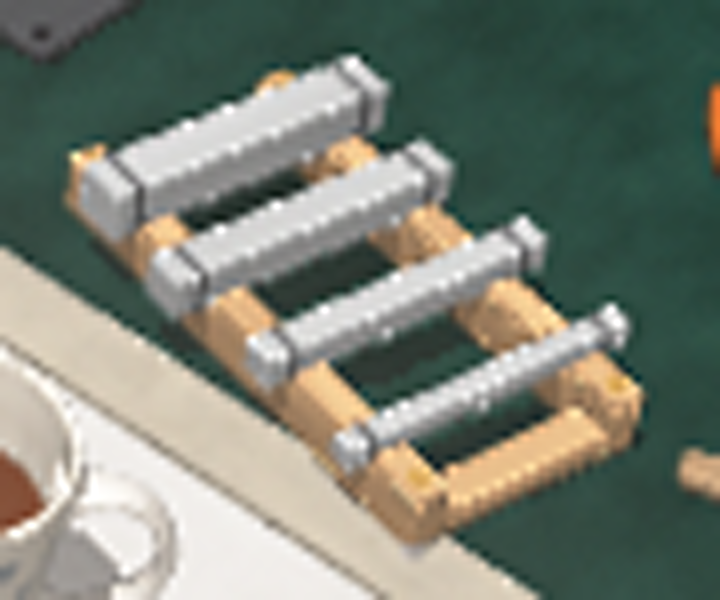

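```bash
python3 - <<'E'
from h import *
plan((.5225,-.3897,.08),75.5)
E
```

```text
t 2.0 tcp [ 0.4992 -0.2165  0.1998] psi 90.07 w 0.0853 F [-0.14  0.19 -0.01]
shift cm [ 11.98  -2.31 -17.33] turn deg [ 1.457e+01  1.000e-02 -1.000e-02]
```

apply_moves(commands="12 -2.3 -17.3 14.6 0 0 0.42;12 -2.3 -17.3 14.6 0 0 0.42;12 -2.3 -17.3 14.6 0 0 0.42;12 -2.3 -17.3 14.6 0 0 0.42;12 -2.3 -17.3 14.6 0 0 0.42;12 -2.3 -17.3 14.6 0 0 0.42;12 -2.3 -17.3 14.6 0 0 0.42;12 -2.3 -17.3 14.6 0 0 0.42;12 -2.3 -17.3 14.6 0 0 0.42")

```text
time_s: 2.75
eef_pos: [0.5233, -0.3892, 0.0815]
tool_rot: [[0.002, -0.968, 0.25], [-0.001, 0.25, 0.968], [-1.0, -0.002, -0.0]]
force: [-0.5, 0.4, -0.2]
grip_width: 0.0358
```

```bash
cat >> h.py <<'E'
def shot(name,box=None,s=1):
    im,K=cap('wrist');np.savez(name,im=im,**K);save(im,name,box,s);return im,K
E
python3 - <<'E'
from h import *
plan((.5225,-.3897,.08),75.5)
shot('w2')
E
```

```text
t 2.75 tcp [ 0.5233 -0.3892  0.0815] psi 75.51 w 0.0358 F [-0.45  0.36 -0.18]
shift cm [ 0.15  0.06 -0.07] turn deg [ 0.01 -0.02  0.1 ]
w2 (400, 640, 3)
```

View pics/w2.png

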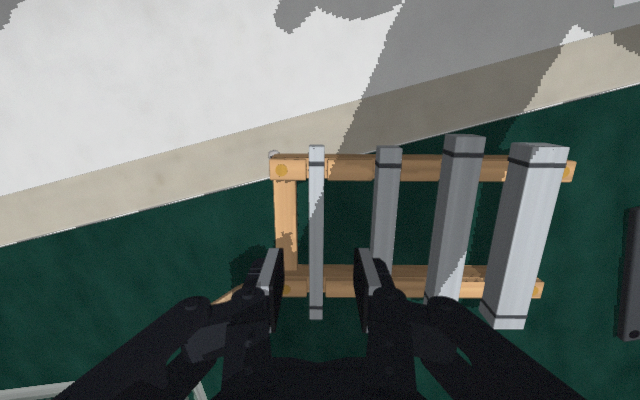

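```bash
cat >> h.py <<'E'
def loc(K,u,v,z):  # point in tool frame y,z (mm) rel to current TCP, plus world
    p=ray(K,u,v,z); s=st(); q=s['tool_rot'].T@(p-s['eef_pos']); return p.round(4), (q*1000).round(1)
E
python3 - <<'E'
from h import *
d=np.load('w2.npz');im=d['im']
g=im[:,:,0].astype(int)
for v in (200,230,240): print(v,g[v,300:332])
for u,v,z in [(316.6,149,.03),(316.2,318,.03)]: print(loc(d,u,v,z))
print(proj(d,st()['eef_pos']))
E
```

```text
200 [ 24  25  22  23  28  24  25  22  86 174 194 195 197 192 191 196 185 134
 119 119 115 118 119  98  19  15  12  12   4  22   3  14]
230 [ 21  24  23  15  19  23  18  12  39  92 120 118 118 117 115 115 117 117
 120 118 120 114 110  75  17  24  16  20   8  16  19  18]
240 [ 19   7  14   7  11  12  17  14  38  92 119 120 118 118 115 114 118 118
 118 116 117 120 113  75  13  19  20  10  12  12   9  11]
(array([ 0.4736, -0.3782,  0.03  ]), array([51.6, 51.1, -1.7]))
(array([ 0.596 , -0.4102,  0.03  ]), array([ 51.9, -75.3,  -2.1]))
[319.42844429 262.25162847]
```

apply_moves(commands="3 0 -0.2 0 0 0 0.42;5 0 -0.2 0 0 0 0.42;6.1 0 -0.2 0 0 0 0.42;6.1 0 -0.2 0 0 0 0.42;6.1 0 -0.2 0 0 0 0.42")

```text
time_s: 3.22
eef_pos: [0.5223, -0.3917, 0.0195]
tool_rot: [[0.0, -0.968, 0.251], [-0.0, 0.251, 0.968], [-1.0, -0.0, -0.0]]
force: [0.0, -0.0, -0.3]
grip_width: 0.0359
```

```bash
python3 - <<'E'
from h import *
plan((.5225,-.3897,.02),75.5)
shot('w3',(220,120,480,320),3)
E
```

```text
t 3.22 tcp [ 0.5223 -0.3917  0.0195] psi 75.47 w 0.0359 F [ 0.03 -0.03 -0.33]
shift cm [-0.05  0.03  0.2 ] turn deg [-0.03 -0.    0.01]
w3 (600, 780, 3)
```

View pics/w3.png

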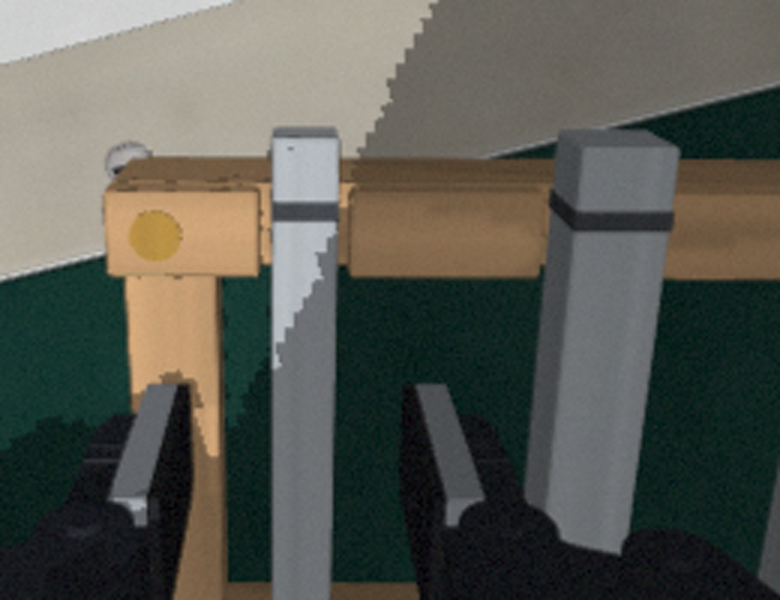

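apply_moves(commands="0 0 0.08 0 0 0 0.42;0 0 0.08 0 0 0 0;0 0 0.08 0 0 0 0;0 0 0.08 0 0 0 0;0 0 0.08 0 0 0 0;0 0 0.08 0 0 0 0;0 0 0.08 0 0 0 0", grip_force=40)

```text
time_s: 3.85
eef_pos: [0.5229, -0.3921, 0.0199]
tool_rot: [[0.002, -0.968, 0.252], [-0.001, 0.252, 0.968], [-1.0, -0.002, -0.001]]
force: [-0.2, 0.4, 5.5]
grip_width: 0.0086
```

```bash
python3 - <<'E'
from h import *
plan((.5225,-.3897,.02),75.5)
shot('w4',(220,120,480,320),3)
E
```

```text
t 3.85 tcp [ 0.5229 -0.3921  0.0199] psi 75.41 w 0.0086 F [-0.18  0.39  5.53]
shift cm [-0.01  0.1   0.22] turn deg [-0.09 -0.03  0.11]
w4 (600, 780, 3)
```

View pics/w4.png

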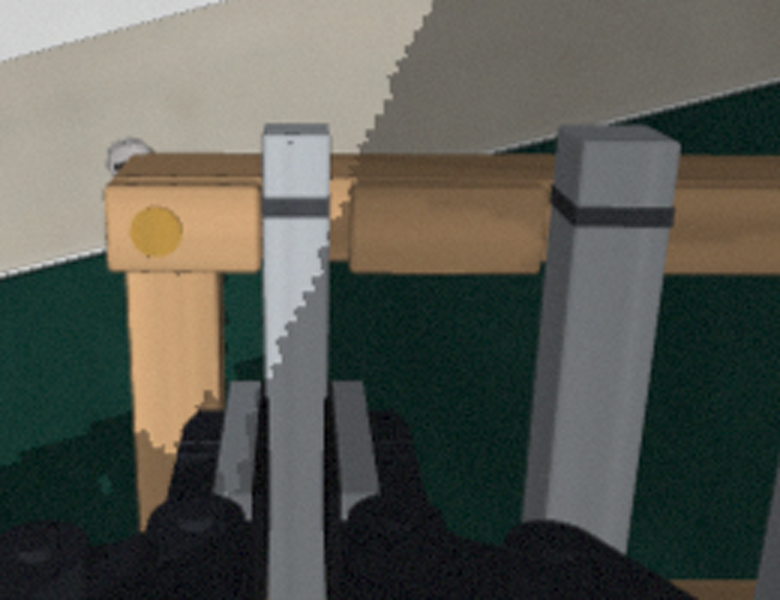

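apply_moves(commands="-0.5 0 0 0 0 0 0;-1.5 0 0 0 0 0 0;-3 0 0 0 0 0 0;-5 0 0 0 0 0 0;-6 0 0 0 0 0 0;-6 0 0 0 0 0 0;-6 0 0 0 0 0 0")

```text
time_s: 4.48
eef_pos: [0.5227, -0.392, 0.0793]
tool_rot: [[0.001, -0.968, 0.252], [-0.001, 0.252, 0.968], [-1.0, -0.001, -0.001]]
force: [-0.1, 0.1, -0.2]
grip_width: 0.0083
```

```bash
python3 - <<'E'
from h import *
plan((.6,-.1,.08),88)
shot('w5',(220,120,480,320),3)
E
```

```text
t 4.48 tcp [ 0.5227 -0.392   0.0793] psi 75.41 w 0.0083 F [-0.13  0.06 -0.21]
shift cm [-0.09 -0.13 30.2 ] turn deg [-12.59  -0.04   0.08]
w5 (600, 780, 3)
```

View pics/w5.png

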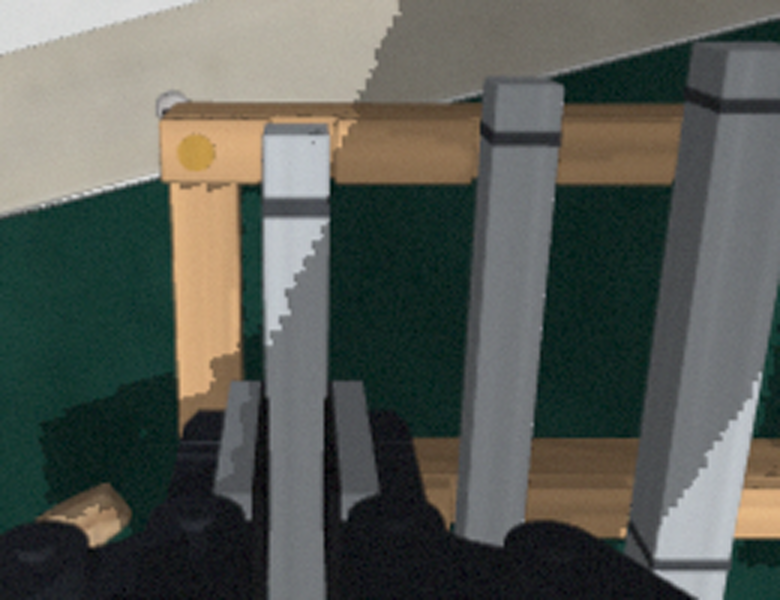

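```bash
python3 - <<'E'
from h import *
plan((.69,-.11,.12),88)
E
```

```text
t 4.53 tcp [ 0.5222 -0.3916  0.0783] psi 75.41 w 0.0089 F [-0.58 -0.32 -0.48]
shift cm [-4.17 -9.15 31.48] turn deg [-1.259e+01  1.000e-02 -1.000e-02]
```

apply_moves(commands="-2 0 0 0 0 0 0;-4.2 -2 4 -4 0 0 0;-4.2 -3 8 -8 0 0 0;-4.2 -4 12 -12.6 0 0 0;-4.2 -5.2 16 -12.6 0 0 0;-4.2 -6.5 20 -12.6 0 0 0;-4.2 -7.7 24 -12.6 0 0 0;-4.2 -8.5 28 -12.6 0 0 0;-4.2 -9.2 31.5 -12.6 0 0 0;-4.2 -9.2 31.5 -12.6 0 0 0;-4.2 -9.2 31.5 -12.6 0 0 0;-4.2 -9.2 31.5 -12.6 0 0 0")

```text
time_s: 5.53
eef_pos: [0.69, -0.1098, 0.1192]
tool_rot: [[-0.002, -0.999, 0.034], [-0.0, 0.034, 0.999], [-1.0, 0.002, -0.0]]
force: [0.8, -1.2, -0.4]
grip_width: 0.0084
```

```bash
python3 - <<'E'
from h import *
plan((.69,-.11,.12),88)
shot('w6')
E
```

```text
t 5.53 tcp [ 0.69   -0.1098  0.1192] psi 88.05 w 0.0084 F [ 0.84 -1.24 -0.42]
shift cm [-0.08  0.   -0.02] turn deg [ 0.05 -0.01 -0.14]
w6 (400, 640, 3)
```

View pics/w6.png

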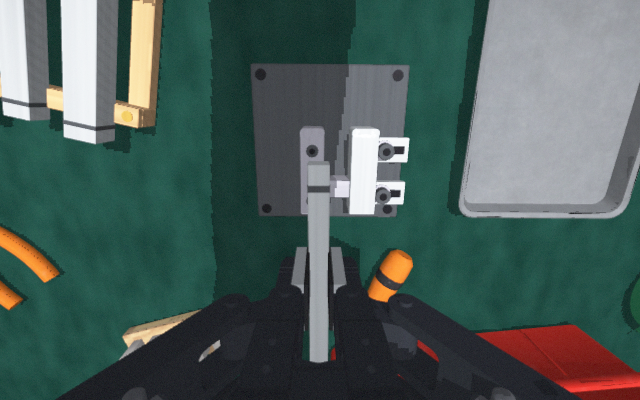

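```bash
python3 - <<'E'
from h import *
im=np.load('w6.npz')['im']
save(im,'w6a',(240,55,420,225),4.4)
E
```

```text
w6a (748, 792, 3)
```

View pics/w6a.png

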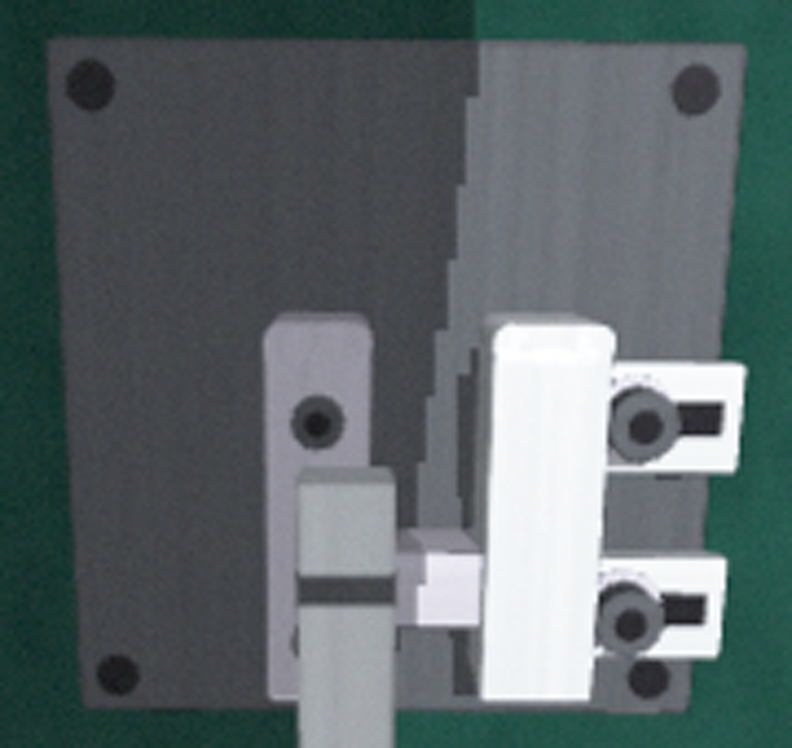

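```bash
python3 - <<'E'
from h import *
d=np.load('w6.npz');s=4.4
def q(x,y,z,n): print(n,*loc(d,240+x/s,55+y/s,z))
q(372,365,.034,'rail face near');q(371,460,.034,'rail face');q(495,350,.034,'fence near top');q(483,690,.034,'fence far top');q(268,320,.034,'rail mouth');q(266,698,.034,'rail L far');q(264,345,.034,'rail L near')
q(47,40,.008,'plate 1');q(746,45,.008,'plate 2');q(690,710,.008,'p3');q(84,705,.008,'p4')
c=st();R=c['tool_rot']
# held bar top
for x,y in((300,487),(394,490)): print(loc(d,240+x/s,55+y/s,.119+.009))
E
```

```text
rail face near [ 0.6355 -0.1042  0.034 ] [85.7 54.4  4.5]
rail face [ 0.6513 -0.1048  0.034 ] [85.7 38.6  4.5]
fence near top [ 0.6337 -0.0839  0.034 ] [85.7 56.8 24.8]
fence far top [ 0.6931 -0.086   0.034 ] [85.6 -2.5 24.8]
rail mouth [ 0.6277 -0.1211  0.034 ] [ 85.7  61.6 -12.6]
rail L far [ 0.6933 -0.1247  0.034 ] [ 85.6  -4.2 -13.9]
rail L near [ 0.6317 -0.1219  0.034 ] [ 85.7  57.5 -13.3]
plate 1 [ 0.5813 -0.1583  0.008 ] [111.8 106.5 -51.4]
plate 2 [ 0.586 -0.038  0.008] [111.8 106.1  68.9]
p3 [ 0.7078 -0.0422  0.008 ] [111.6 -15.8  69. ]
p4 [ 0.7029 -0.1629  0.008 ] [111.6 -15.1 -51.8]
(array([ 0.6378, -0.1133,  0.128 ]), array([-8.3, 52. , -4.5]))
(array([ 0.6384, -0.1039,  0.128 ]), array([-8.3, 51.7,  4.9]))
```

apply_moves(commands="0 4 1.06 0 0 0 0;0 8 1.06 0 0 0 0;0 12 1.06 0 0 0 0;2 15.3 1.06 0 0 0 0;5 15.3 1.06 0 0 0 0;8 15.3 1.06 0 0 0 0;10 15.3 1.06 0 0 0 0;10.5 15.3 1.06 0 0 0 0;10.8 15.3 1.06 0 0 0 0;10.8 15.3 1.06 0 0 0 0;10.8 15.3 1.06 0 0 0 0")

```text
time_s: 6.5
eef_pos: [0.539, -0.0948, 0.014]
tool_rot: [[0.002, -0.999, 0.036], [-0.0, 0.036, 0.999], [-1.0, -0.002, -0.0]]
force: [-0.9, -0.4, 0.2]
grip_width: 0.0082
```

```bash
python3 - <<'E'
from h import *
plan((.69,-.11,.009),88)
shot('w7')
cams_im,K=cap('scene');save(cams_im,'s7',(330,170,430,240),7)
E
```

```text
t 6.5 tcp [ 0.539  -0.0948  0.014 ] psi 87.96 w 0.0082 F [-0.87 -0.42  0.2 ]
shift cm [  0.53 -15.14  -0.98] turn deg [-0.04 -0.02  0.11]
w7 (400, 640, 3)
s7 (490, 700, 3)
```

View pics/w7.png

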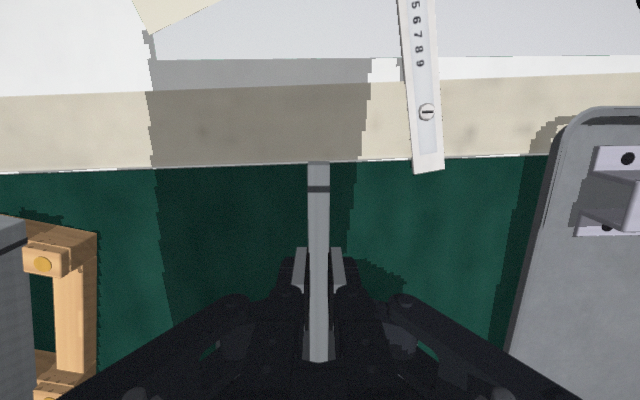

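View pics/s7.png

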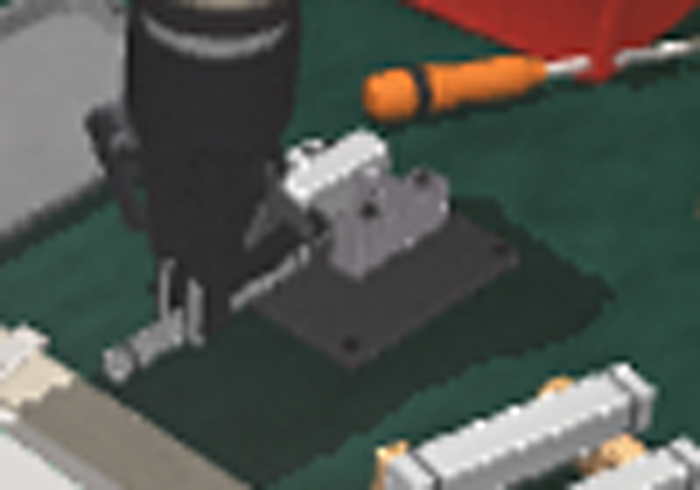

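apply_moves(commands="0.45 0 0.07 0 0 0 0;0.45 0 0.07 0 0 0 0;0.45 -0.8 0.07 0 0 0 0;0.45 -1.5 0.07 0 0 0 0;0.45 -2 0.07 0 0 0 0;0.45 -2.5 0.07 0 0 0 0;0.45 -2.5 0.07 0 0 0 0")

```text
time_s: 7.18
eef_pos: [0.5646, -0.0943, 0.0082]
tool_rot: [[0.001, -0.999, 0.034], [-0.0, 0.034, 0.999], [-1.0, -0.001, -0.0]]
force: [-0.4, 0.2, -1.0]
grip_width: 0.0086
```

```bash
cat >> h.py <<'E'
def grel(off=(0,0)):
    # TCP in guide frame (mm): x into the gap from mouth, y from fixed rail face
    s=st();p=s['eef_pos'];a=np.radians(-2.0);o=np.array([.6287,-.1041]);
    d=(p[:2]-o)*1000;print('guide-frame TCP x %.1f y %.1f z %.1f'%(np.cos(a)*d[0]+np.sin(a)*d[1],-np.sin(a)*d[0]+np.cos(a)*d[1],p[2]*1000),'F',s['force'].round(1),'w',round(s['grip_width'],4),'psi',round(float(np.degrees(np.arctan2(s['tool_rot'][1,2],s['tool_rot'][0,2]))),2),'t',round(s['time_s'],2))
E
python3 -c "
from h import *
grel()"
```

```text
guide-frame TCP x -64.4 y 7.6 z 8.2 F [-0.4  0.2 -1. ] w 0.0086 psi 88.02 t 7.18
```

apply_moves(commands="0 -0.6 -0.1 0 0 0 0;0 -1.2 -0.1 0 0 0 0;0 -1.8 -0.1 0 0 0 0;0 -2.3 -0.1 0 0 0 0;0 -2.6 -0.1 0 0 0 0;0 -2.6 -0.1 0 0 0 0")

```text
time_s: 7.68
eef_pos: [0.5899, -0.0962, 0.0085]
tool_rot: [[0.001, -0.999, 0.035], [-0.0, 0.035, 0.999], [-1.0, -0.001, -0.0]]
force: [-1.1, 0.0, 3.5]
grip_width: 0.0085
```

```bash
python3 -c "
from h import *
grel()"
```

```text
guide-frame TCP x -39.0 y 6.5 z 8.5 F [-1.1  0.   3.5] w 0.0085 psi 88.01 t 7.68
```

apply_moves(commands="-0.05 -0.15 0 0 0 0 0;-0.05 -0.3 0 0 0 0 0;-0.05 -0.3 0 0 0 0 0")

```text
time_s: 7.93
eef_pos: [0.592, -0.0962, 0.0085]
tool_rot: [[-0.001, -0.999, 0.035], [0.0, 0.035, 0.999], [-1.0, 0.001, 0.0]]
force: [-1.8, -0.3, 1.4]
grip_width: 0.0086
```

```bash
python3 -c "
from h import *
grel()"
```

```text
guide-frame TCP x -37.0 y 6.6 z 8.5 F [-1.8 -0.3  1.4] w 0.0086 psi 88.01 t 7.93
```

apply_moves(commands="0 -0.2 0 0 0 0 0;0 -0.4 0 0 0 0 0;0 -0.4 0 0 0 0 0")

```text
time_s: 8.18
eef_pos: [0.5921, -0.0962, 0.0084]
tool_rot: [[-0.007, -0.999, 0.035], [0.0, 0.035, 0.999], [-1.0, 0.007, -0.0]]
force: [-14.8, 0.4, 11.8]
grip_width: 0.0085
```

```bash
python3 -c "
from h import *
grel()"
```

```text
guide-frame TCP x -36.9 y 6.6 z 8.4 F [-14.8   0.4  11.8] w 0.0085 psi 88.0 t 8.18
```

apply_moves(commands="-0.1 0.6 0 0 0 0 0;-0.1 2 0 0 0 0 0;-0.1 4 0 0 0 0 0;-0.1 6 0 0 0 0 0;-2 7 0 0 0 0 0;-5 7 0 0 0 0 0;-7.5 7 0 0 0 0 0;-7.5 7 -4 3 0 0 0;-7.5 7 -8 7 0 0 0;-7.5 7 -12 12.6 0 0 0;-7.5 7 -16 12.6 0 0 0;-7.5 7 -19 12.6 0 0 0")

```text
time_s: 9.18
eef_pos: [0.5196, -0.2868, 0.0839]
tool_rot: [[0.001, -0.967, 0.253], [-0.001, 0.253, 0.967], [-1.0, -0.002, -0.001]]
force: [0.3, 0.4, -1.2]
grip_width: 0.0086
```

```bash
python3 -c "
from h import *
plan((.5232,-.3910,.08),75.4)"
```

```text
t 9.18 tcp [ 0.5196 -0.2868  0.0839] psi 75.34 w 0.0086 F [ 0.33  0.43 -1.16]
shift cm [ 0.4  -2.99 -9.99] turn deg [-0.06 -0.05  0.09]
```

apply_moves(commands="0.2 -1 -4 0 0 0 0;0.4 -2 -7.5 0 0 0 0;0.4 -3 -10 0 0 0 0;0.4 -3 -10 0 0 0 0;0.4 -3 -10 0 0 0 0;2 -3 -10 0 0 0 0;3.5 -3 -10 0 0 0 0;3.5 -3 -10 0 0 0 0;3.5 -3 -10 0 0 0 0")

```text
time_s: 9.93
eef_pos: [0.5229, -0.3865, 0.0481]
tool_rot: [[-0.002, -0.968, 0.251], [0.001, 0.251, 0.968], [-1.0, 0.002, 0.001]]
force: [-0.8, -0.2, -0.1]
grip_width: 0.0084
```

```bash
python3 -c "
from h import *
plan((.5232,-.3910,.0205),75.4)
shot('w8',(220,120,480,320),3)"
```

```text
t 9.93 tcp [ 0.5229 -0.3865  0.0481] psi 75.49 w 0.0084 F [-0.76 -0.2  -0.12]
shift cm [ 2.76 -0.14 -0.43] turn deg [ 0.09  0.06 -0.11]
w8 (600, 780, 3)
```

View pics/w8.png

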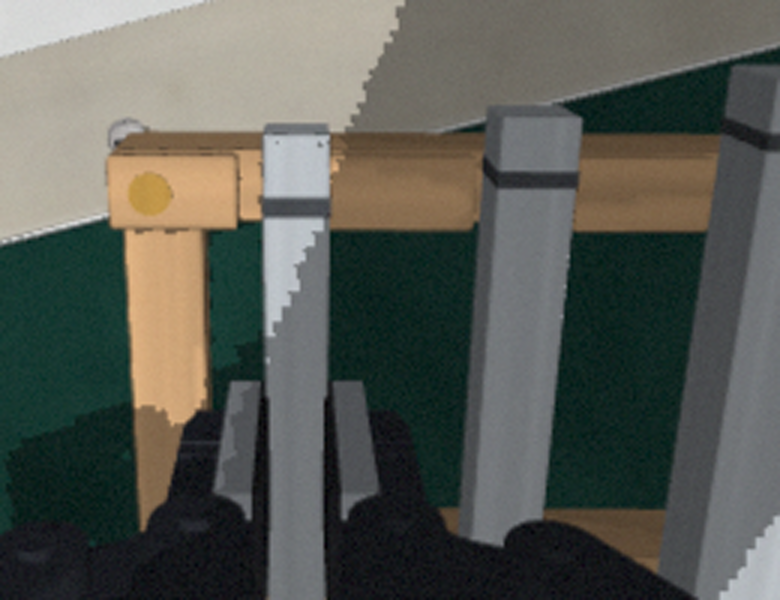

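apply_moves(commands="0 -0.15 -0.45 0 0 0 0;0 -0.15 -0.45 0 0 0 0;1 -0.15 -0.45 0 0 0 0;1.7 -0.15 -0.45 0 0 0 0;1.7 -0.15 -0.45 0 0 0 0;1.7 -0.15 -0.45 0 0 0 0")

```text
time_s: 10.48
eef_pos: [0.523, -0.3925, 0.0306]
tool_rot: [[-0.002, -0.968, 0.252], [0.001, 0.252, 0.968], [-1.0, 0.002, 0.001]]
force: [0.0, 0.4, -0.1]
grip_width: 0.009
```

```bash
python3 -c "
from h import *
plan((.5232,-.3910,.0205),75.4)
shot('w9',(220,120,480,320),3)"
```

```text
t 10.48 tcp [ 0.523  -0.3925  0.0306] psi 75.41 w 0.009 F [ 0.02  0.43 -0.14]
shift cm [1.01 0.02 0.14] turn deg [ 0.01  0.04 -0.11]
w9 (600, 780, 3)
```

View pics/w9.png

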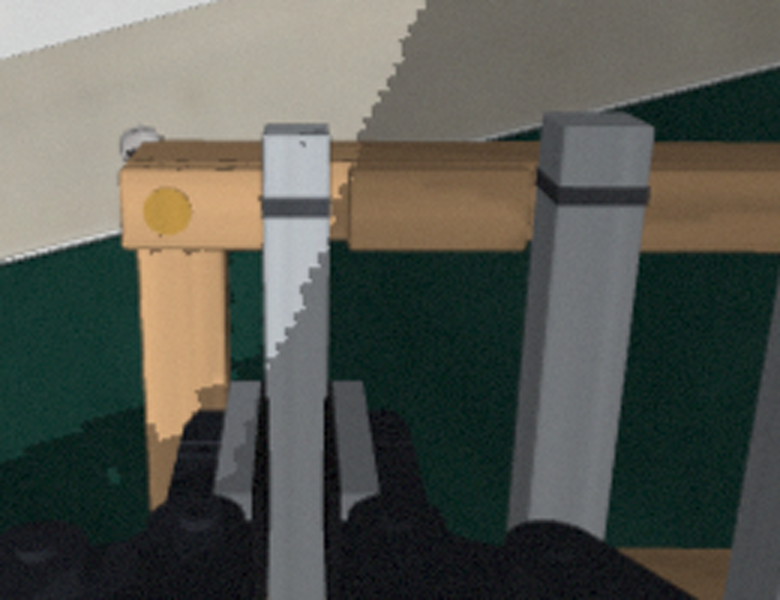

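apply_moves(commands="0 0 0.16 0 0 0 0;0 0 0.16 0 0 0 0;0.6 0 0.16 0 0 0 0;1 0 0.16 0 0 0 0;1 0 0.16 0 0 0 0")

```text
time_s: 10.95
eef_pos: [0.5235, -0.3909, 0.0204]
tool_rot: [[-0.001, -0.968, 0.252], [0.001, 0.252, 0.968], [-1.0, 0.002, 0.001]]
force: [0.1, -0.1, -0.1]
grip_width: 0.009
```

```bash
python3 -c "
from h import *
plan((.5232,-.3910,.0205),75.4)
shot('w10',(220,120,480,320),3)"
```

```text
t 10.95 tcp [ 0.5235 -0.3909  0.0204] psi 75.41 w 0.009 F [ 0.09 -0.08 -0.1 ]
shift cm [-0.01  0.03 -0.01] turn deg [ 0.01  0.03 -0.09]
w10 (600, 780, 3)
```

View pics/w10.png

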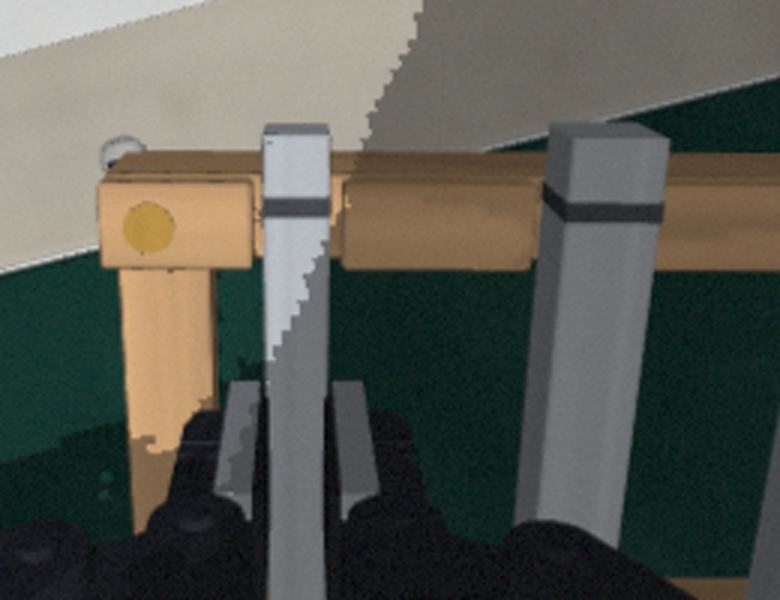

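apply_moves(commands="0 0 0 0 0 0 0.4;0 0 0 0 0 0 0.4;0 0 0 0 0 0 0.4;0 0 0 0 0 0 0.4;-2 0 0 0 0 0 0.4;-5 0 0 0 0 0 0.4;-6 0 2 0 0 0 0.4;-6 0 4.6 0 0 0 0.4;-6 0 4.6 0 0 0 0.4;-6 0 4.6 0 0 0 0.4")

```text
time_s: 11.83
eef_pos: [0.5361, -0.346, 0.0822]
tool_rot: [[0.001, -0.968, 0.25], [-0.001, 0.25, 0.968], [-1.0, -0.001, -0.0]]
force: [1.0, 0.4, -0.2]
grip_width: 0.0341
```

```bash
python3 -c "
from h import *
plan((.5235+.0115,-.3909+.0445,.08),75.5)
shot('w11',(190,110,460,330),2.7)"
```

```text
t 11.83 tcp [ 0.5361 -0.346   0.0822] psi 75.52 w 0.0341 F [ 1.02  0.43 -0.21]
shift cm [ 0.22  0.1  -0.06] turn deg [ 0.02 -0.02  0.04]
w11 (594, 729, 3)
```

View pics/w11.png

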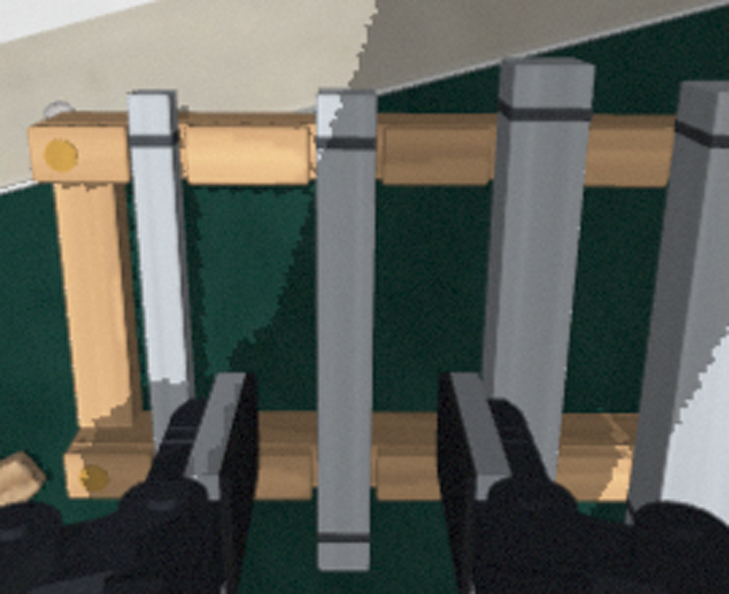

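```bash
cat >> h.py <<'E'
def binfo(name,box,s,near,far,z):
    d=np.load(name+'.npz');P=[ray(d,box[0]+u/s,box[1]+v/s,z) for u,v in (near,far)]
    S=st();q=[S['tool_rot'].T@(p-S['eef_pos'])*1000 for p in P]
    print('bar near',q[0].round(1),'far',q[1].round(1),'ctr',((q[0]+q[1])/2).round(1),'angle off deg',np.degrees(np.arctan2((q[1]-q[0])[2],-(q[1]-q[0])[1])).round(2))
E
python3 -c "
from h import *
binfo('w11',(190,110),2.7,(346.5,97),(343.7,569),.034)"
```

```text
bar near [47.8 53.1 -0.1] far [ 47.8 -75.5  -0.6] ctr [ 47.8 -11.2  -0.3] angle off deg -0.21
```

apply_moves(commands="3 0 0 0 0 0 0.4;5 0 0 0 0 0 0.4;6.1 0 0 0 0 0 0.4;6.1 0 0 0 0 0 0.4;6.1 0 0 0 0 0 0.4;6.1 0 0 0 0 0 0;6.1 0 0 0 0 0 0;6.1 0 0 0 0 0 0;6.1 0 0 0 0 0 0;6.1 0 0 0 0 0 0;6.1 0 0 0 0 0 0")

```text
time_s: 12.8
eef_pos: [0.5365, -0.3476, 0.0223]
tool_rot: [[0.002, -0.968, 0.252], [-0.002, 0.252, 0.968], [-1.0, -0.003, -0.001]]
force: [0.3, -0.3, 5.9]
grip_width: 0.0127
```

```bash
python3 -c "
from h import *
plan((.5235+.0115,-.3909+.0445,.08),75.5)
shot('w12',(190,110,460,330),2.7)"
```

```text
t 12.8 tcp [ 0.5365 -0.3476  0.0223] psi 75.41 w 0.0127 F [ 0.26 -0.33  5.85]
shift cm [-5.77  0.16  0.07] turn deg [-0.09 -0.07  0.15]
w12 (594, 729, 3)
```

View pics/w12.png

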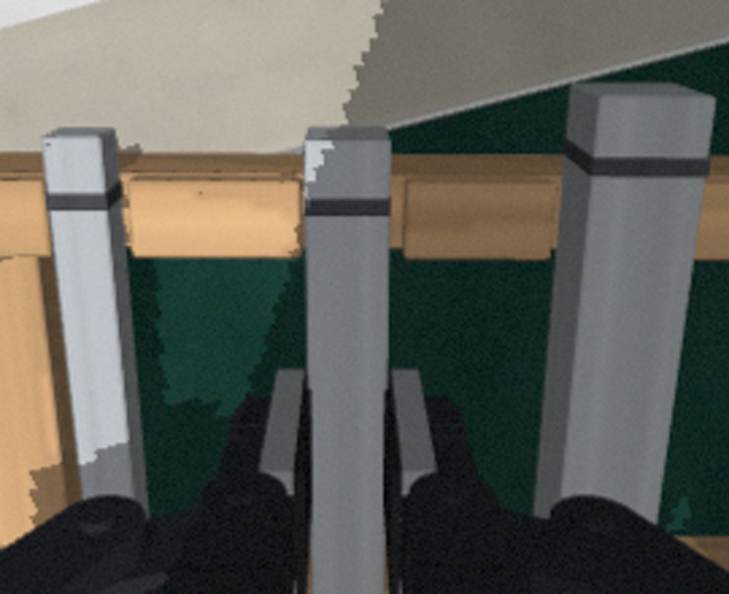

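apply_moves(commands="-0.5 0 0 0 0 0 0;-2 0 0 0 0 0 0;-4 0 0 0 0 0 0;-6 0 0 0 0 0 0;-6 1 4 -4 0 0 0;-6 2 8 -8 0 0 0;-6 3.5 12 -12.6 0 0 0;-6 5 16 -12.6 0 0 0;-6 6 20 -12.6 0 0 0;-6 6 24 -12.6 0 0 0;-6 6 24 -12.6 0 0 0;-6 6 24 -12.6 0 0 0")

```text
time_s: 13.85
eef_pos: [0.5382, -0.0972, 0.0809]
tool_rot: [[-0.0, -1.0, 0.03], [0.0, 0.03, 1.0], [-1.0, 0.0, 0.0]]
force: [-0.3, -0.1, -0.3]
grip_width: 0.0124
```

```bash
cat >> h.py <<'E'
def gplan(x,y,z):
    a=np.radians(-2.0);o=np.array([.6287,-.1041])
    p=o+(np.array([np.cos(a),np.sin(a)])*x+np.array([-np.sin(a),np.cos(a)])*y)/1000
    plan((p[0],p[1],z/1000),88.0);grel()
E
python3 -c "
from h import *
gplan(-92,8,15)"
```

```text
t 13.85 tcp [ 0.5382 -0.0972  0.0809] psi 88.27 w 0.0124 F [-0.3  -0.07 -0.26]
shift cm [6.59 0.13 0.43] turn deg [ 0.27  0.   -0.  ]
guide-frame TCP x -90.7 y 3.8 z 80.9 F [-0.3 -0.1 -0.3] w 0.0124 psi 88.27 t 13.85
```

apply_moves(commands="2.5 0.1 0.4 0.3 0 0 0;5 0.1 0.4 0.3 0 0 0;6.5 0.1 0.4 0.3 0 0 0;6.5 0.1 0.4 0.3 0 0 0;6.5 0.1 0.4 0.3 0 0 0;6.5 0.1 0.4 0.3 0 0 0")

```text
time_s: 14.35
eef_pos: [0.5377, -0.0964, 0.0167]
tool_rot: [[0.001, -0.999, 0.041], [-0.0, 0.041, 0.999], [-1.0, -0.001, -0.0]]
force: [-0.5, 0.6, -0.4]
grip_width: 0.0125
```

```bash
python3 -c "
from h import *
gplan(-92,8,11.5)"
```

```text
t 14.35 tcp [ 0.5377 -0.0964  0.0167] psi 87.64 w 0.0125 F [-0.55  0.57 -0.43]
shift cm [0.52 0.09 0.35] turn deg [-0.36 -0.01  0.05]
guide-frame TCP x -91.2 y 4.5 z 16.7 F [-0.5  0.6 -0.4] w 0.0125 psi 87.64 t 14.35
```

apply_moves(commands="0.5 0 0.35 -0.36 0 0 0;0.5 0 0.35 -0.36 0 0 0;0.5 0 0.35 -0.36 0 0 0")

```text
time_s: 14.6
eef_pos: [0.5377, -0.0919, 0.0112]
tool_rot: [[0.001, -0.999, 0.033], [-0.0, 0.033, 0.999], [-1.0, -0.001, -0.0]]
force: [0.4, -0.1, -0.6]
grip_width: 0.0123
```

```bash
python3 -c "
from h import *
gplan(-92,8,11.5)"
```

```text
t 14.6 tcp [ 0.5377 -0.0919  0.0112] psi 88.08 w 0.0123 F [ 0.4  -0.09 -0.59]
shift cm [-0.03  0.06 -0.1 ] turn deg [ 0.08 -0.    0.05]
guide-frame TCP x -91.4 y 9.0 z 11.2 F [ 0.4 -0.1 -0.6] w 0.0123 psi 88.08 t 14.6
```

Insert bar 2 (shift back 1 mm toward the rail), to 4 mm short of home.

apply_moves(commands="0 0 -0.1 0 0 0 0;0 -0.8 -0.1 0 0 0 0;0 -1.6 -0.1 0 0 0 0;0 -2.4 -0.1 0 0 0 0;0 -3.2 -0.1 0 0 0 0;0 -4 -0.1 0 0 0 0;0 -4.7 -0.1 0 0 0 0;0 -5.1 -0.1 0 0 0 0;0 -5.1 -0.1 0 0 0 0")

```text
time_s: 15.35
eef_pos: [0.5893, -0.0947, 0.0105]
tool_rot: [[0.0, -0.999, 0.033], [-0.0, 0.033, 0.999], [-1.0, -0.0, 0.0]]
force: [-0.1, 0.7, -0.7]
grip_width: 0.0126
```

```bash
python3 -c "
from h import *
gplan(-37,8,11.5)"
```

```text
t 15.35 tcp [ 0.5893 -0.0947  0.0105] psi 88.08 w 0.0126 F [-0.1   0.74 -0.73]
shift cm [-0.1  -0.27 -0.  ] turn deg [0.08 0.   0.01]
guide-frame TCP x -39.7 y 8.0 z 10.5 F [-0.1  0.7 -0.7] w 0.0126 psi 88.08 t 15.35
```

Smooth. Push to the stop.

apply_moves(commands="0 -0.2 0 0 0 0 0;0 -0.4 0 0 0 0 0;0 -0.5 0 0 0 0 0;0 -0.5 0 0 0 0 0")

```text
time_s: 15.68
eef_pos: [0.5933, -0.0948, 0.0108]
tool_rot: [[0.0, -0.999, 0.034], [-0.0, 0.034, 0.999], [-1.0, -0.0, -0.0]]
force: [0.1, -0.1, -0.2]
grip_width: 0.0124
```

```bash
python3 -c "
from h import *
gplan(-37,8,11.5)"
```

```text
t 15.68 tcp [ 0.5933 -0.0948  0.0108] psi 88.07 w 0.0124 F [ 0.12 -0.07 -0.21]
shift cm [-0.07  0.13 -0.  ] turn deg [ 0.07 -0.    0.01]
guide-frame TCP x -35.7 y 8.0 z 10.8 F [ 0.1 -0.1 -0.2] w 0.0124 psi 88.07 t 15.68
```

apply_moves(commands="0 -0.1 0 0 0 0 0;0 -0.2 0 0 0 0 0;0 -0.3 0 0 0 0 0;0 -0.3 0 0 0 0 0")

```text
time_s: 16.02
eef_pos: [0.5936, -0.0948, 0.0103]
tool_rot: [[-0.005, -0.999, 0.034], [0.0, 0.034, 0.999], [-1.0, 0.005, 0.0]]
force: [-9.9, 0.2, 4.7]
grip_width: 0.0125
```

```bash
python3 -c "
from h import *
gplan(-37,8,11.5)"
```

```text
t 16.02 tcp [ 0.5936 -0.0948  0.0103] psi 88.06 w 0.0125 F [-9.9   0.18  4.7 ]
shift cm [-0.12  0.16 -0.01] turn deg [ 0.06  0.   -0.28]
guide-frame TCP x -35.4 y 8.1 z 10.3 F [-9.9  0.2  4.7] w 0.0125 psi 88.06 t 16.02
```

apply_moves(commands="-0.1 0.6 0 0 0 0 0;-0.1 2 0 0 0 0 0;-0.1 4 0 0 0 0 0;-0.1 6 0 0 0 0 0;-2 7 0 0 0 0 0;-5 7 0 0 0 0 0;-7.5 6.5 -3 3 0 0 0;-7.5 6 -7 7 0 0 0;-7.5 5.5 -11 12.6 0 0 0;-7.5 5 -15 12.6 0 0 0;-7.5 5 -18 12.6 0 0 0;-7.5 5 -20 12.6 0 0 0")

```text
time_s: 17.02
eef_pos: [0.5396, -0.2964, 0.0859]
tool_rot: [[0.001, -0.967, 0.253], [-0.001, 0.253, 0.967], [-1.0, -0.002, -0.001]]
force: [0.9, 0.4, -0.6]
grip_width: 0.0126
```

```bash
python3 -c "
from h import *
plan((.5367,-.3469,.08),75.45)"
```

```text
t 17.02 tcp [ 0.5396 -0.2964  0.0859] psi 75.35 w 0.0126 F [ 0.88  0.4  -0.58]
shift cm [ 0.6  -0.99 -4.96] turn deg [-0.1  -0.05  0.09]
```

apply_moves(commands="0.6 -0.5 -2.5 0 0 0 0;0.6 -1 -5 0 0 0 0;0.6 -1 -5 0 0 0 0;2.5 -1 -5 0 0 0 0;3.8 -1 -5 0 0 0 0;3.8 -1 -5 0 0 0 0;3.8 -1 -5 0 0 0 0;3.8 -1 -5 0 0 0 0")

```text
time_s: 17.68
eef_pos: [0.5371, -0.3439, 0.0486]
tool_rot: [[0.001, -0.968, 0.251], [-0.001, 0.251, 0.968], [-1.0, -0.001, -0.0]]
force: [-0.7, -0.5, 0.1]
grip_width: 0.0127
```

```bash
python3 -c "
from h import *
plan((.5367,-.3469,.0225),75.45)"
```

```text
t 17.68 tcp [ 0.5371 -0.3439  0.0486] psi 75.49 w 0.0127 F [-0.66 -0.46  0.05]
shift cm [ 2.61 -0.03 -0.3 ] turn deg [ 0.04 -0.02  0.06]
```

apply_moves(commands="0 0 -0.28 0 0 0 0;0.8 0 -0.28 0 0 0 0;1.5 0 -0.28 0 0 0 0;1.5 0 -0.28 0 0 0 0;1.5 0 -0.28 0 0 0 0")

```text
time_s: 18.1
eef_pos: [0.5355, -0.3464, 0.0319]
tool_rot: [[-0.001, -0.968, 0.251], [0.001, 0.251, 0.968], [-1.0, 0.001, 0.0]]
force: [0.9, -0.2, -0.7]
grip_width: 0.0127
```

```bash
python3 -c "
from h import *
plan((.5367,-.3469,.0225),75.45)
shot('w13',(190,110,460,330),2.7)"
```

```text
t 18.1 tcp [ 0.5355 -0.3464  0.0319] psi 75.47 w 0.0127 F [ 0.91 -0.18 -0.65]
shift cm [ 0.94 -0.13 -0.02] turn deg [ 0.02  0.03 -0.08]
w13 (594, 729, 3)
```

View pics/w13.png

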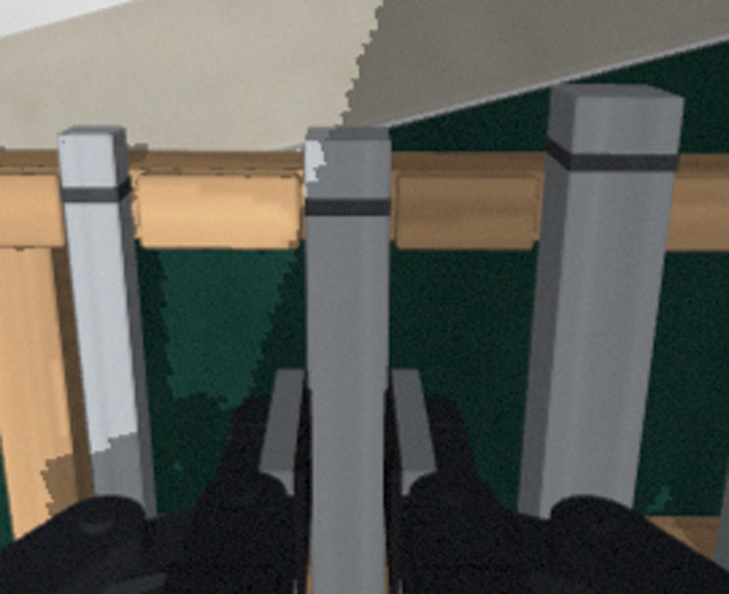

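apply_moves(commands="0.5 -0.1 0 0 0 0 0;0.95 -0.1 0 0 0 0 0;0.95 -0.1 0 0 0 0 0;0.95 -0.1 0 0 0 0 0.4;0.95 -0.1 0 0 0 0 0.4;0.95 -0.1 0 0 0 0 0.4;0.95 -0.1 0 0 0 0 0.4;-2 0 0 0 0 0 0.4;-5 0 2 0 0 0 0.4;-5 0 4.6 0 0 0 0.4;-5 0 4.6 0 0 0 0.4;-5 0 4.6 0 0 0 0.4")

```text
time_s: 19.15
eef_pos: [0.5481, -0.3014, 0.0833]
tool_rot: [[0.001, -0.968, 0.249], [-0.001, 0.249, 0.968], [-1.0, -0.001, -0.0]]
force: [0.0, -0.2, -0.6]
grip_width: 0.0341
```

```bash
python3 -c "
from h import *
plan((.5370+.0115,-.3469+.0445,.0225),75.5)
shot('w14',(190,110,460,330),2.7)"
```

```text
t 19.15 tcp [ 0.5481 -0.3014  0.0833] psi 75.58 w 0.0341 F [ 0.01 -0.2  -0.61]
shift cm [ 6.08 -0.06 -0.08] turn deg [ 0.08 -0.02  0.06]
w14 (594, 729, 3)
```

View pics/w14.png

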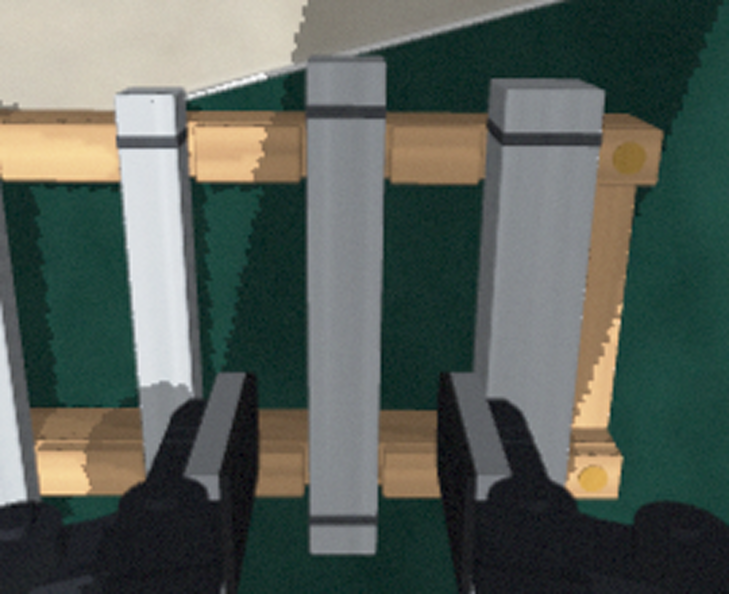

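```bash
python3 -c "
from h import *
binfo('w14',(190,110),2.7,(346,64),(343,553),.038)"
```

```text
bar near [44.7 60.4 -0.3] far [ 44.6 -68.3  -0.8] ctr [44.6 -3.9 -0.5] angle off deg -0.23
```

apply_moves(commands="3 0.6 -0.05 0 0 0 0.4;5 0.6 -0.05 0 0 0 0.4;6.2 0.6 -0.05 0 0 0 0.4;6.2 0.6 -0.05 0 0 0 0.4;6.2 0.6 -0.05 0 0 0 0.4;6.2 0.6 -0.05 0 0 0 0;6.2 0.6 -0.05 0 0 0 0;6.2 0.6 -0.05 0 0 0 0;6.2 0.6 -0.05 0 0 0 0;6.2 0.6 -0.05 0 0 0 0")

```text
time_s: 20.03
eef_pos: [0.5425, -0.3018, 0.022]
tool_rot: [[0.002, -0.968, 0.251], [-0.001, 0.251, 0.968], [-1.0, -0.002, -0.001]]
force: [0.6, -1.1, 5.8]
grip_width: 0.017
```

```bash
python3 -c "
from h import *
plan((.5370+.0115,-.3469+.0445,.0225),75.5)
shot('w15',(190,110,460,330),2.7)"
```

```text
t 20.03 tcp [ 0.5425 -0.3018  0.022 ] psi 75.47 w 0.017 F [ 0.64 -1.13  5.79]
shift cm [-0.05 -0.6   0.09] turn deg [-0.03 -0.05  0.13]
w15 (594, 729, 3)
```

View pics/w15.png

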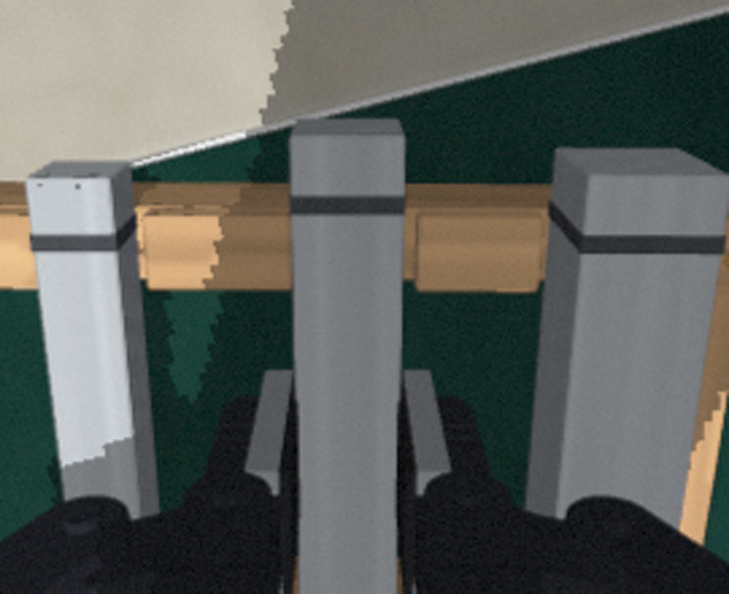

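apply_moves(commands="-0.5 0 0 0 0 0 0;-2 0 0 0 0 0 0;-4 0 0 0 0 0 0;-6 0 0 0 0 0 0;-6 1 4 -4 0 0 0;-6 2 8 -8 0 0 0;-6 3.5 12 -12.6 0 0 0;-6 5 16 -12.6 0 0 0;-6 5.5 20 -12.6 0 0 0;-6 5.5 20 -12.6 0 0 0;-6 5.5 20 -12.6 0 0 0")

```text
time_s: 21.0
eef_pos: [0.5383, -0.0914, 0.0807]
tool_rot: [[-0.001, -1.0, 0.029], [0.0, 0.029, 1.0], [-1.0, 0.001, 0.0]]
force: [0.9, 0.0, -1.0]
grip_width: 0.017
```

```bash
python3 -c "
from h import *
gplan(-90,10,15)"
```

```text
t 21.0 tcp [ 0.5383 -0.0914  0.0807] psi 88.33 w 0.017 F [ 0.9   0.04 -1.01]
shift cm [ 6.57 -0.08  0.05] turn deg [ 0.33  0.01 -0.03]
guide-frame TCP x -90.8 y 9.5 z 80.7 F [ 0.9  0.  -1. ] w 0.017 psi 88.33 t 21.0
```

apply_moves(commands="2.5 0 0 0.3 0 0 0;5 0 0 0.3 0 0 0;6.5 0 0 0.3 0 0 0;6.5 0 0 0.3 0 0 0;6.5 0 0 0.3 0 0 0;6.5 0 0 0.3 0 0 0")

```text
time_s: 21.5
eef_pos: [0.5391, -0.0947, 0.0166]
tool_rot: [[0.001, -0.999, 0.04], [-0.0, 0.04, 0.999], [-1.0, -0.001, -0.0]]
force: [0.1, 0.5, -0.5]
grip_width: 0.0166
```

```bash
python3 -c "
from h import *
gplan(-90,10,11.3)"
```

```text
t 21.5 tcp [ 0.5391 -0.0947  0.0166] psi 87.71 w 0.0166 F [ 0.13  0.49 -0.47]
shift cm [0.53 0.01 0.37] turn deg [-0.29 -0.01  0.05]
guide-frame TCP x -89.9 y 6.3 z 16.6 F [ 0.1  0.5 -0.5] w 0.0166 psi 87.71 t 21.5
```

apply_moves(commands="0.5 0 0.32 -0.3 0 0 0;0.5 0 0.32 -0.3 0 0 0;0.5 0 0.32 -0.3 0 0 0;0.5 0 0.32 -0.3 0 0 0")

```text
time_s: 21.83
eef_pos: [0.539, -0.0906, 0.0112]
tool_rot: [[0.001, -0.999, 0.033], [-0.0, 0.033, 0.999], [-1.0, -0.001, -0.0]]
force: [0.3, 0.9, -0.9]
grip_width: 0.017
```

```bash
python3 -c "
from h import *
gplan(-90,10,11)"
```

```text
t 21.83 tcp [ 0.539  -0.0906  0.0112] psi 88.08 w 0.017 F [ 0.32  0.88 -0.93]
shift cm [ 0.02 -0.02 -0.04] turn deg [ 0.08 -0.01  0.04]
guide-frame TCP x -90.2 y 10.4 z 11.2 F [ 0.3  0.9 -0.9] w 0.017 psi 88.08 t 21.83
```

apply_moves(commands="0 0 -0.04 0 0 0 0;0 -0.6 -0.04 0 0 0 0;0 -1.2 -0.04 0 0 0 0;0 -1.8 -0.04 0 0 0 0;0 -2.4 -0.04 0 0 0 0;0 -2.4 -0.04 0 0 0 0")

```text
time_s: 22.33
eef_pos: [0.5643, -0.0919, 0.0107]
tool_rot: [[0.001, -0.999, 0.033], [-0.0, 0.033, 0.999], [-1.0, -0.001, -0.0]]
force: [0.1, 0.5, -1.2]
grip_width: 0.0176
```

```bash
python3 -c "
from h import *
gplan(-35,10,10.2)"
```

```text
t 22.33 tcp [ 0.5643 -0.0919  0.0107] psi 88.08 w 0.0176 F [ 0.05  0.5  -1.16]
shift cm [ 0.06 -2.97  0.  ] turn deg [ 0.08 -0.    0.06]
guide-frame TCP x -64.7 y 9.9 z 10.7 F [ 0.1  0.5 -1.2] w 0.0176 psi 88.08 t 22.33
```

apply_moves(commands="0 -0.7 0 0 0 0 0;0 -1.4 0 0 0 0 0;0 -2.1 0 0 0 0 0;0 -2.6 0 0 0 0 0;0 -2.9 0 0 0 0 0;0 -3.1 0 0 0 0 0;0 -3.1 0 0 0 0 0")

```text
time_s: 22.92
eef_pos: [0.594, -0.0929, 0.0106]
tool_rot: [[-0.0, -0.999, 0.034], [-0.0, 0.034, 0.999], [-1.0, 0.0, -0.0]]
force: [-0.0, -0.1, -1.5]
grip_width: 0.017
```

```bash
python3 -c "
from h import *
gplan(-35,10,10.2)"
```

```text
t 22.92 tcp [ 0.594  -0.0929  0.0106] psi 88.08 w 0.017 F [-0.02 -0.12 -1.52]
shift cm [ 0.04 -0.01 -0.  ] turn deg [ 0.08 -0.   -0.  ]
guide-frame TCP x -35.1 y 10.0 z 10.6 F [-0.  -0.1 -1.5] w 0.017 psi 88.08 t 22.92
```

apply_moves(commands="0 -0.1 0 0 0 0 0;0 -0.2 0 0 0 0 0;0 -0.3 0 0 0 0 0;0 -0.3 0 0 0 0 0")

```text
time_s: 23.25
eef_pos: [0.5951, -0.0928, 0.0103]
tool_rot: [[-0.003, -0.999, 0.034], [0.0, 0.034, 0.999], [-1.0, 0.003, 0.0]]
force: [-5.9, 0.6, 1.3]
grip_width: 0.0168
```

```bash
python3 -c "
from h import *
gplan(-35,10,10.2)"
```

```text
t 23.25 tcp [ 0.5951 -0.0928  0.0103] psi 88.06 w 0.0168 F [-5.88  0.63  1.34]
shift cm [ 0.01  0.1  -0.01] turn deg [ 0.06  0.01 -0.16]
guide-frame TCP x -34.0 y 10.1 z 10.3 F [-5.9  0.6  1.3] w 0.0168 psi 88.06 t 23.25
```

apply_moves(commands="-0.1 0.6 0 0 0 0 0;-0.1 2 0 0 0 0 0;-0.1 4 0 0 0 0 0;-0.1 6 0 0 0 0 0;-2 7 0 0 0 0 0;-5 7 0 0 0 0 0;-7.5 6.5 -3 3 0 0 0;-7.5 6 -7 7 0 0 0;-7.5 5 -11 12.6 0 0 0;-7.5 4.5 -15 12.6 0 0 0;-7.5 4.5 -18 12.6 0 0 0;-7.5 4.5 -20 12.6 0 0 0")

```text
time_s: 24.25
eef_pos: [0.545, -0.2947, 0.086]
tool_rot: [[0.002, -0.967, 0.253], [-0.002, 0.253, 0.967], [-1.0, -0.002, -0.001]]
force: [-0.1, 0.6, -1.4]
grip_width: 0.0169
```

```bash
python3 -c "
from h import *
plan((.5503,-.3029,.05),75.45)"
```

```text
t 24.25 tcp [ 0.545  -0.2947  0.086 ] psi 75.35 w 0.0169 F [-0.07  0.63 -1.36]
shift cm [ 3.61 -0.71 -0.66] turn deg [-0.1  -0.06  0.11]
```

apply_moves(commands="0.5 -0.7 -0.4 0 0 0 0;1.5 -0.7 -0.4 0 0 0 0;3 -0.7 -0.4 0 0 0 0;3.6 -0.7 -0.4 0 0 0 0;3.6 -0.7 -0.4 0 0 0 0;3.6 -0.7 -0.4 0 0 0 0")

```text
time_s: 24.75
eef_pos: [0.5504, -0.2956, 0.0492]
tool_rot: [[-0.001, -0.968, 0.25], [0.001, 0.25, 0.968], [-1.0, 0.001, 0.001]]
force: [1.0, 0.2, -1.1]
grip_width: 0.0168
```

```bash
python3 -c "
from h import *
plan((.5503,-.3029,.022),75.45)"
```

```text
t 24.75 tcp [ 0.5504 -0.2956  0.0492] psi 75.55 w 0.0168 F [ 1.02  0.2  -1.07]
shift cm [ 2.72 -0.17 -0.71] turn deg [ 0.1   0.03 -0.07]
```

apply_moves(commands="0 -0.17 -0.7 0 0 0 0;0 -0.17 -0.7 0 0 0 0;1 -0.17 -0.7 0 0 0 0;1.7 -0.17 -0.7 0 0 0 0;1.7 -0.17 -0.7 0 0 0 0;1.7 -0.17 -0.7 0 0 0 0")

```text
time_s: 25.25
eef_pos: [0.5499, -0.3037, 0.0317]
tool_rot: [[-0.002, -0.968, 0.251], [0.001, 0.251, 0.968], [-1.0, 0.002, 0.001]]
force: [0.0, -0.7, -0.7]
grip_width: 0.0171
```

```bash
python3 -c "
from h import *
plan((.5503,-.3029,.022),75.45)
shot('w16',(190,110,460,330),2.7)"
```

```text
t 25.25 tcp [ 0.5499 -0.3037  0.0317] psi 75.47 w 0.0171 F [ 0.01 -0.67 -0.65]
shift cm [ 0.97 -0.02  0.09] turn deg [ 0.02  0.03 -0.11]
w16 (594, 729, 3)
```

View pics/w16.png

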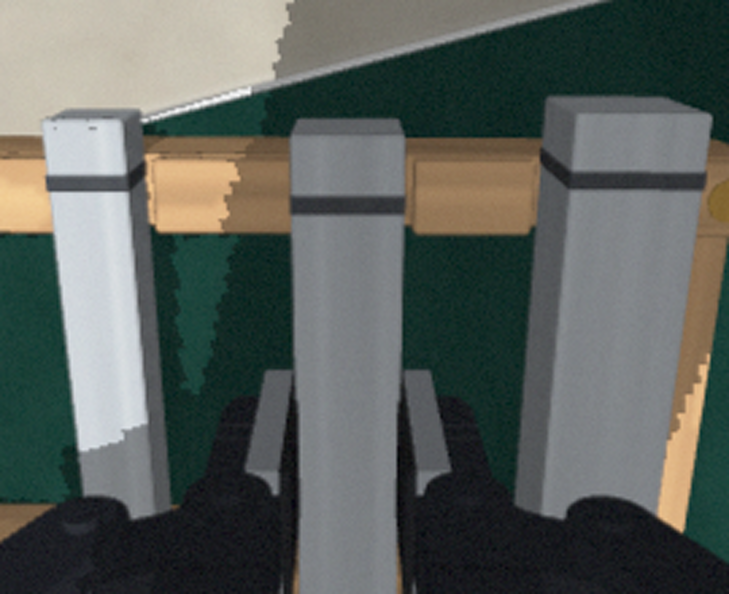

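apply_moves(commands="0 0 0.1 0 0 0 0;0.5 0 0.1 0 0 0 0;0.98 0 0.1 0 0 0 0;0.98 0 0.1 0 0 0 0;0.98 0 0.1 0 0 0 0.4;0.98 0 0.1 0 0 0 0.4;0.98 0 0.1 0 0 0 0.4;0.98 0 0.1 0 0 0 0.4;-2 0 0.1 0 0 0 0.4;-5 0.3 2.5 0 0 0 0.45;-5 0.3 4.6 0 0 0 0.45;-5 0.3 4.6 0 0 0 0.45")

```text
time_s: 26.3
eef_pos: [0.5611, -0.2569, 0.0853]
tool_rot: [[0.004, -0.969, 0.249], [-0.001, 0.249, 0.969], [-1.0, -0.004, 0.0]]
force: [0.3, -0.4, -0.8]
grip_width: 0.0388
```

```bash
python3 -c "
from h import *
plan((.5590+.0115-.0116,-.3052+.0445+.003,.022),75.5)
shot('w17',(190,110,460,330),2.7)"
```

```text
t 26.3 tcp [ 0.5611 -0.2569  0.0853] psi 75.61 w 0.0388 F [ 0.31 -0.38 -0.76]
shift cm [ 6.33  0.23 -0.13] turn deg [0.11 0.03 0.25]
w17 (594, 729, 3)
```

View pics/w17.png

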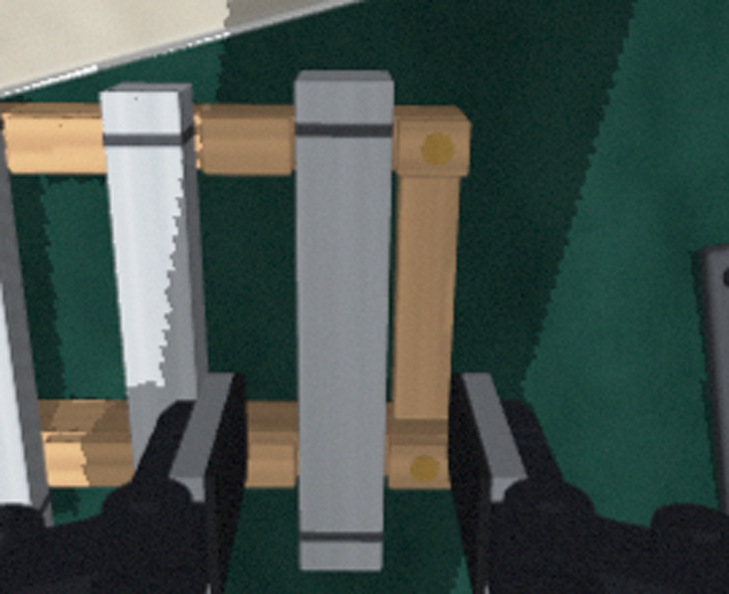

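```bash
python3 -c "
from h import *
binfo('w17',(190,110),2.7,(343.5,84),(341,570),.042)"
```

```text
bar near [41.8 55.9 -0.1] far [ 42.  -72.7  -0.7] ctr [41.9 -8.4 -0.4] angle off deg -0.27
```

apply_moves(commands="3 0.3 -0.04 0 0 0 0.45;5 0.3 -0.04 0 0 0 0.45;6.3 0.3 -0.04 0 0 0 0.45;6.3 0.3 -0.04 0 0 0 0.45;6.3 0.3 -0.04 0 0 0 0.45;6.3 0.3 -0.04 0 0 0 0;6.3 0.3 -0.04 0 0 0 0;6.3 0.3 -0.04 0 0 0 0;6.3 0.3 -0.04 0 0 0 0;6.3 0.3 -0.04 0 0 0 0", grip_force=40)

```text
time_s: 27.18
eef_pos: [0.5568, -0.2589, 0.0207]
tool_rot: [[0.001, -0.968, 0.251], [-0.001, 0.251, 0.968], [-1.0, -0.002, -0.001]]
force: [0.1, 0.7, 2.3]
grip_width: 0.021
```

```bash
python3 -c "
from h import *
plan((.5590+.0115-.0116,-.3052+.0445+.003,.022),75.5)
shot('w18',(190,110,460,330),2.7)"
```

```text
t 27.18 tcp [ 0.5568 -0.2589  0.0207] psi 75.47 w 0.021 F [0.09 0.72 2.31]
shift cm [-0.13 -0.17  0.17] turn deg [-0.03 -0.03  0.1 ]
w18 (594, 729, 3)
```

View pics/w18.png

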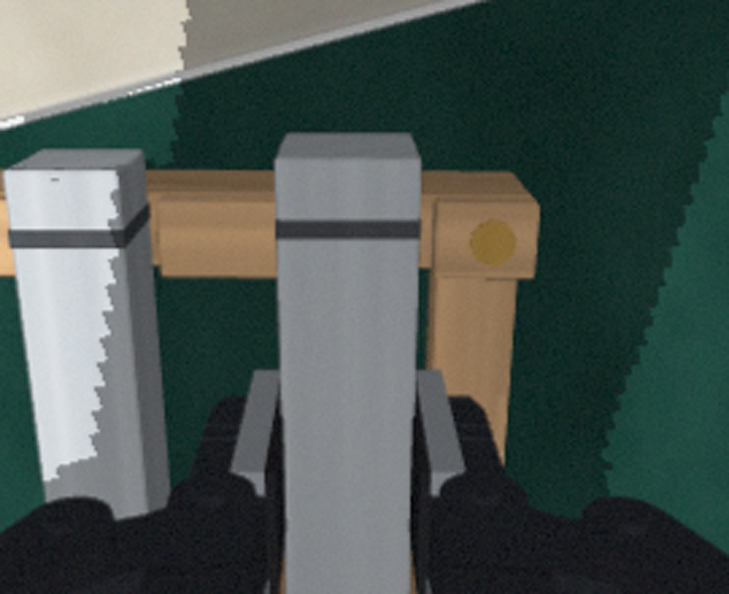

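apply_moves(commands="-0.5 0 0 0 0 0 0;-2 0 0 0 0 0 0;-4 0 0 0 0 0 0;-6 0 0 0 0 0 0;-6 1 4 -4 0 0 0;-6 3 8 -8 0 0 0;-6 5 12 -12.6 0 0 0;-6 6.5 15.5 -12.6 0 0 0;-6 6.5 15.5 -12.6 0 0 0;-6 6.5 15.5 -12.6 0 0 0;-6 6.5 15.5 -12.6 0 0 0")

```text
time_s: 28.15
eef_pos: [0.5323, -0.0919, 0.0799]
tool_rot: [[0.0, -0.999, 0.033], [-0.001, 0.033, 0.999], [-1.0, -0.0, -0.001]]
force: [0.2, 0.2, -2.4]
grip_width: 0.0212
```

```bash
python3 -c "
from h import *
gplan(-92,11.5,15)"
```

```text
t 28.15 tcp [ 0.5323 -0.0919  0.0799] psi 88.13 w 0.0212 F [ 0.21  0.16 -2.43]
shift cm [ 6.49 -0.48  0.27] turn deg [ 0.13 -0.03  0.01]
guide-frame TCP x -96.8 y 8.8 z 79.9 F [ 0.2  0.2 -2.4] w 0.0212 psi 88.13 t 28.15
```

apply_moves(commands="2.5 -0.4 0.4 0.1 0 0 0;5 -0.4 0.4 0.1 0 0 0;6.5 -0.4 0.4 0.1 0 0 0;6.5 -0.4 0.4 0.1 0 0 0;6.5 -0.4 0.4 0.1 0 0 0;6.5 -0.4 0.4 0.1 0 0 0")

```text
time_s: 28.65
eef_pos: [0.5371, -0.0893, 0.0156]
tool_rot: [[0.001, -0.999, 0.037], [-0.0, 0.037, 0.999], [-1.0, -0.001, -0.0]]
force: [0.1, -0.9, -2.5]
grip_width: 0.021
```

```bash
python3 -c "
from h import *
gplan(-92,11.5,9.7)"
```

```text
t 28.65 tcp [ 0.5371 -0.0893  0.0156] psi 87.89 w 0.021 F [ 0.08 -0.91 -2.46]
shift cm [ 0.59 -0.01 -0.  ] turn deg [-0.11 -0.01  0.06]
guide-frame TCP x -92.1 y 11.5 z 15.6 F [ 0.1 -0.9 -2.5] w 0.021 psi 87.89 t 28.65
```

apply_moves(commands="0.55 0 0 -0.1 0 0 0;0.55 0 0 -0.1 0 0 0;0.55 -0.5 0 -0.1 0 0 0;0.55 -1 0 -0.1 0 0 0;0.55 -1.3 0 -0.1 0 0 0;0.55 -1.3 0 -0.1 0 0 0")

```text
time_s: 29.15
eef_pos: [0.5506, -0.0888, 0.0096]
tool_rot: [[0.001, -0.999, 0.033], [-0.0, 0.033, 0.999], [-1.0, -0.001, -0.0]]
force: [0.1, 0.0, -2.4]
grip_width: 0.0212
```

```bash
python3 -c "
from h import *
gplan(-76,11.5,9.7)"
```

```text
t 29.15 tcp [ 0.5506 -0.0888  0.0096] psi 88.09 w 0.0212 F [ 0.09  0.   -2.39]
shift cm [-0.01 -0.26 -0.11] turn deg [ 0.09 -0.01  0.07]
guide-frame TCP x -78.6 y 12.6 z 9.6 F [ 0.1  0.  -2.4] w 0.0212 psi 88.09 t 29.15
```

apply_moves(commands="0 0 -0.1 0 0 0 0;0 -0.2 -0.1 0 0 0 0;0 -0.4 -0.1 0 0 0 0;0 -0.4 -0.1 0 0 0 0")

```text
time_s: 29.48
eef_pos: [0.5532, -0.0899, 0.0091]
tool_rot: [[-0.001, -0.999, 0.034], [0.0, 0.034, 0.999], [-1.0, 0.001, -0.0]]
force: [-0.3, 0.2, -1.0]
grip_width: 0.021
```

```bash
python3 -c "
from h import *
gplan(-76,11.5,9.7)"
```

```text
t 29.48 tcp [ 0.5532 -0.0899  0.0091] psi 88.07 w 0.021 F [-0.26  0.16 -1.  ]
shift cm [-0.06  0.   -0.01] turn deg [ 0.07 -0.   -0.03]
guide-frame TCP x -76.0 y 11.6 z 9.1 F [-0.3  0.2 -1. ] w 0.021 psi 88.07 t 29.48
```

apply_moves(commands="0 -0.15 0 0 0 0 0;0 -0.3 0 0 0 0 0;0 -0.4 0 0 0 0 0;0 -0.4 0 0 0 0 0")

```text
time_s: 29.82
eef_pos: [0.5537, -0.0901, 0.0087]
tool_rot: [[-0.006, -0.999, 0.034], [-0.0, 0.034, 0.999], [-1.0, 0.006, -0.001]]
force: [-12.4, -1.2, 5.5]
grip_width: 0.021
```

```bash
python3 -c "
from h import *
gplan(-76,11.5,9.7)
im,K=cap('scene');save(im,'s18',(330,170,430,240),7)"
```

```text
t 29.82 tcp [ 0.5537 -0.0901  0.0087] psi 88.04 w 0.021 F [-12.38  -1.17   5.48]
shift cm [-0.1   0.06  0.01] turn deg [ 0.04 -0.03 -0.37]
guide-frame TCP x -75.4 y 11.4 z 8.7 F [-12.4  -1.2   5.5] w 0.021 psi 88.04 t 29.82
s18 (490, 700, 3)
```

View pics/s18.png

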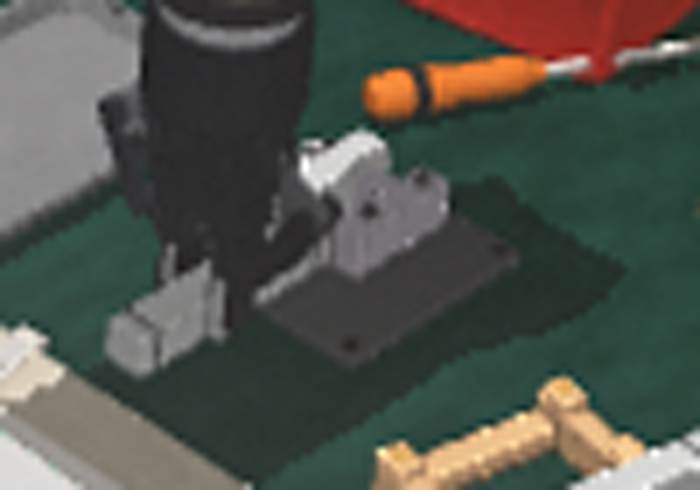

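apply_moves(commands="-0.1 0.8 0 0 0 0 0;-0.5 2.5 0 0 0 0 0;-3 3 0 0 0 0 0;-6 3 0 0 0 0 0;-7.5 2.5 -3 3 0 0 0;-7.5 2 -7 7 0 0 0;-7.5 1 -11 12.6 0 0 0;-7.5 0.5 -15 12.6 0 0 0;-7.5 0.5 -16.5 12.6 0 0 0;-7.5 0.5 -16.5 12.6 0 0 0;-7.5 0.5 -16.5 12.6 0 0 0")

```text
time_s: 30.78
eef_pos: [0.5464, -0.2553, 0.0839]
tool_rot: [[-0.0, -0.968, 0.253], [0.001, 0.253, 0.968], [-1.0, 0.0, 0.001]]
force: [-0.7, 0.6, -2.3]
grip_width: 0.0211
```

```bash
python3 -c "
from h import *
plan((.5596,-.2589,.045),75.45)"
```

```text
t 30.78 tcp [ 0.5464 -0.2553  0.0839] psi 75.37 w 0.0211 F [-0.73  0.61 -2.26]
shift cm [ 3.89 -1.37 -0.02] turn deg [-0.08  0.04 -0.02]
```

apply_moves(commands="0 -0.7 0 0 0 0 0;0 -1.4 0 0 0 0 0;2 -1.4 0 0 0 0 0;3.9 -1.4 0 0 0 0 0;3.9 -1.4 0 0 0 0 0;3.9 -1.4 0 0 0 0 0;3.9 -1.4 0 0 0 0 0")

```text
time_s: 31.37
eef_pos: [0.561, -0.2577, 0.0461]
tool_rot: [[0.001, -0.968, 0.25], [-0.0, 0.25, 0.968], [-1.0, -0.001, -0.0]]
force: [0.1, -0.2, -1.3]
grip_width: 0.0209
```

```bash
python3 -c "
from h import *
plan((.5596,-.2589,.031),75.45)"
```

```text
t 31.37 tcp [ 0.561  -0.2577  0.0461] psi 75.54 w 0.0209 F [ 0.14 -0.22 -1.27]
shift cm [ 1.51  0.11 -0.15] turn deg [ 0.09 -0.    0.04]
```

apply_moves(commands="0 0.1 -0.15 0 0 0 0;0.8 0.1 -0.15 0 0 0 0;1.5 0.1 -0.15 0 0 0 0;1.5 0.1 -0.15 0 0 0 0;1.5 0.1 -0.15 0 0 0 0")

```text
time_s: 31.78
eef_pos: [0.5583, -0.2593, 0.0295]
tool_rot: [[-0.001, -0.968, 0.251], [0.001, 0.251, 0.968], [-1.0, 0.001, 0.0]]
force: [1.2, -0.6, -1.3]
grip_width: 0.021
```

```bash
python3 -c "
from h import *
plan((.5596,-.2589,.0207),75.45)
shot('w19',(190,110,460,330),2.7)"
```

```text
t 31.78 tcp [ 0.5583 -0.2593  0.0295] psi 75.46 w 0.021 F [ 1.22 -0.64 -1.27]
shift cm [ 0.88 -0.11  0.07] turn deg [ 0.01  0.01 -0.08]
w19 (594, 729, 3)
```

View pics/w19.png

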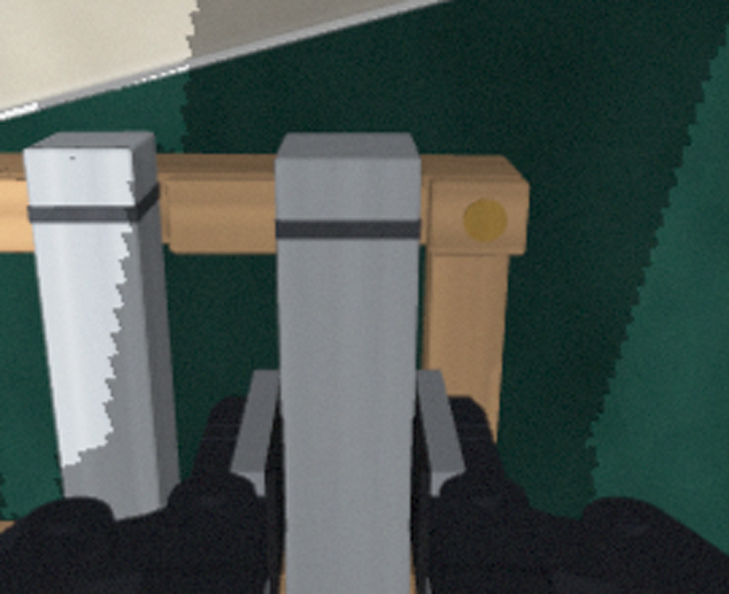

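apply_moves(commands="0 -0.1 0.07 0 0 0 0;0.5 -0.1 0.07 0 0 0 0;0.9 -0.1 0.07 0 0 0 0;0.9 -0.1 0.07 0 0 0 0;0.9 -0.1 0.07 0 0 0 0.45;0.9 -0.1 0.07 0 0 0 0.45;0.9 -0.1 0.07 0 0 0 0.45;0.9 -0.1 0.07 0 0 0 0.45;-2 0 0.07 0 0 0 0.4;-5 0 -2 0 0 0 0.4;-5 0 -4.6 0 0 0 0.4;-5 0 -4.6 0 0 0 0.4")

```text
time_s: 32.83
eef_pos: [0.5481, -0.3079, 0.0828]
tool_rot: [[0.004, -0.967, 0.253], [-0.004, 0.253, 0.967], [-1.0, -0.005, -0.003]]
force: [0.7, 0.4, -0.6]
grip_width: 0.0343
```

```bash
python3 -c "
from h import *
plan((.5503,-.3029,.022),75.45)
shot('w20',(190,110,460,330),2.7)"
```

```text
t 32.83 tcp [ 0.5481 -0.3079  0.0828] psi 75.32 w 0.0343 F [ 0.73  0.37 -0.61]
shift cm [ 6.08 -0.06  0.56] turn deg [-0.13 -0.17  0.27]
w20 (594, 729, 3)
```

View pics/w20.png

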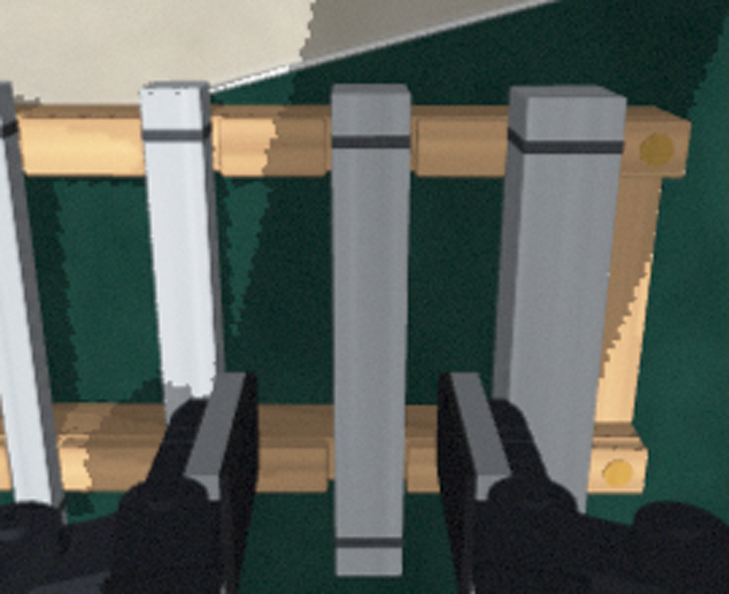

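```bash
python3 -c "
from h import *
binfo('w20',(190,110),2.7,(370.5,94),(369,576),.038)"
```

```text
bar near [43.2 53.3  2.9] far [ 43.5 -76.1   3.8] ctr [ 43.3 -11.4   3.3] angle off deg 0.41
```

apply_moves(commands="0 0 0.4 0 0 0 0.4;3 0 0.4 0 0 0 0.4;4.5 0 0.4 0 0 0 0.4;4.5 0 0.4 0 0 0 0.4;4.5 0 0.4 0 0 0 0.4")

```text
time_s: 33.3
eef_pos: [0.5476, -0.2986, 0.0339]
tool_rot: [[-0.003, -0.968, 0.25], [0.002, 0.25, 0.968], [-1.0, 0.003, 0.001]]
force: [1.7, -0.6, 0.0]
grip_width: 0.0342
```

```bash
python3 -c "
from h import *
plan((.5503,-.3029,.022),75.45)"
```

```text
t 33.3 tcp [ 0.5476 -0.2986  0.0339] psi 75.53 w 0.0342 F [ 1.68 -0.64  0.03]
shift cm [ 1.19 -0.37 -0.35] turn deg [ 0.08  0.06 -0.18]
```

apply_moves(commands="0 -0.1 -0.35 0 0 0 0.4;0.6 -0.1 -0.35 0 0 0 0.4;1.2 -0.1 -0.35 0 0 0 0.4;1.2 -0.1 -0.35 0 0 0 0.4;1.2 -0.1 -0.35 0 0 0 0;1.2 -0.1 -0.35 0 0 0 0;1.2 -0.1 -0.35 0 0 0 0;1.2 -0.1 -0.35 0 0 0 0;1.2 -0.1 -0.35 0 0 0 0")

```text
time_s: 34.05
eef_pos: [0.5485, -0.3038, 0.0233]
tool_rot: [[0.0, -0.968, 0.251], [-0.0, 0.251, 0.968], [-1.0, -0.0, -0.0]]
force: [0.5, 0.2, 0.3]
grip_width: 0.0167
```

```bash
python3 -c "
from h import *
plan((.5503,-.3029,.022),75.45)"
```

```text
t 34.05 tcp [ 0.5485 -0.3038  0.0233] psi 75.48 w 0.0167 F [0.47 0.18 0.28]
shift cm [ 0.13 -0.15  0.13] turn deg [ 0.03 -0.    0.  ]
```

apply_moves(commands="-0.5 0 0 0 0 0 0;-2 0 0 0 0 0 0;-4 0 0 0 0 0 0;-6 0 0 0 0 0 0;-6 1 4 -4 0 0 0;-6 2 8 -8 0 0 0;-6 4 12 -12.6 0 0 0;-6 5.5 16 -12.6 0 0 0;-6 6.2 20 -12.6 0 0 0;-6 6.2 20 -12.6 0 0 0;-6 6.2 20 -12.6 0 0 0;-6 6.2 20 -12.6 0 0 0")

```text
time_s: 35.05
eef_pos: [0.5389, -0.0945, 0.0836]
tool_rot: [[0.001, -0.999, 0.033], [-0.001, 0.033, 0.999], [-1.0, -0.001, -0.001]]
force: [-0.4, -1.0, -1.1]
grip_width: 0.0171
```

```bash
python3 -c "
from h import *
gplan(-90,10,15)"
```

```text
t 35.05 tcp [ 0.5389 -0.0945  0.0836] psi 88.13 w 0.0171 F [-0.43 -1.02 -1.15]
shift cm [ 6.86 -0.01  0.36] turn deg [ 0.13 -0.03  0.03]
guide-frame TCP x -90.1 y 6.4 z 83.6 F [-0.4 -1.  -1.1] w 0.0171 psi 88.13 t 35.05
```

apply_moves(commands="2.5 0 0.36 0.1 0 0 0;5 0 0.36 0.1 0 0 0;6.7 0 0.36 0.1 0 0 0;6.7 0 0.36 0.1 0 0 0;6.7 0 0.36 0.1 0 0 0;6.7 0 0.36 0.1 0 0 0;6.7 0 0.36 0.1 0 0 0")

```text
time_s: 35.63
eef_pos: [0.5399, -0.0919, 0.0177]
tool_rot: [[0.002, -0.999, 0.036], [-0.0, 0.036, 0.999], [-1.0, -0.002, -0.0]]
force: [0.2, -0.9, -0.4]
grip_width: 0.0171
```

```bash
python3 -c "
from h import *
gplan(-90,10,12)"
```

```text
t 35.63 tcp [ 0.5399 -0.0919  0.0177] psi 87.91 w 0.0171 F [ 0.16 -0.88 -0.36]
shift cm [0.57 0.08 0.09] turn deg [-0.09 -0.02  0.13]
guide-frame TCP x -89.2 y 9.1 z 17.7 F [ 0.2 -0.9 -0.4] w 0.0171 psi 87.91 t 35.63
```

apply_moves(commands="0.55 0 0.08 -0.1 0 0 0;0.55 0 0.08 -0.1 0 0 0;0.55 0 0.08 -0.1 0 0 0")

```text
time_s: 35.88
eef_pos: [0.5392, -0.0903, 0.0112]
tool_rot: [[0.001, -0.999, 0.034], [-0.0, 0.034, 0.999], [-1.0, -0.001, -0.0]]
force: [-0.2, 0.2, -0.0]
grip_width: 0.0168
```

```bash
python3 -c "
from h import *
gplan(-90,10,12)"
```

```text
t 35.88 tcp [ 0.5392 -0.0903  0.0112] psi 88.07 w 0.0168 F [-0.25  0.22 -0.04]
shift cm [-0.08  0.01 -0.06] turn deg [ 0.07 -0.01  0.06]
guide-frame TCP x -89.9 y 10.6 z 11.2 F [-0.2  0.2 -0. ] w 0.0168 psi 88.07 t 35.88
```

apply_moves(commands="-0.08 0 -0.06 0 0 0 0;-0.08 -0.7 -0.06 0 0 0 0;-0.08 -1.4 -0.06 0 0 0 0;-0.08 -2.1 -0.06 0 0 0 0;-0.08 -2.8 -0.06 0 0 0 0;-0.08 -3.5 -0.06 0 0 0 0;-0.08 -4.2 -0.06 0 0 0 0;-0.08 -4.8 -0.06 0 0 0 0;-0.08 -5.2 -0.06 0 0 0 0;-0.08 -5.4 -0.06 0 0 0 0;-0.08 -5.5 -0.06 0 0 0 0;-0.08 -5.5 -0.06 0 0 0 0")

```text
time_s: 36.88
eef_pos: [0.5929, -0.0926, 0.0113]
tool_rot: [[-0.002, -0.999, 0.034], [0.0, 0.034, 0.999], [-1.0, 0.002, 0.0]]
force: [-2.5, -0.0, -0.9]
grip_width: 0.017
```

```bash
python3 -c "
from h import *
gplan(-35.5,10,11.3)"
```

```text
t 36.88 tcp [ 0.5929 -0.0926  0.0113] psi 88.06 w 0.017 F [-2.55 -0.01 -0.93]
shift cm [-0.   -0.07 -0.02] turn deg [ 0.06  0.01 -0.1 ]
guide-frame TCP x -36.2 y 10.2 z 11.3 F [-2.5 -0.  -0.9] w 0.017 psi 88.06 t 36.88
```

apply_moves(commands="0 -0.15 0 0 0 0 0;0 -0.3 0 0 0 0 0;0 -0.3 0 0 0 0 0")

```text
time_s: 37.13
eef_pos: [0.5929, -0.0926, 0.0113]
tool_rot: [[-0.007, -0.999, 0.034], [0.0, 0.034, 0.999], [-1.0, 0.007, 0.0]]
force: [-13.2, 1.3, 8.5]
grip_width: 0.0168
```

```bash
python3 -c "
from h import *
gplan(-35.5,10,11.3)"
```

```text
t 37.13 tcp [ 0.5929 -0.0926  0.0113] psi 88.05 w 0.0168 F [-13.23   1.3    8.5 ]
shift cm [-0.   -0.07 -0.03] turn deg [ 0.05  0.   -0.38]
guide-frame TCP x -36.2 y 10.3 z 11.3 F [-13.2   1.3   8.5] w 0.0168 psi 88.05 t 37.13
```

apply_moves(commands="0 0.25 0 0 0 0 0;0 0.25 0 0 0 0 0.5;0 0.25 0 0 0 0 0.5;0 0.25 0 0 0 0 0.5;0 0.25 0 0 0 0 0.5;0 0.25 0 0 0 0 0.5;-3 0.25 0 0 0 0 0.5;-6 0.25 0 0 0 0 0.5;-9 0 0 0 0 0 0.6;-9 -3 0 0 0 0 0.6;-9 -6 0 0 0 0 0.6;-9 -6 0 0 0 0 0.6")

```text
time_s: 38.13
eef_pos: [0.6613, -0.095, 0.1014]
tool_rot: [[0.004, -0.999, 0.033], [-0.0, 0.033, 0.999], [-1.0, -0.004, -0.0]]
force: [-0.8, -0.2, -0.3]
grip_width: 0.0515
```

```bash
python3 -c "
from h import *
grel()
shot('w21',(190,0,510,260),2.5)
im,K=cap('top');np.savez('t21',im=im,**K);save(im,'t21')
im,K=cap('scene');np.savez('s21',im=im,**K);save(im,'s21',(190,110,470,300),2.8)"
```

```text
guide-frame TCP x 32.3 y 10.3 z 101.4 F [-0.8 -0.2 -0.3] w 0.0515 psi 88.1 t 38.13
w21 (650, 800, 3)
t21 (400, 640, 3)
s21 (532, 784, 3)
```

View pics/w21.png

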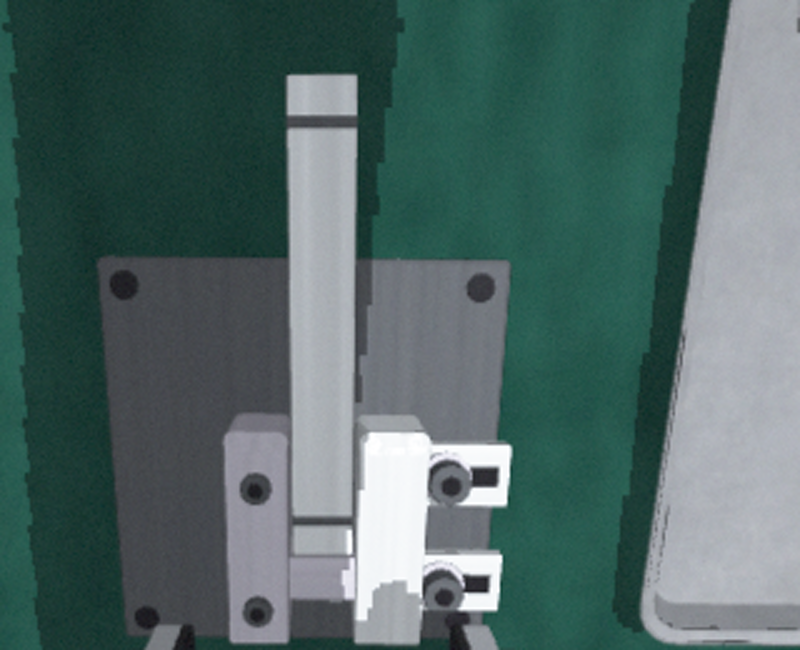

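View pics/t21.png

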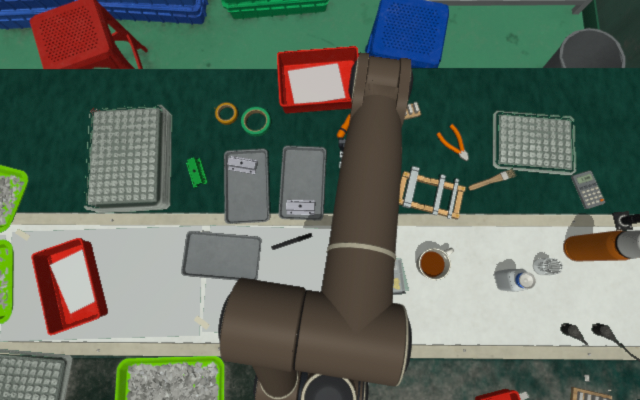

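View pics/s21.png

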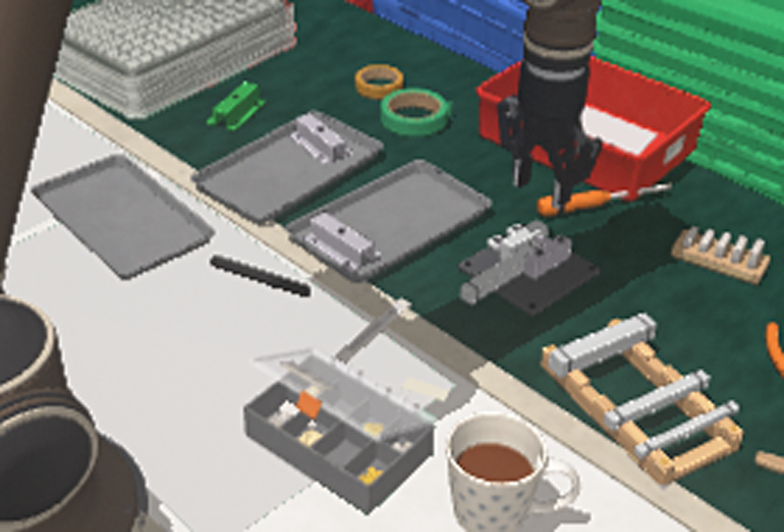

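```bash
python3 - <<'E'
from h import *
s=st();print(s['qpos'].round(3))
d=np.load('t21.npz');save(d['im'],'t21a',(215,135,335,235),6.5)
E
```

```text
[-0.143  0.414  0.051  1.21  -0.    -0.11 ]
t21a (650, 780, 3)
```

View pics/t21a.png

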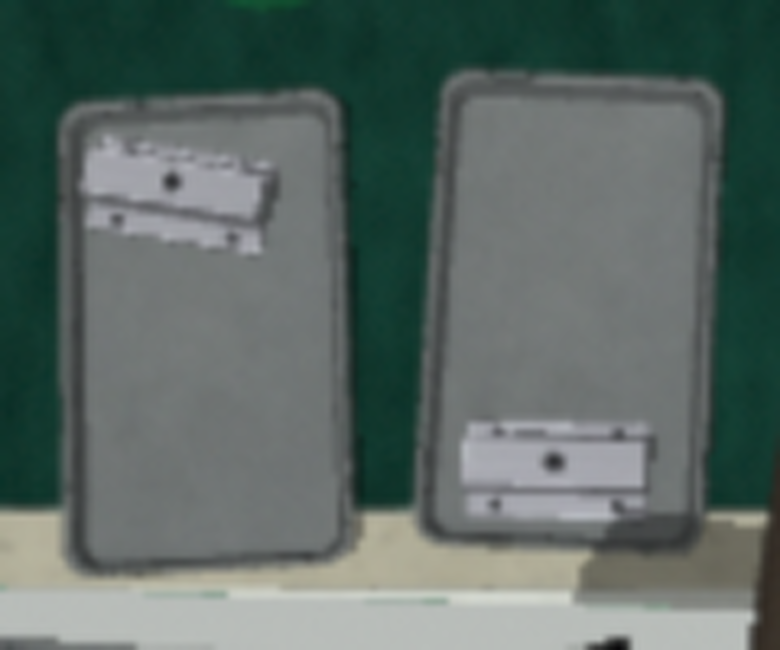

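```bash
python3 - <<'E'
from h import *
plan((.58,.0,.2),-3)
E
```

```text
t 38.28 tcp [ 0.6562 -0.0947  0.1007] psi 88.08 w 0.0515 F [ 0.17  0.99 -0.95]
shift cm [-9.92  7.95  9.21] turn deg [ 9.108e+01 -7.000e-02 -8.000e-02]
```

apply_moves(commands="-4 0 0 0 0 0 0.6;-8 2 2 7 0 0 0.6;-10 4 5 14 0 0 0.6;-10 7.9 9.2 21 0 0 0.6;-10 7.9 9.2 28 0 0 0.6;-10 7.9 9.2 35 0 0 0.6;-10 7.9 9.2 42 0 0 0.6;-10 7.9 9.2 49 0 0 0.6;-10 7.9 9.2 56 0 0 0.6;-10 7.9 9.2 63 0 0 0.6;-10 7.9 9.2 70 0 0 0.6;-10 7.9 9.2 77 0 0 0.6")

```text
time_s: 39.28
eef_pos: [0.5795, -0.0003, 0.2015]
tool_rot: [[-0.001, -0.186, 0.983], [-0.0, 0.983, 0.186], [-1.0, 0.0, -0.001]]
force: [0.1, -0.4, -0.3]
grip_width: 0.0514
```

```bash
python3 - <<'E'
from h import *
plan((.58,.0,.2),-3)
E
```

```text
t 39.28 tcp [ 5.795e-01 -3.000e-04  2.015e-01] psi 10.72 w 0.0514 F [ 0.07 -0.39 -0.32]
shift cm [0.15 0.02 0.06] turn deg [13.72 -0.03  0.  ]
```

apply_moves(commands="0 0 0 7 0 0 0.6;0 0 0 13.7 0 0 0.6;0 0 0 13.7 0 0 0.6;0 0 0 13.7 0 0 0.6")

```text
time_s: 39.62
eef_pos: [0.5799, -0.0003, 0.2015]
tool_rot: [[-0.0, 0.043, 0.999], [-0.0, 0.999, -0.043], [-1.0, -0.0, -0.0]]
force: [0.5, 0.4, 0.7]
grip_width: 0.0512
```

```bash
python3 - <<'E'
from h import *
plan((.58,.0,.2),-3)
shot('w22')
E
```

```text
t 39.62 tcp [ 5.799e-01 -3.000e-04  2.015e-01] psi -2.45 w 0.0512 F [0.47 0.38 0.72]
shift cm [0.15 0.03 0.01] turn deg [ 0.55 -0.02  0.  ]
w22 (400, 640, 3)
```

View pics/w22.png

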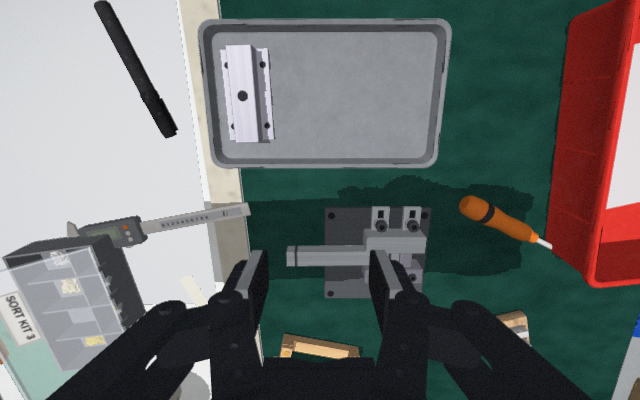

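```bash
python3 - <<'E'
from h import *
im=np.load('w22.npz')['im']
save(im,'w22a',(190,10,460,175),2.96)
save(im,'w22b',(200,30,290,155),4.8)
E
```

```text
w22a (488, 799, 3)
w22b (600, 432, 3)
```

View pics/w22a.png

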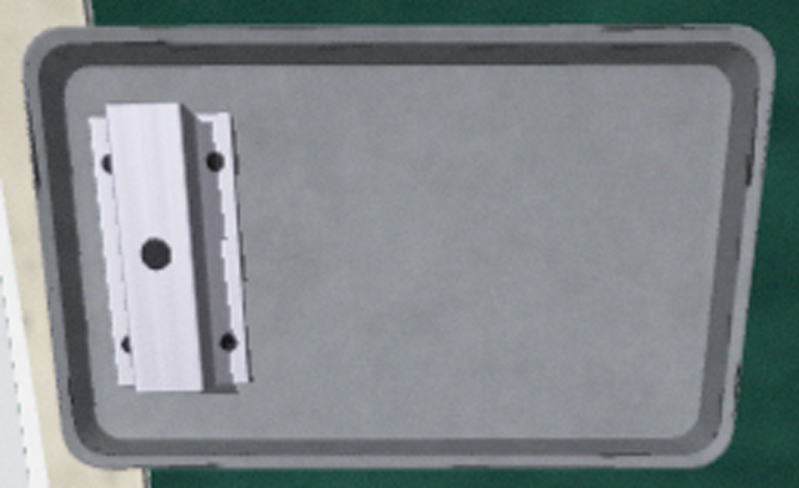

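View pics/w22b.png

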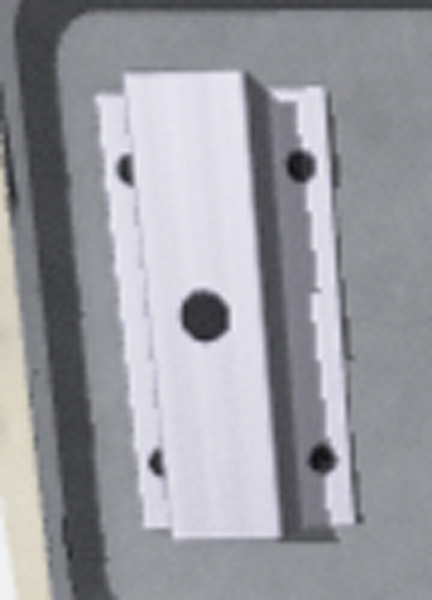

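```bash
cat >> h.py <<'E'
def rect(K,box,s,edges,z):
    # edges: 4 pairs (two pixel pts each) in order; prints lines' angle, widths, centre
    L=[]
    for a,b in edges:
        p=ray(K,box[0]+a[0]/s,box[1]+a[1]/s,z)[:2];q=ray(K,box[0]+b[0]/s,box[1]+b[1]/s,z)[:2]
        L.append((p,q));print('edge',p.round(4),q.round(4),'dir',(np.degrees(np.arctan2(*(q-p)[::-1]))%180).round(2))
    def X(l,m):
        A=np.c_[l[1]-l[0],m[0]-m[1]];t=np.linalg.solve(A,m[0]-l[0]);return l[0]+t[0]*(l[1]-l[0])
    C=[X(L[i],L[(i+1)%4]) for i in range(4)]
    c=sum(C)/4
    print('corners',[x.round(4) for x in C],'sides',[np.linalg.norm(C[i]-C[(i+1)%4]).round(4) for i in range(4)],'centre',c.round(4));return c
E
python3 - <<'E'
from h import *
d=np.load('w22.npz')
rect(d,(190,10),2.96,[((90,27),(720,25)),((775,80),(737,425)),((110,468),(700,466)),((25,90),(62,430))],.016)
c=rect(d,(200,30),4.8,[((125,72),(245,72)),((245,72),(280,538)),((280,538),(173,538)),((173,538),(125,72))],.028)
print(ray(d,200+205/4.8,30+316/4.8,.028).round(4))
c=rect(d,(200,30),4.8,[((97,95),(325,88)),((325,88),(356,522)),((356,522),(145,528)),((145,528),(97,95))],.005)
E
```

```text
edge [0.4944 0.1565] [0.694  0.1487] dir 177.76
edge [0.7129 0.1323] [0.7094 0.0213] dir 88.22
edge [0.482  0.0149] [0.6971 0.0069] dir 177.86
edge [0.4709 0.1395] [0.4666 0.0295] dir 87.73
corners [array([0.7134, 0.148 ]), array([0.7089, 0.0065]), array([0.466 , 0.0155]), array([0.4716, 0.1574])] sides [np.float64(0.1416), np.float64(0.2431), np.float64(0.142), np.float64(0.2419)] centre [0.59   0.0818]
edge [0.5    0.1324] [0.5231 0.1314] dir 177.61
edge [0.5231 0.1314] [0.5209 0.0426] dir 88.56
edge [0.5209 0.0426] [0.4983 0.0435] dir 177.65
edge [0.4983 0.0435] [0.5    0.1324] dir 88.91
corners [array([0.5231, 0.1314]), array([0.5209, 0.0426]), array([0.4983, 0.0435]), array([0.5   , 0.1324])] sides [np.float64(0.0888), np.float64(0.0226), np.float64(0.0889), np.float64(0.0232)] centre [0.5106 0.0875]
[0.5102 0.0874 0.028 ]
edge [0.4875 0.1323] [0.535  0.1317] dir 179.2
edge [0.535  0.1317] [0.5339 0.0429] dir 89.27
edge [0.5339 0.0429] [0.486  0.0435] dir 179.25
edge [0.486  0.0435] [0.4875 0.1323] dir 89.04
corners [array([0.535 , 0.1317]), array([0.5339, 0.0429]), array([0.486 , 0.0435]), array([0.4875, 0.1323])] sides [np.float64(0.0888), np.float64(0.0479), np.float64(0.0888), np.float64(0.0475)] centre [0.5106 0.0876]
```

```bash
python3 - <<'E'
from h import *
d=np.load('t21.npz')
p=ray(d,215+172/6.5,135+182/6.5,.028);print(p.round(4))
plan((p[0],p[1]-.02,.14),-8)
E
```

```text
[0.6491 0.2785 0.028 ]
t 39.67 tcp [ 5.801e-01 -3.000e-04  2.016e-01] psi -2.45 w 0.0515 F [-0.47  0.11 -0.58]
shift cm [ 6.15 26.14  5.79] turn deg [ 5.55 -0.01  0.  ]
```

apply_moves(commands="0.5 4 1 5 0 0 0.6;1 8 2 5.5 0 0 0.6;2 12 3 5.5 0 0 0.6;3 16 4 5.5 0 0 0.6;4 20 5 5.5 0 0 0.6;5 23 5.8 5.5 0 0 0.6;6 26 5.8 5.5 0 0 0.6;6 26 5.8 5.5 0 0 0.6;6 26 5.8 5.5 0 0 0.6;6 26 5.8 5.5 0 0 0.6")

```text
time_s: 40.5
eef_pos: [0.6504, 0.2565, 0.1415]
tool_rot: [[-0.0, 0.14, 0.99], [-0.001, 0.99, -0.14], [-1.0, -0.001, -0.0]]
force: [-1.0, -0.3, 0.5]
grip_width: 0.0511
```

```bash
python3 - <<'E'
from h import *
plan((.649,.2785,.14),-8)
shot('w23')
E
```

```text
t 40.5 tcp [0.6504 0.2565 0.1415] psi -8.03 w 0.0511 F [-1.   -0.29  0.51]
shift cm [ 0.15  2.16 -0.44] turn deg [-0.03 -0.02  0.04]
w23 (400, 640, 3)
```

View pics/w23.png

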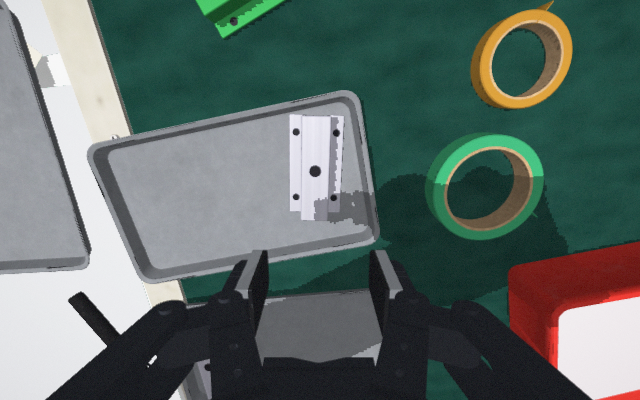

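```bash
python3 - <<'E'
from h import *
im=np.load('w23.npz')['im']
save(im,'w23a',(275,100,365,235),4.4)
save(im,'w23b',(80,80,390,290),2.58)
E
```

```text
w23a (594, 396, 3)
w23b (542, 800, 3)
```

View pics/w23a.png

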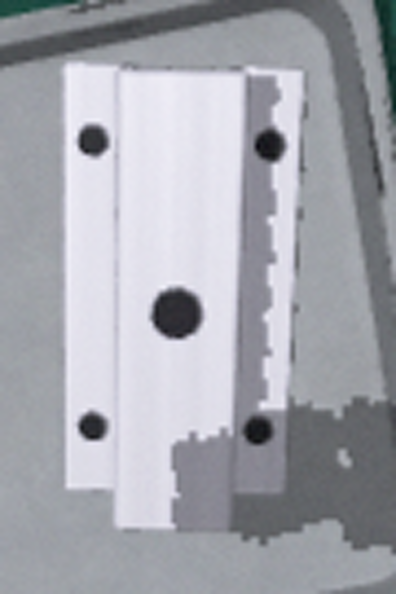

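View pics/w23b.png

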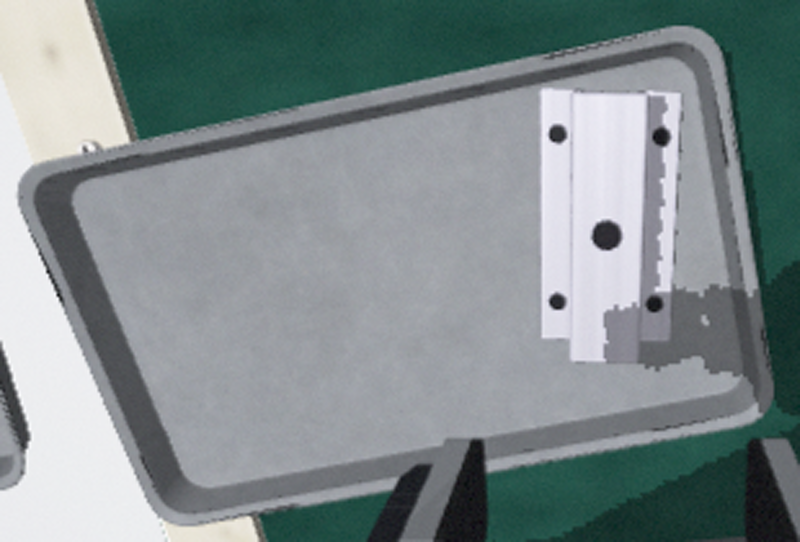

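```bash
python3 - <<'E'
from h import *
d=np.load('w23.npz')
c=rect(d,(275,100),4.4,[((116,70),(246,72)),((246,72),(232,528)),((232,528),(116,527)),((116,527),(116,70))],.028)
c=rect(d,(275,100),4.4,[((65,63),(304,72)),((304,72),(286,492)),((286,492),(66,490)),((66,490),(65,63))],.005)
print(loc(d,275+177/4.4,100+313/4.4,.028))
rect(d,(80,80),2.58,[((70,154),(660,30)),((728,80),(772,380)),((740,420),(210,522)),((150,490),(22,215))],.016)
E
```

```text
edge [0.6468 0.3258] [0.6701 0.3222] dir 171.2
edge [0.6701 0.3222] [0.6562 0.2344] dir 80.94
edge [0.6562 0.2344] [0.6329 0.2379] dir 171.57
edge [0.6329 0.2379] [0.6468 0.3258] dir 81.08
corners [array([0.6701, 0.3222]), array([0.6562, 0.2344]), array([0.6329, 0.2379]), array([0.6468, 0.3258])] sides [np.float64(0.0889), np.float64(0.0235), np.float64(0.089), np.float64(0.0237)] centre [0.6515 0.2801]
edge [0.6356 0.3279] [0.6823 0.3196] dir 169.98
edge [0.6823 0.3196] [0.6684 0.2323] dir 80.98
edge [0.6684 0.2323] [0.6208 0.2393] dir 171.54
edge [0.6208 0.2393] [0.6356 0.3279] dir 80.55
corners [array([0.6823, 0.3196]), array([0.6684, 0.2323]), array([0.6208, 0.2393]), array([0.6356, 0.3279])] sides [np.float64(0.0884), np.float64(0.0481), np.float64(0.0898), np.float64(0.0474)] centre [0.6518 0.2798]
(array([0.6514, 0.2798, 0.028 ]), array([114.1,  23.7,  -2.7]))
edge [0.4777 0.3291] [0.677  0.3405] dir 3.27
edge [0.6969 0.3224] [0.7028 0.2159] dir 93.18
edge [0.6898 0.2016] [0.4826 0.1865] dir 4.16
edge [0.464  0.2032] [0.4543 0.3117] dir 95.1
corners [array([0.6958, 0.3416]), array([0.7035, 0.2026]), array([0.4656, 0.1853]), array([0.4529, 0.3277])] sides [np.float64(0.1392), np.float64(0.2386), np.float64(0.143), np.float64(0.2434)] centre [0.5794 0.2643]
```

apply_moves(commands="0 2.37 -0.27 1 0 0 0.5;3 2.37 -0.27 1 0 0 0.5;6 2.37 -0.27 1 0 0 0.5;9 2.37 -0.27 1 0 0 0.5;10 2.37 -0.27 1 0 0 0.5;10 2.37 -0.27 1 0 0 0.5;10 2.37 -0.27 1 0 0 0.5")

```text
time_s: 41.13
eef_pos: [0.6517, 0.2797, 0.0427]
tool_rot: [[0.0, 0.16, 0.987], [0.0, 0.987, -0.16], [-1.0, 0.0, 0.0]]
force: [-0.6, -0.8, 0.6]
grip_width: 0.0425
```

```bash
python3 - <<'E'
from h import *
plan((.6515,.2799,.01),-9)
shot('w24',(200,80,440,280),3.2)
E
```

```text
t 41.13 tcp [0.6517 0.2797 0.0427] psi -9.19 w 0.0425 F [-0.55 -0.8   0.6 ]
shift cm [ 3.27  0.01 -0.03] turn deg [-0.19  0.02 -0.01]
w24 (640, 768, 3)
```

View pics/w24.png

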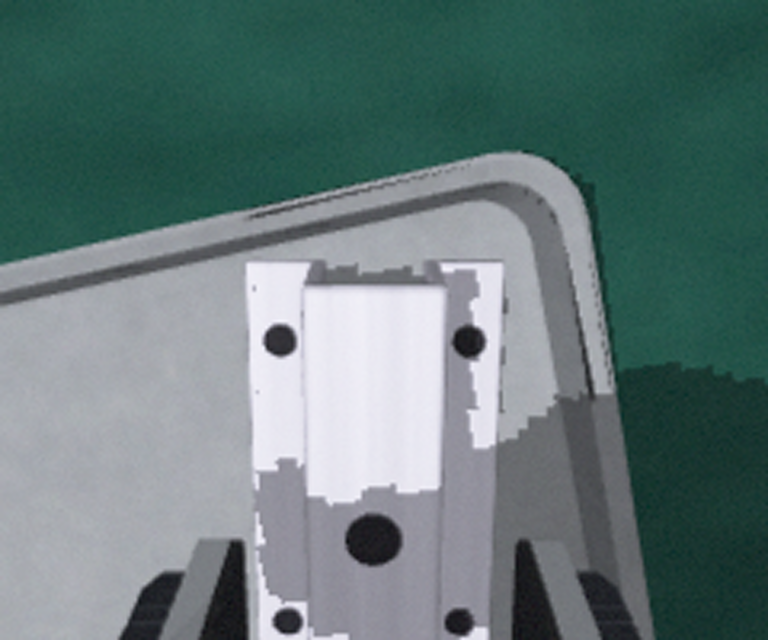

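apply_moves(commands="1.5 0 -0.05 0 0 0 0.5;2.8 0 -0.05 0 0 0 0.5;3.2 0 -0.05 0 0 0 0.5;3.2 0 -0.05 0 0 0 0.5;3.2 0 -0.05 0 0 0 0;3.2 0 -0.05 0 0 0 0;3.2 0 -0.05 0 0 0 0;3.2 0 -0.05 0 0 0 0;3.2 0 -0.05 0 0 0 0", grip_force=40)

```text
time_s: 41.93
eef_pos: [0.652, 0.2812, 0.0115]
tool_rot: [[0.003, 0.159, 0.987], [0.001, 0.987, -0.159], [-1.0, 0.002, 0.003]]
force: [0.1, -0.8, 5.6]
grip_width: 0.023
```

```bash
python3 - <<'E'
from h import *
plan((.6515,.2799,.01),-9)
shot('w25',(200,80,440,280),3.2)
E
```

```text
t 41.93 tcp [0.652  0.2812 0.0115] psi -9.13 w 0.023 F [ 0.1  -0.82  5.56]
shift cm [ 0.15 -0.14 -0.03] turn deg [-0.13  0.16 -0.09]
w25 (640, 768, 3)
```

View pics/w25.png

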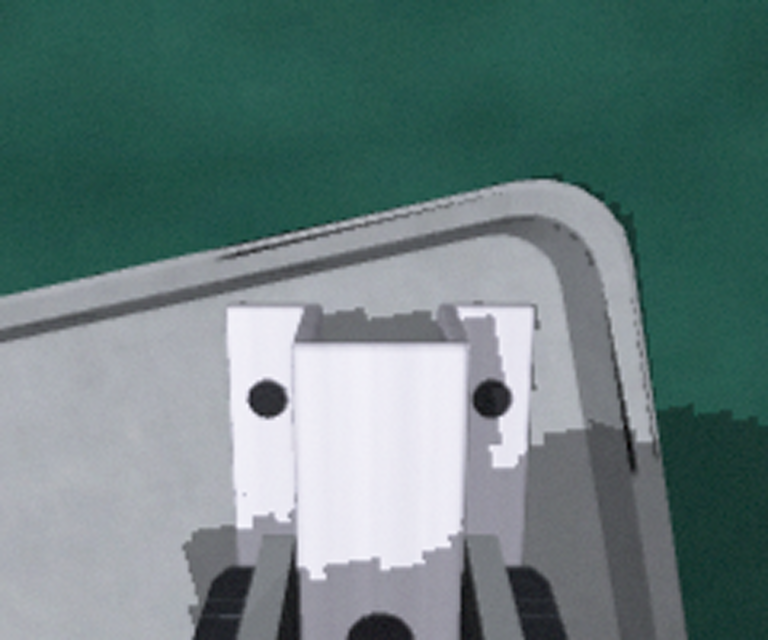

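apply_moves(commands="-0.5 0 0 0 0 0 0;-2 0 0 0 0 0 0;-4.5 0 0 0 0 0 0;-6.5 0 0 0 0 0 0;-6.5 0 0 0 0 0 0")

```text
time_s: 42.4
eef_pos: [0.6529, 0.2817, 0.0797]
tool_rot: [[0.006, 0.159, 0.987], [0.003, 0.987, -0.159], [-1.0, 0.004, 0.006]]
force: [0.1, -0.1, 0.1]
grip_width: 0.0229
```

```bash
python3 - <<'E'
from h import *
plan((.5638,.0847,.078),-2.1)
E
```

```text
t 42.4 tcp [0.6529 0.2817 0.0797] psi -9.12 w 0.0229 F [ 0.1  -0.13  0.05]
shift cm [  0.06 -20.87  -5.67] turn deg [-7.02  0.34 -0.19]
```

apply_moves(commands="0 -3 -1 -2 0 0 0;0 -6.5 -2 -4 0 0 0;0 -10 -3 -7 0 0 0;0 -13.5 -4 -7 0 0 0;0 -17 -5 -7 0 0 0;0 -20 -5.7 -7 0 0 0;0 -20.9 -5.7 -7 0 0 0;0 -20.9 -5.7 -7 0 0 0;0 -20.9 -5.7 -7 0 0 0;0 -20.9 -5.7 -7 0 0 0")

```text
time_s: 43.23
eef_pos: [0.562, 0.0844, 0.0743]
tool_rot: [[0.0, 0.037, 0.999], [0.0, 0.999, -0.037], [-1.0, 0.0, 0.0]]
force: [0.9, 1.0, -1.7]
grip_width: 0.0228
```

```bash
python3 - <<'E'
from h import *
plan((.5638,.0847,.0115),-2.1)
E
```

```text
t 43.23 tcp [0.562  0.0844 0.0743] psi -2.1 w 0.0228 F [ 0.87  0.97 -1.69]
shift cm [6.28 0.04 0.18] turn deg [ 0.    0.01 -0.03]
```

apply_moves(commands="2.5 0 0.15 0 0 0 0;4.5 0 0.15 0 0 0 0;4.5 0 0.15 0 0 0 0;4.5 0 0.15 0 0 0 0")

```text
time_s: 43.57
eef_pos: [0.5622, 0.0844, 0.0284]
tool_rot: [[-0.003, 0.036, 0.999], [-0.0, 0.999, -0.036], [-1.0, -0.0, -0.003]]
force: [0.2, 0.7, -0.9]
grip_width: 0.0232
```

```bash
python3 - <<'E'
from h import *
plan((.5638,.0847,.0115),-2.1)
shot('w26',(180,80,460,300),2.8)
E
```

```text
t 43.57 tcp [0.5622 0.0844 0.0284] psi -2.04 w 0.0232 F [ 0.22  0.7  -0.93]
shift cm [1.69 0.03 0.16] turn deg [ 0.06 -0.17  0.02]
w26 (616, 784, 3)
```

View pics/w26.png

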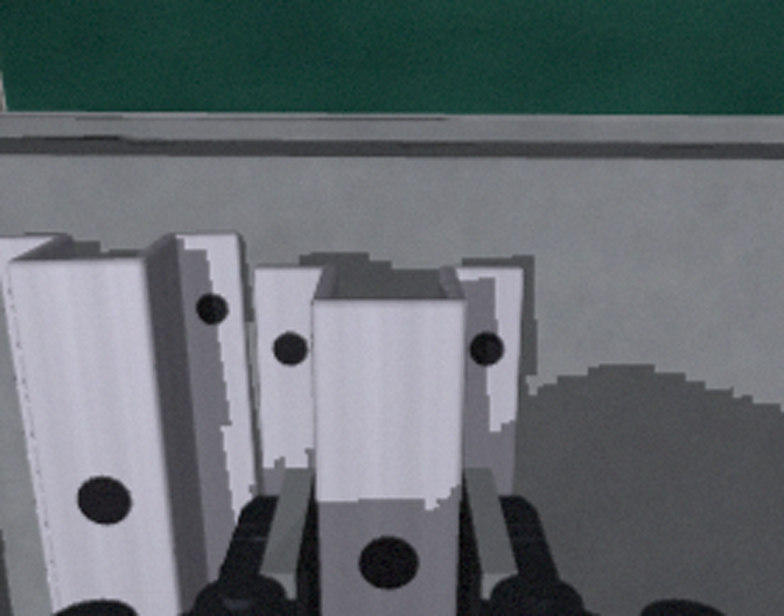

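apply_moves(commands="0 0 0.16 0 0 0 0;0.8 0 0.16 0 0 0 0;1.5 0 0.16 0 0 0 0;1.65 0 0.16 0 0 0 0;1.65 0 0.16 0 0 0 0")

```text
time_s: 44.03
eef_pos: [0.5639, 0.0832, 0.0122]
tool_rot: [[-0.001, 0.037, 0.999], [-0.0, 0.999, -0.037], [-1.0, -0.0, -0.001]]
force: [0.5, 0.5, -2.0]
grip_width: 0.023
```

```bash
python3 - <<'E'
from h import *
plan((.5638,.0847,.0115),-2.1)
E
```

```text
t 44.03 tcp [0.5639 0.0832 0.0122] psi -2.13 w 0.023 F [ 0.54  0.53 -2.04]
shift cm [ 0.07  0.14 -0.01] turn deg [-0.03 -0.08  0.01]
```

apply_moves(commands="0 0.15 0 0 0 0 0;0 0.15 0 0 0 0 0;0.08 0.15 0 0 0 0 0;0.1 0.15 0 0 0 0 0;0.1 0.15 0 0 0 0 0.4;0.1 0.15 0 0 0 0 0.4;0.1 0.15 0 0 0 0 0.4;0.1 0.15 0 0 0 0 0.4;-2 0.15 0 0 0 0 0.42;-5 0.15 0 0 0 0 0.42;-9 -2 0 0 0 0 0.5;-9 -6 0 0 0 0 0.5")

```text
time_s: 45.03
eef_pos: [0.5658, 0.0262, 0.1095]
tool_rot: [[0.009, 0.032, 0.999], [0.002, 0.999, -0.032], [-1.0, 0.002, 0.009]]
force: [2.5, 0.1, 0.2]
grip_width: 0.0429
```

```bash
python3 - <<'E'
from h import *
plan((.56,.0,.12),-2.1)
E
```

```text
t 45.03 tcp [0.5658 0.0262 0.1095] psi -1.82 w 0.0429 F [2.5  0.11 0.23]
shift cm [-1.06 -2.63 -0.48] turn deg [ 0.28  0.53 -0.12]
```

apply_moves(commands="-5 -2.6 0 0 0 0 0.5;-7 -2.6 0 0 0 0 0.5;-7 -2.6 0 0 0 0 0.5;-7 -2.6 0 0 0 0 0.5")

```text
time_s: 45.37
eef_pos: [0.5627, -0.003, 0.1754]
tool_rot: [[0.005, 0.038, 0.999], [0.0, 0.999, -0.038], [-1.0, 0.0, 0.005]]
force: [0.1, 0.5, -1.0]
grip_width: 0.0429
```

```bash
python3 - <<'E'
from h import *
plan((.56,.0,.12),-2.1)
im,K=shot('w27',(150,0,520,200),2.1)
save(im,'w27a',(200,20,340,160),4.2)
im,K=cap('top');np.savez('t27',im=im,**K);save(im,'t27a',(170,135,340,290),3.8)
E
```

```text
t 45.37 tcp [ 0.5627 -0.003   0.1754] psi -2.21 w 0.0429 F [ 0.06  0.53 -1.04]
shift cm [ 5.54  0.29 -0.31] turn deg [-0.11  0.28 -0.01]
w27 (420, 777, 3)
w27a (588, 588, 3)
t27a (589, 646, 3)
```

View pics/w27.png

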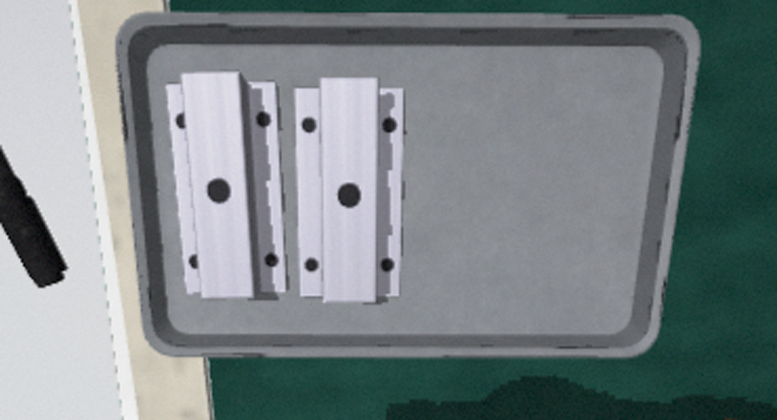

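View pics/w27a.png

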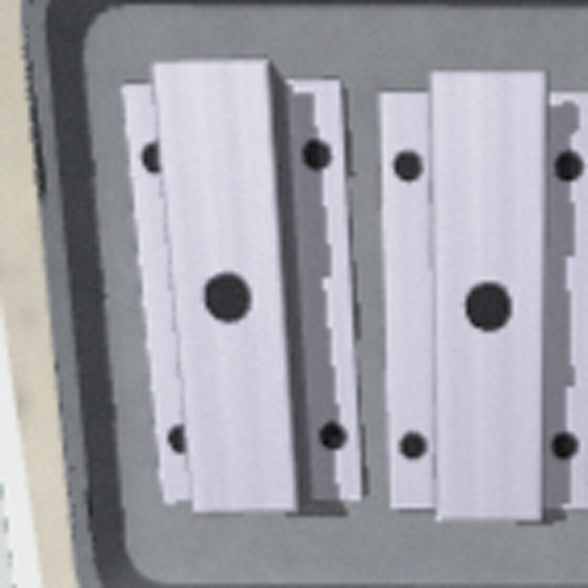

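View pics/t27a.png

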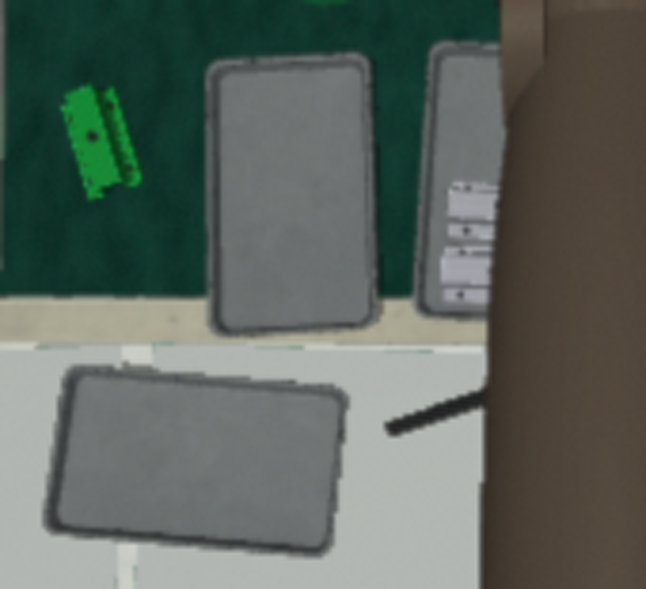

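```bash
python3 - <<'E'
from h import *
d=np.load('w27.npz')
c=rect(d,(150,0),2.1,[((150,13),(670,14)),((699,70),(662,315)),((190,356),(630,356)),((117,70),(145,310))],.016)
b=np.array([ray(d,200+228/4.2,20+297/4.2,.028)[:2],ray(d,200+489/4.2,20+306/4.2,.028)[:2]])
a=np.radians(-2.15);R=np.array([[-np.cos(a),-np.sin(a)],[np.sin(a)*-1*-1,-np.cos(a)]])
yh=-np.array([np.cos(a),np.sin(a)]);xh=np.array([yh[1],-yh[0]])
for q in b: print(q.round(4),'tray x,y mm',((q-c)@xh*1000).round(1),((q-c)@yh*1000).round(1))
rect(d,(200,20),4.2,[((431,72),(546,71)),((546,71),(541,520)),((541,520),(436,520)),((436,520),(431,72))],.028)
E
```

```text
edge [0.4869 0.1567] [0.6986 0.1487] dir 177.83
edge [0.713  0.1278] [0.7087 0.026 ] dir 87.58
edge [0.487 0.015] [0.6956 0.0071] dir 177.84
edge [0.4705 0.1366] [0.4686 0.0374] dir 88.94
corners [array([0.7139, 0.1481]), array([0.7079, 0.0067]), array([0.4682, 0.0157]), array([0.4708, 0.1573])] sides [np.float64(0.1416), np.float64(0.2398), np.float64(0.1417), np.float64(0.2432)] centre [0.5902 0.082 ]
[0.5104 0.0875] tray x,y mm 2.5 79.9
[0.5653 0.0837] tray x,y mm 0.8 24.9
edge [0.5554 0.1283] [0.5785 0.1277] dir 178.36
edge [0.5785 0.1277] [0.5751 0.0385] dir 87.83
edge [0.5751 0.0385] [0.5518 0.0394] dir 177.86
edge [0.5518 0.0394] [0.5554 0.1283] dir 87.7
corners [array([0.5785, 0.1277]), array([0.5751, 0.0385]), array([0.5518, 0.0394]), array([0.5554, 0.1283])] sides [np.float64(0.0892), np.float64(0.0233), np.float64(0.089), np.float64(0.0231)] centre [0.5652 0.0835]
```

```bash
python3 - <<'E'
from h import *
plan((.575,.30,.18),93.7)
print(st()['qpos'].round(2))
E
```

```text
t 45.47 tcp [ 0.5611 -0.0022  0.1724] psi -2.13 w 0.0431 F [ 0.13 -0.25 -0.08]
shift cm [-0.76 30.25  0.26] turn deg [-9.583e+01 -2.000e-02 -3.000e-02]
[-0.    0.2  -0.08  1.29  0.    1.6 ]
```

apply_moves(commands="-0.8 3 0.2 -7 0 0 0.5;-0.8 6 0.2 -14 0 0 0.5;-0.8 9 0.2 -21 0 0 0.5;-0.8 12 0.2 -28 0 0 0.5;-0.8 15 0.2 -35 0 0 0.5;-0.8 18 0.2 -42 0 0 0.5;-0.8 21 0.2 -49 0 0 0.5;-0.8 24 0.2 -56 0 0 0.5;-0.8 27 0.2 -63 0 0 0.5;-0.8 30 0.2 -70 0 0 0.5;-0.8 30 0.2 -77 0 0 0.5;-0.8 30 0.2 -84 0 0 0.5")

```text
time_s: 46.47
eef_pos: [0.5731, 0.2998, 0.1782]
tool_rot: [[-0.003, -0.991, 0.131], [-0.002, 0.131, 0.991], [-1.0, 0.003, -0.002]]
force: [-0.2, -0.5, 0.2]
grip_width: 0.0426
```

```bash
python3 - <<'E'
from h import *
plan((.575,.30,.18),93.7)
E
```

```text
t 46.47 tcp [0.5731 0.2998 0.1782] psi 82.45 w 0.0426 F [-0.25 -0.5   0.16]
shift cm [-0.18 -0.19  0.04] turn deg [-11.25  -0.1   -0.2 ]
```

apply_moves(commands="0 0 0 -7 0 0 0.5;0 0 0 -11.3 0 0 0.5;0 0 0 -11.3 0 0 0.5;0 0 0 -11.3 0 0 0.5")

```text
time_s: 46.8
eef_pos: [0.5737, 0.2977, 0.1793]
tool_rot: [[-0.002, -0.999, -0.054], [-0.001, -0.054, 0.999], [-1.0, 0.002, -0.001]]
force: [0.2, -0.6, -0.2]
grip_width: 0.0429
```

```bash
python3 - <<'E'
from h import *
plan((.575,.30,.18),93.7)
im,K=shot('w28')
im,K=cap('top');np.savez('t28',im=im,**K);save(im,'t28a',(170,135,340,290),3.8)
E
```

```text
t 46.8 tcp [0.5737 0.2977 0.1793] psi 93.09 w 0.0429 F [ 0.22 -0.63 -0.21]
shift cm [-0.07 -0.14  0.22] turn deg [-0.61 -0.06 -0.14]
w28 (400, 640, 3)
t28a (589, 646, 3)
```

View pics/w28.png

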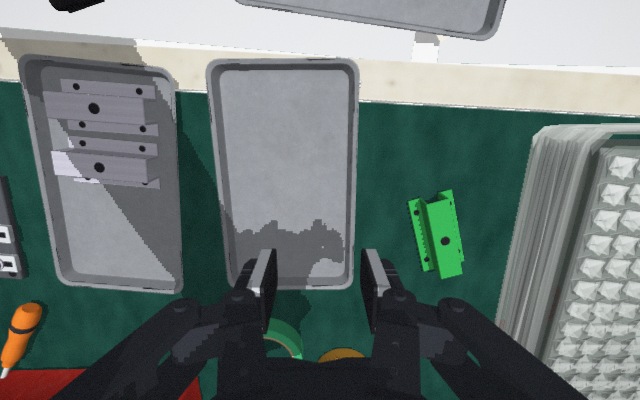

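View pics/t28a.png

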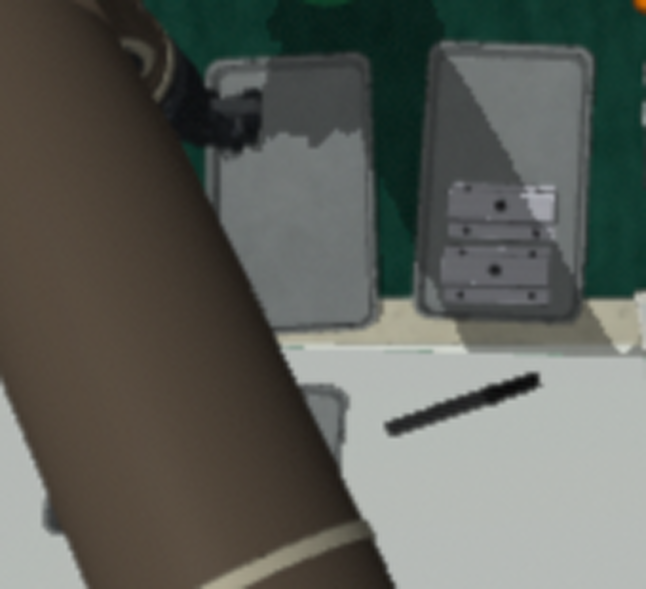

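```bash
python3 - <<'E'
from h import *
im=np.load('w28.npz')['im']
save(im,'w28a',(195,45,375,300),2.35)
E
```

```text
w28a (599, 423, 3)
```

View pics/w28a.png

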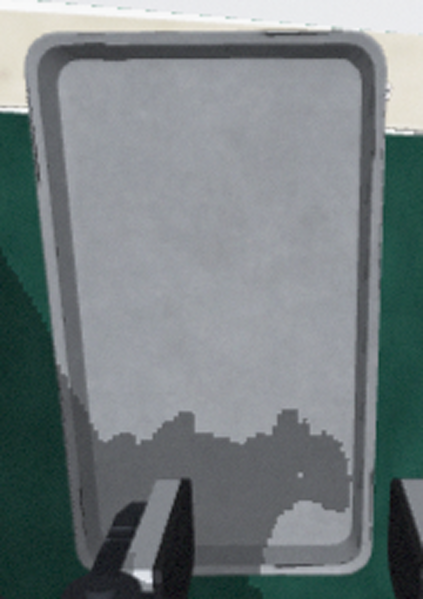

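```bash
python3 - <<'E'
from h import *
d=np.load('w28.npz')
c=rect(d,(195,45),2.35,[((60,33),(350,30)),((386,80),(371,530)),((345,576),(200,575)),((76,540),(28,80))],.016)
# wall rim centre line right wall, mid
E
```

```text
edge [0.4615 0.2015] [0.4542 0.3134] dir 93.71
edge [0.4713 0.329 ] [0.6707 0.3409] dir 3.43
edge [0.6967 0.3305] [0.7001 0.2599] dir 92.77
edge [0.6841 0.2002] [0.4791 0.1883] dir 3.33
corners [array([0.4533, 0.3279]), array([0.6961, 0.3424]), array([0.7029, 0.2013]), array([0.4624, 0.1873])] sides [np.float64(0.2433), np.float64(0.1413), np.float64(0.2409), np.float64(0.1409)] centre [0.5787 0.2647]
```

```bash
python3 - <<'E'
from h import *
plan((.5747,.332,.06),93.4)
E
```

```text
t 46.9 tcp [0.574  0.2975 0.18  ] psi 93.09 w 0.0424 F [-0.23 -0.38  0.68]
shift cm [12.   -0.27  3.45] turn deg [-0.31 -0.03 -0.08]
```

apply_moves(commands="3 -0.2 3.4 -0.3 0 0 0.35;6 -0.2 3.4 -0.3 0 0 0.35;9 -0.2 3.4 -0.3 0 0 0.35;12 -0.2 3.4 -0.3 0 0 0.35;12 -0.2 3.4 -0.3 0 0 0.35;12 -0.2 3.4 -0.3 0 0 0.35;12 -0.2 3.4 -0.3 0 0 0.35")

```text
time_s: 47.48
eef_pos: [0.5753, 0.3317, 0.0627]
tool_rot: [[0.001, -0.998, -0.06], [0.001, -0.06, 0.998], [-1.0, -0.001, 0.001]]
force: [0.3, 0.5, 0.6]
grip_width: 0.0298
```

```bash
python3 - <<'E'
from h import *
plan((.5747,.332,.005),93.4)
shot('w29',(200,80,440,280),3.2)
E
```

```text
t 47.48 tcp [0.5753 0.3317 0.0627] psi 93.43 w 0.0298 F [0.29 0.45 0.6 ]
shift cm [5.77 0.07 0.03] turn deg [0.03 0.04 0.09]
w29 (640, 768, 3)
```

View pics/w29.png

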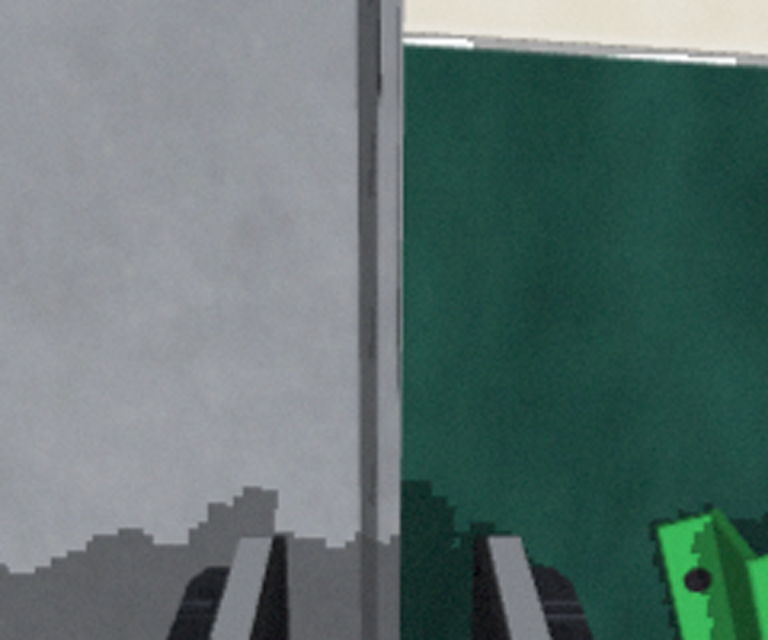

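apply_moves(commands="2.5 0.05 0.05 0 0 0 0.35;4.5 0.05 0.05 0 0 0 0.35;5.5 0.05 0.05 0 0 0 0.35;5.6 0.05 0.05 0 0 0 0.35;5.6 0.05 0.05 0 0 0 0.35")

```text
time_s: 47.95
eef_pos: [0.5745, 0.3321, 0.006]
tool_rot: [[0.001, -0.998, -0.06], [0.0, -0.06, 0.998], [-1.0, -0.001, 0.0]]
force: [0.1, 0.4, 0.5]
grip_width: 0.0299
```

```bash
python3 - <<'E'
from h import *
plan((.5747,.332,.005),93.4)
E
```

```text
t 47.95 tcp [0.5745 0.3321 0.006 ] psi 93.46 w 0.0299 F [0.1  0.42 0.49]
shift cm [ 0.1  -0.01 -0.01] turn deg [0.06 0.02 0.04]
```

apply_moves(commands="0.05 0 0 0 0 0 0;0.05 0 0 0 0 0 0;0.05 0 0 0 0 0 0;0.05 0 0 0 0 0 0;0.05 0 0 0 0 0 0;0.05 0 0 0 0 0 0", grip_force=90)

```text
time_s: 48.45
eef_pos: [0.575, 0.3325, 0.0064]
tool_rot: [[0.003, -0.998, -0.061], [0.001, -0.061, 0.998], [-1.0, -0.003, 0.001]]
force: [-0.1, -1.1, 5.9]
grip_width: 0.0017
```

```bash
python3 - <<'E'
from h import *
plan((.5747,.332,.005),93.4)
E
```

```text
t 48.45 tcp [0.575  0.3325 0.0064] psi 93.47 w 0.0017 F [-0.14 -1.13  5.88]
shift cm [ 0.14  0.04 -0.05] turn deg [0.07 0.07 0.15]
```

apply_moves(commands="-0.5 0 0 0 0 0 0;-1.5 0 0 0 0 0 0;-3 0 0 0 0 0 0;-5 0 0 0 0 0 0;-7 0 0 0 0 0 0;-9 0 0 0 0 0 0;-10 0 0 0 0 0 0;-10 0 0 0 0 0 0;-10 0 0 0 0 0 0")

```text
time_s: 49.2
eef_pos: [0.5743, 0.3321, 0.1047]
tool_rot: [[0.001, -0.998, -0.061], [0.001, -0.061, 0.998], [-1.0, -0.001, 0.0]]
force: [-0.5, 0.3, -1.8]
grip_width: 0.0013
```

```bash
python3 - <<'E'
from h import *
plan((.36,.40,.12),93.4)
im,K=cap('scene');np.savez('s30',im=im,**K);save(im,'s30',(160,90,430,240),2.9)
shot('w30')
E
```

```text
t 49.2 tcp [0.5743 0.3321 0.1047] psi 93.47 w 0.0013 F [-0.5   0.27 -1.82]
shift cm [-1.54 20.98  8.08] turn deg [0.07 0.03 0.04]
s30 (435, 783, 3)
w30 (400, 640, 3)
```

View pics/s30.png

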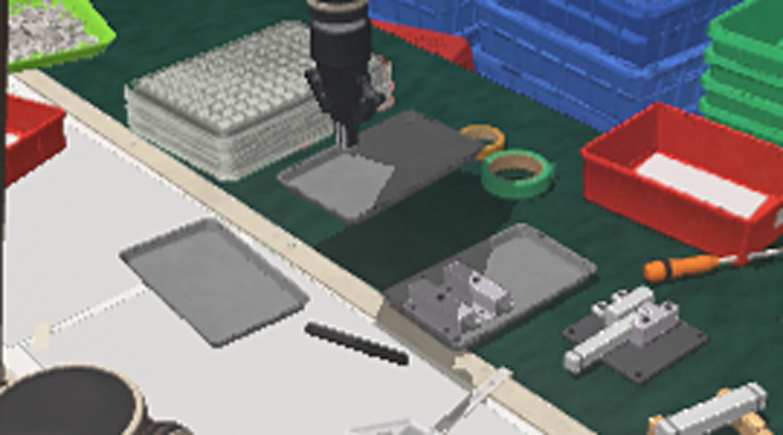

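View pics/w30.png

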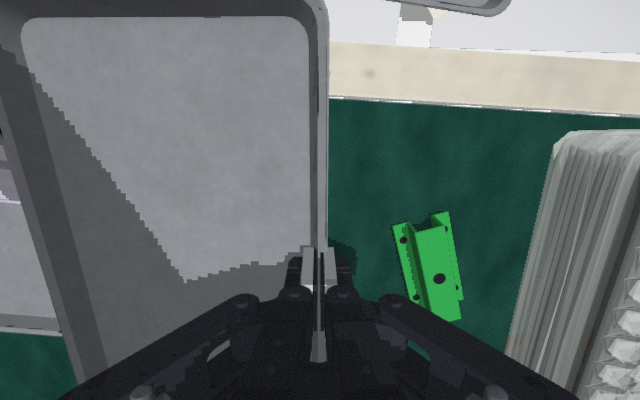

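```bash
python3 - <<'E'
from h import *
plan((.42,.20,.17),90)
d=np.load('s30.npz');save(d['im'],'s30a',(195,160,275,215),9)
E
```

```text
t 49.3 tcp [0.5734 0.3315 0.1029] psi 93.47 w 0.0016 F [ 0.11 -0.11 -2.59]
shift cm [ -6.66  16.12 -12.21] turn deg [ 3.47 -0.06 -0.12]
s30a (495, 720, 3)
```

View pics/s30a.png

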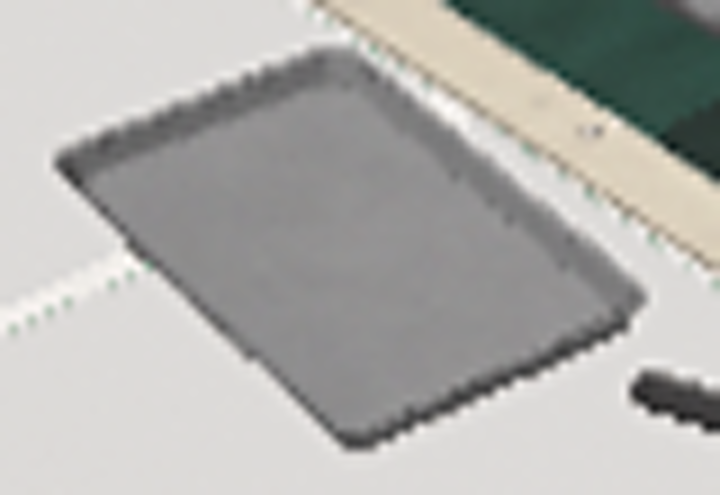

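apply_moves(commands="-1.5 0.5 -0.5 0 0 0 0;-3 2 -2 0 0 0 0;-4.5 4 -3.5 0 0 0 0;-6 6 -5 0 0 0 0;-6.7 8 -6.5 0 0 0 0;-6.7 10 -8 0 0 0 0;-6.7 12 -9.5 0 0 0 0;-6.7 14 -11 0 0 0 0;-6.7 15.5 -12 0 0 0 0;-6.7 16 -12.2 0 0 0 0;-6.7 16 -12.2 0 0 0 0;-6.7 16 -12.2 0 0 0 0")

```text
time_s: 50.3
eef_pos: [0.422, 0.2007, 0.171]
tool_rot: [[-0.0, -0.998, -0.061], [0.0, -0.061, 0.998], [-1.0, 0.0, 0.0]]
force: [0.6, -0.5, -2.0]
grip_width: 0.0015
```

```bash
python3 - <<'E'
from h import *
plan((.42,.20,.17),93.47)
shot('w31')
E
```

```text
t 50.3 tcp [0.422  0.2007 0.171 ] psi 93.47 w 0.0015 F [ 0.65 -0.48 -2.02]
shift cm [ 0.1   0.2  -0.06] turn deg [ 0.    0.   -0.01]
w31 (400, 640, 3)
```

View pics/w31.png

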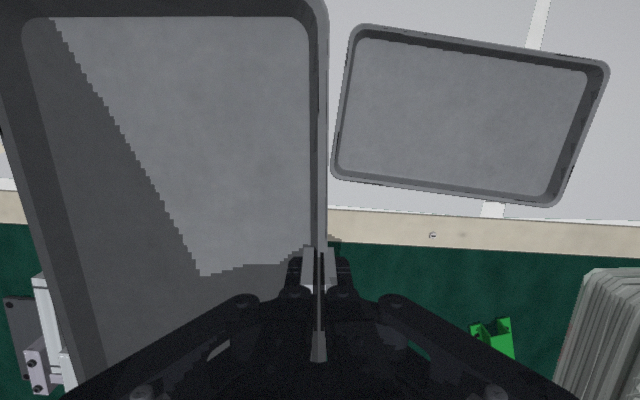

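Whole empty tray visible at right, corners about (355,25), (608,63), (556,206), (332,172). Measure it.

```bash
python3 - <<'E'
from h import *
im=np.load('w31.npz')['im']
save(im,'w31a',(322,15,622,215),2.66)
E
```

```text
w31a (532, 798, 3)
```

View pics/w31a.png

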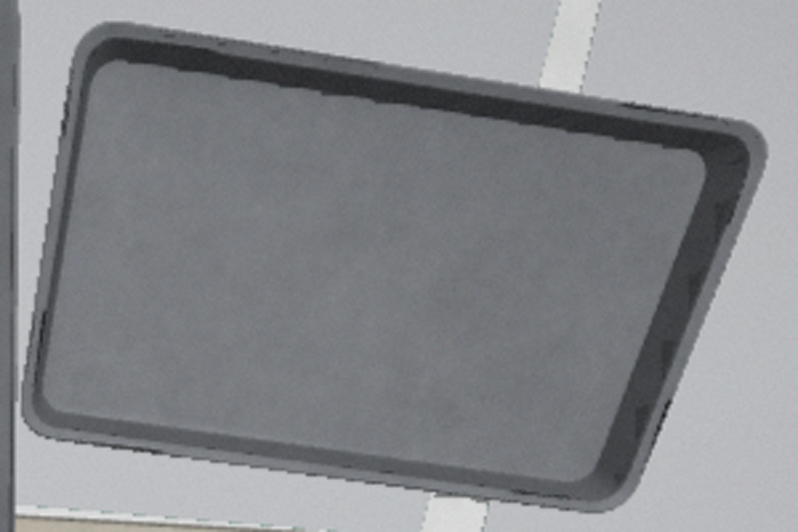

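```bash
python3 - <<'E'
from h import *
d=np.load('w31.npz')
c=rect(d,(322,15),2.66,[((140,24),(720,117)),((766,170),(645,470)),((580,511),(70,439)),((24,390),(72,70))],.010)
s=np.load('s30.npz')
rect(s,(195,160),9,[((100,138),(290,60)),((380,60),(625,265)),((620,325),(390,438)),((320,420),(80,190))],.010)
E
```

```text
edge [0.2747 0.24  ] [0.2902 0.4393] dir 85.54
edge [0.3056 0.4607] [0.4137 0.4518] dir 175.31
edge [0.4317 0.4315] [0.4153 0.2299] dir 85.35
edge [0.3977 0.2111] [0.2896 0.219 ] dir 175.79
corners [array([0.292 , 0.4618]), array([0.4332, 0.4502]), array([0.4137, 0.2099]), array([0.2731, 0.2202])] sides [np.float64(0.1417), np.float64(0.2411), np.float64(0.1409), np.float64(0.2423)] centre [0.353  0.3355]
edge [0.3174 0.4526] [0.407  0.4478] dir 176.9
edge [0.4345 0.4216] [0.4179 0.2343] dir 84.95
edge [0.3923 0.2049] [0.2879 0.209 ] dir 177.71
edge [0.2754 0.2358] [0.2915 0.4261] dir 85.17
corners [array([0.4367, 0.4462]), array([0.4153, 0.204 ]), array([0.2732, 0.2096]), array([0.2938, 0.4539])] sides [np.float64(0.2432), np.float64(0.1422), np.float64(0.2451), np.float64(0.1431)] centre [0.3547 0.3284]
```

```bash
python3 - <<'E'
from h import *
im,K=cap('scene');np.savez('s32',im=im,**K);save(im,'s32a',(195,160,275,215),9)
im,K=cap('top');np.savez('t32',im=im,**K);save(im,'t32a',(175,220,275,290),7.8)
E
```

```text
s32a (495, 720, 3)
t32a (546, 780, 3)
```

View pics/s32a.png

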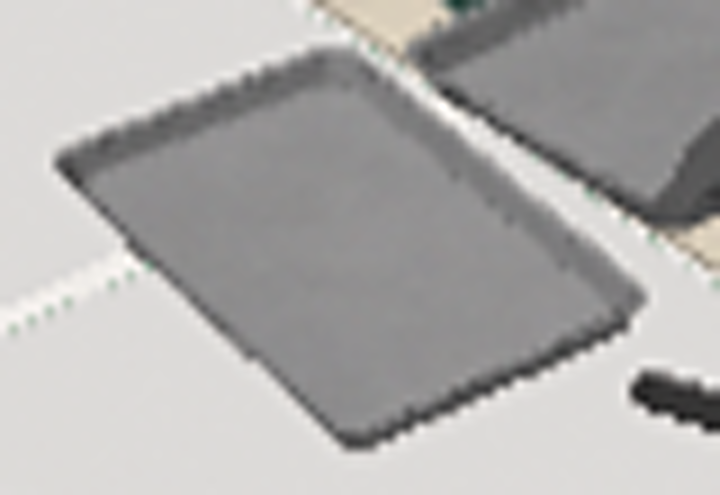

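View pics/t32a.png

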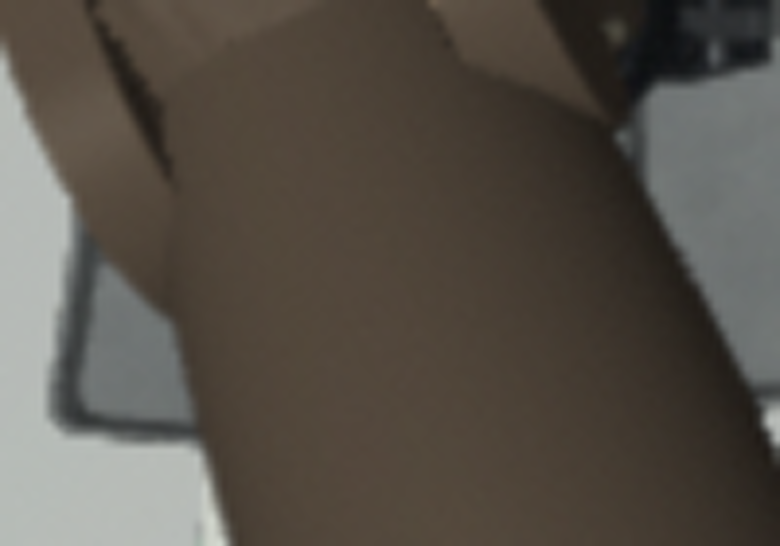

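```bash
python3 - <<'E'
from h import *
d=np.load('t27.npz');save(d['im'],'t27b',(175,225,265,285),8.8)
E
```

```text
t27b (528, 792, 3)
```

View pics/t27b.png

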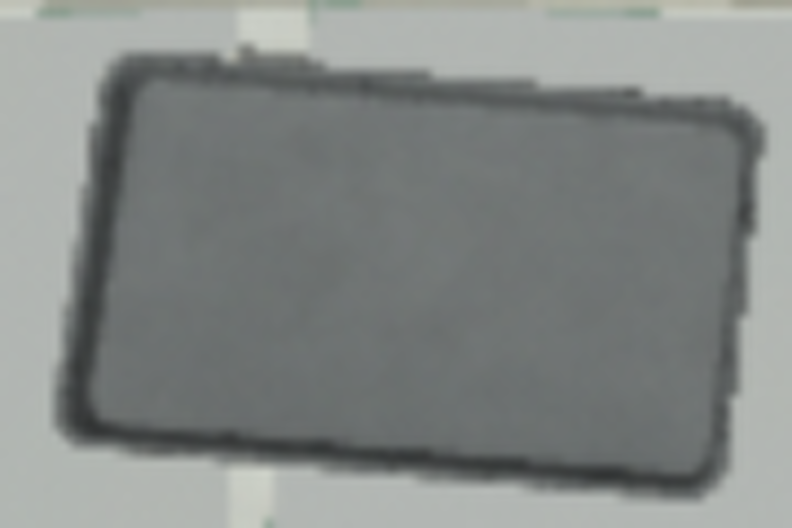

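```bash
python3 - <<'E'
from h import *
d=np.load('t27.npz')
rect(d,(175,225),8.8,[((140,62),(720,98)),((762,150),(728,440)),((690,494),(100,440)),((60,400),(102,100))],.010)
s=np.load('s32.npz')
rect(s,(195,160),9,[((100,138),(290,60)),((380,60),(625,265)),((632,305),(390,418)),((325,410),(80,180))],.010)
E
```

```text
edge [0.4267 0.4341] [0.4145 0.2237] dir 86.68
edge [0.3959 0.2079] [0.2938 0.2166] dir 175.13
edge [0.275  0.2294] [0.2926 0.4395] dir 85.21
edge [0.3065 0.4547] [0.4129 0.447 ] dir 175.86
corners [array([0.4135, 0.2064]), array([0.2741, 0.2183]), array([0.294 , 0.4556]), array([0.4274, 0.446 ])] sides [np.float64(0.1399), np.float64(0.2381), np.float64(0.1338), np.float64(0.2399)] centre [0.3522 0.3316]
edge [0.3174 0.4526] [0.407  0.4478] dir 176.9
edge [0.4345 0.4216] [0.4179 0.2343] dir 84.95
edge [0.4036 0.2118] [0.2948 0.2188] dir 176.31
edge [0.2802 0.2395] [0.2953 0.4322] dir 85.52
corners [array([0.4367, 0.4462]), array([0.4159, 0.211 ]), array([0.2787, 0.2198]), array([0.297 , 0.4537])] sides [np.float64(0.2361), np.float64(0.1375), np.float64(0.2346), np.float64(0.1399)] centre [0.357  0.3327]
```

```bash
python3 - <<'E'
from h import *
plan((.2848,.3395,.10),175.5)
print(st()['qpos'].round(2))
E
```

```text
t 50.45 tcp [0.4225 0.201  0.1711] psi 93.49 w 0.0017 F [ 0.1   0.18 -1.2 ]
shift cm [ 7.11 12.9  14.66] turn deg [-8.201e+01  1.000e-02 -2.000e-02]
[ 0.44  0.03 -0.28  1.27  0.    0.38]
```

apply_moves(commands="0 1 1.2 -6 0 0 0;0 2 2.4 -12 0 0 0;0 3 3.6 -18 0 0 0;0 4 4.8 -24 0 0 0;0 5 6 -30 0 0 0;0 6 7.2 -36 0 0 0;0 7 8.4 -42 0 0 0;0 8 9.6 -48 0 0 0;0 9 10.8 -54 0 0 0;0 10 12 -60 0 0 0;0 11 13.2 -66 0 0 0;0 12 14 -72 0 0 0")

```text
time_s: 51.45
eef_pos: [0.2933, 0.3345, 0.1711]
tool_rot: [[-0.0, -0.245, -0.969], [-0.0, -0.969, 0.245], [-1.0, 0.0, 0.0]]
force: [-0.2, 0.7, -2.0]
grip_width: 0.0012
```

```bash
python3 - <<'E'
from h import *
plan((.2848,.3395,.10),175.5)
E
```

```text
t 51.45 tcp [0.2933 0.3345 0.1711] psi 165.81 w 0.0012 F [-0.17  0.72 -1.97]
shift cm [ 7.11 -0.28  0.94] turn deg [-9.69  0.02 -0.01]
```

apply_moves(commands="1 -0.1 0.4 -5 0 0 0;2.5 -0.3 0.9 -9.7 0 0 0;4.5 -0.3 0.9 -9.7 0 0 0;6.5 -0.3 0.9 -9.7 0 0 0;7.1 -0.3 0.9 -9.7 0 0 0;7.1 -0.3 0.9 -9.7 0 0 0;7.1 -0.3 0.9 -9.7 0 0 0")

```text
time_s: 52.03
eef_pos: [0.2857, 0.3384, 0.1007]
tool_rot: [[-0.0, -0.084, -0.996], [-0.0, -0.996, 0.084], [-1.0, 0.001, 0.0]]
force: [0.5, 0.6, -1.8]
grip_width: 0.0018
```

```bash
python3 - <<'E'
from h import *
plan((.2848,.3395,.05),175.5)
shot('w33')
im,K=cap('scene');np.savez('s33',im=im,**K);save(im,'s33',(170,130,330,240),4.8)
E
```

```text
t 52.03 tcp [0.2857 0.3384 0.1007] psi 175.17 w 0.0018 F [ 0.46  0.63 -1.76]
shift cm [ 5.07 -0.11  0.1 ] turn deg [-0.33  0.02 -0.03]
w33 (400, 640, 3)
s33 (528, 768, 3)
```

View pics/w33.png

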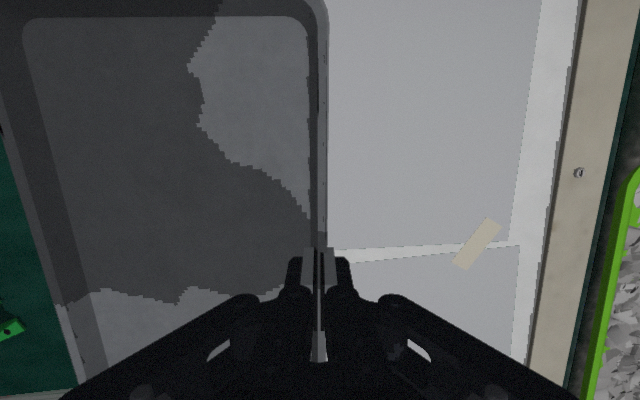

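View pics/s33.png

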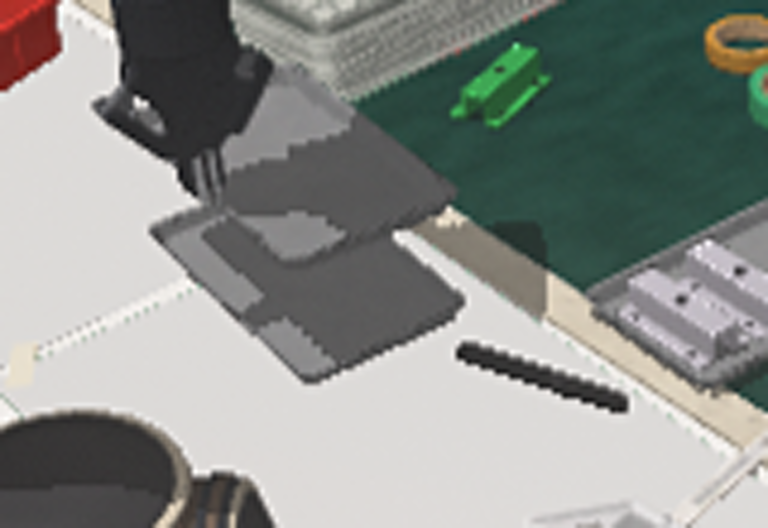

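apply_moves(commands="2 -0.1 0.1 -0.3 0 0 0;4 -0.1 0.1 -0.3 0 0 0;6 -0.1 0.1 -0.3 0 0 0;7 -0.1 0.1 -0.3 0 0 0;7 -0.1 0.1 -0.3 0 0 0;7 -0.1 0.1 -0.3 0 0 0;7 -0.1 0.1 -0.3 0 0 0")

```text
time_s: 52.72
eef_pos: [0.2854, 0.34, 0.0318]
tool_rot: [[0.001, -0.079, -0.997], [0.002, -0.997, 0.079], [-1.0, -0.002, -0.001]]
force: [0.4, 0.7, -1.7]
grip_width: 0.0016
```

```bash
python3 - <<'E'
from h import *
plan((.2848,.3395,.0165),175.5)
shot('w34')
im,K=cap('scene');np.savez('s34',im=im,**K);save(im,'s34',(190,145,285,220),8)
im,K=cap('top');np.savez('t34',im=im,**K);save(im,'t34',(165,215,275,295),7)
E
```

```text
t 52.72 tcp [0.2854 0.34   0.0318] psi 175.46 w 0.0016 F [ 0.41  0.7  -1.69]
shift cm [1.53 0.05 0.05] turn deg [-0.04 -0.07  0.09]
w34 (400, 640, 3)
s34 (600, 760, 3)
t34 (560, 770, 3)
```

View pics/w34.png

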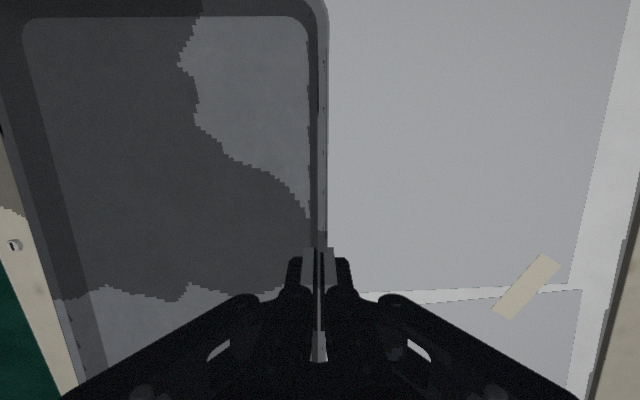

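View pics/s34.png

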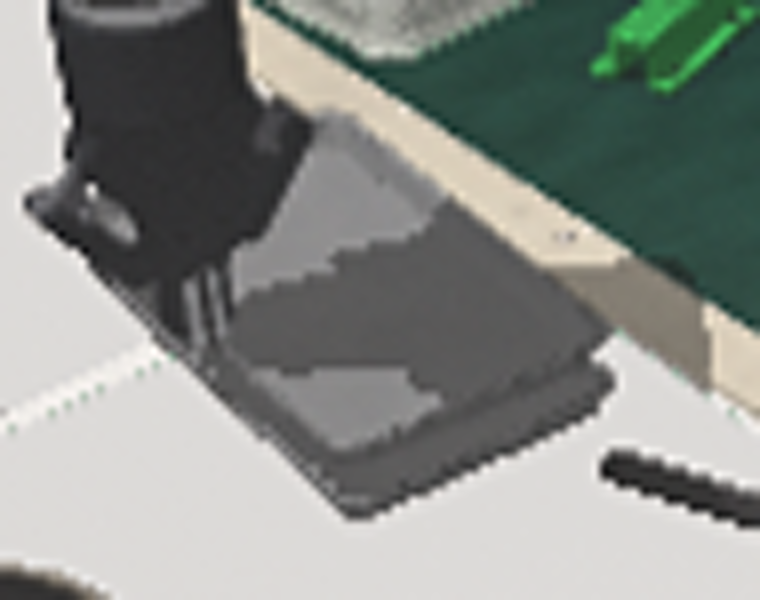

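View pics/t34.png

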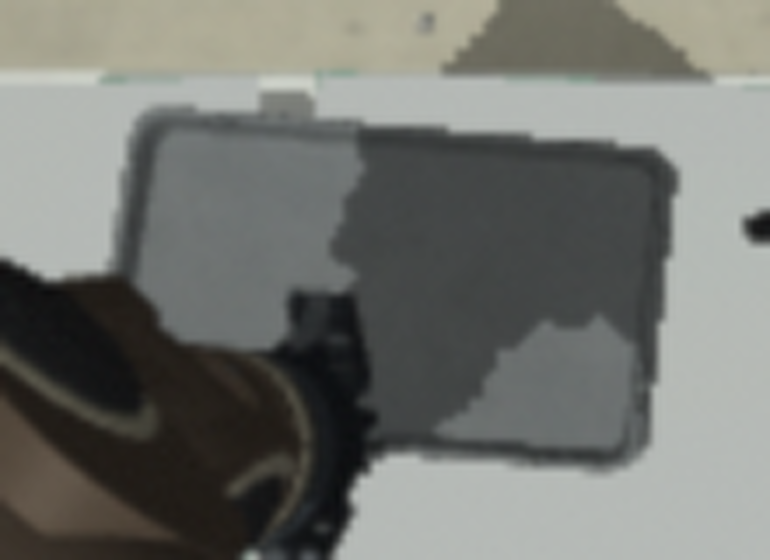

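```bash
python3 - <<'E'
from h import *
d=np.load('t34.npz')
c=rect(d,(165,215),7,[((170,110),(640,148)),((676,190),(650,430)),((600,466),(390,450)),((117,250),(134,140))],.0414)
s=st();R=s['tool_rot'];p=s['eef_pos']+R@np.array([.0064-.016,.0004,-.0679]);print('pred centre',p.round(4))
E
```

```text
edge [0.4277 0.4284] [0.4117 0.2193] dir 85.62
edge [0.3933 0.2028] [0.2899 0.2107] dir 175.64
edge [0.2745 0.2318] [0.2808 0.323 ] dir 86.06
edge [0.3661 0.4476] [0.4144 0.4435] dir 175.1
corners [array([0.4103, 0.2015]), array([0.2732, 0.212 ]), array([0.2898, 0.4542]), array([0.4288, 0.4423])] sides [np.float64(0.1376), np.float64(0.2428), np.float64(0.1394), np.float64(0.2415)] centre [0.3505 0.3275]
pred centre [0.3529 0.3341 0.0414]
```

```bash
python3 - <<'E'
from h import *
d=np.load('s34.npz')
for z in (.0414,.010,-.006): 
    for c in [(.4135,.209),(.2731,.2202)]: print(z,c,((proj(d,(c[0],c[1],z))-[190,145])*8).round(0))
E
```

```text
0.0414 (0.4135, 0.209) [619. 326.]
0.0414 (0.2731, 0.2202) [332. 453.]
0.01 (0.4135, 0.209) [624. 384.]
0.01 (0.2731, 0.2202) [342. 513.]
-0.006 (0.4135, 0.209) [626. 414.]
-0.006 (0.2731, 0.2202) [346. 542.]
```

apply_moves(commands="0 -0.25 -0.05 0 0 0 0;0 -0.25 -0.05 0 0 0 0;0.8 -0.25 -0.05 0 0 0 0;0.8 -0.25 -0.05 0 0 0 0;0.8 -0.25 -0.05 0 0 0 0")

```text
time_s: 53.28
eef_pos: [0.2849, 0.3411, 0.0217]
tool_rot: [[-0.001, -0.079, -0.997], [-0.001, -0.997, 0.079], [-1.0, 0.001, 0.001]]
force: [0.3, 0.5, -2.0]
grip_width: 0.0015
```

```bash
python3 - <<'E'
from h import *
plan((.2855,.342,.0165),175.5)
im,K=cap('scene');np.savez('s35',im=im,**K);save(im,'s35',(190,145,285,220),8)
im,K=cap('top');np.savez('t35',im=im,**K);save(im,'t35',(165,215,275,295),7)
E
```

```text
t 53.28 tcp [0.2849 0.3411 0.0217] psi 175.47 w 0.0015 F [ 0.33  0.48 -2.01]
shift cm [ 0.52 -0.09 -0.06] turn deg [-0.03  0.05 -0.07]
s35 (600, 760, 3)
t35 (560, 770, 3)
```

View pics/s35.png

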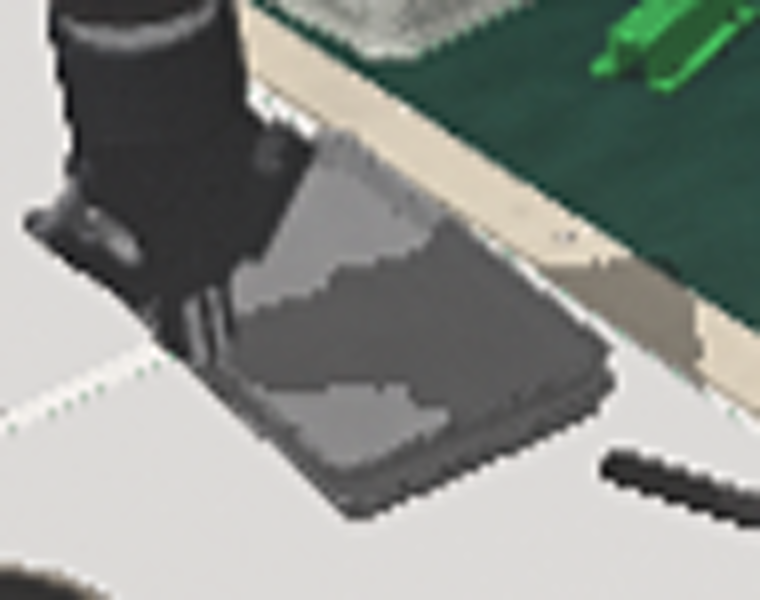

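View pics/t35.png

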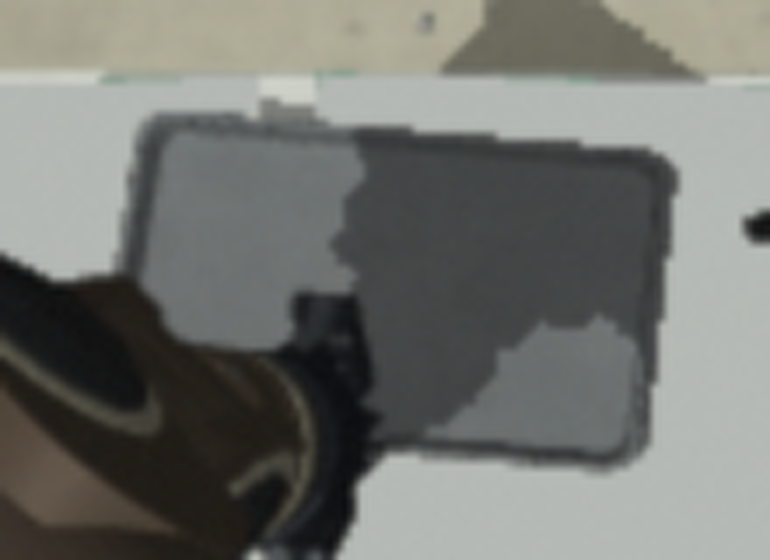

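```bash
python3 - <<'E'
from h import *
# sub-pixel edges: sample along lines in top cam for lower tray (t27) and held (t35)
def edge_cols(d,rows,c0,c1,side):
    im=d['im'].astype(float).mean(2); out=[]
    for r in rows:
        seg=im[r,c0:c1]; g=np.diff(seg)
        k=np.argmin(g) if side=='L' else np.argmax(g)   # band bright -> tray dark
        w=np.abs(g[max(0,k-1):k+2]); out.append(c0+max(0,k-1)+(w*np.arange(len(w))).sum()/w.sum()+.5)
    return np.array(out)
A=np.load('t27.npz');B=np.load('t35.npz')
rows=np.arange(243,274,3)
for n,d,z in(('lower',A,.010),('held',B,.0313)):
    c=edge_cols(d,rows,252,272,'R');P=np.array([ray(d,u,r,z)[:2] for u,r in zip(c,rows)])
    f=np.polyfit(P[:,0],P[:,1],1);print(n,'R edge y at x=.35:',np.polyval(f,.35).round(4),'slope',f[0].round(3),'resid',np.std(P[:,1]-np.polyval(f,P[:,0])).round(4))
rows=np.arange(237,250,2)
for n,d,z in(('lower',A,.010),('held',B,.0313)):
    c=edge_cols(d,rows,174,196,'L');P=np.array([ray(d,u,r,z)[:2] for u,r in zip(c,rows)])
    f=np.polyfit(P[:,0],P[:,1],1);print(n,'L edge y at x=.39:',np.polyval(f,.39).round(4),'slope',f[0].round(3),'resid',np.std(P[:,1]-np.polyval(f,P[:,0])).round(4))
# front (far x) edge rows along columns
def edge_rows(d,cols,r0,r1,sgn):
    im=d['im'].astype(float).mean(2);out=[]
    for c in cols:
        g=np.diff(im[r0:r1,c]);k=np.argmax(sgn*g);w=np.abs(g[max(0,k-1):k+2]);out.append(r0+max(0,k-1)+(w*np.arange(len(w))).sum()/w.sum()+.5)
    return np.array(out)
cols=np.r_[192:200,212:250:3]
for n,d,z in(('lower',A,.010),('held',B,.0313)):
    r=edge_rows(d,cols,229,241,-1);P=np.array([ray(d,u,v,z)[:2] for u,v in zip(cols,r)])
    f=np.polyfit(P[:,1],P[:,0],1);print(n,'far edge x at y=.33',np.polyval(f,.33).round(4),'slope',f[0].round(3),'resid',np.std(P[:,0]-np.polyval(f,P[:,1])).round(4))
E
```

```text
lower R edge y at x=.35: 0.2139 slope -0.077 resid 0.0007
held R edge y at x=.35: 0.2102 slope -0.073 resid 0.0007
lower L edge y at x=.39: 0.4519 slope -0.07 resid 0.0009
held L edge y at x=.39: 0.45 slope -0.067 resid 0.0012
lower far edge x at y=.33 0.4236 slope 0.083 resid 0.0009
held far edge x at y=.33 0.4221 slope 0.083 resid 0.0008
```

apply_moves(commands="0 -0.12 -0.09 0 0 0 0;0 -0.12 -0.09 0 0 0 0;0.3 -0.12 -0.09 0 0 0 0;0.45 -0.12 -0.09 0 0 0 0;0.45 -0.12 -0.09 0 0 0 0")

```text
time_s: 53.8
eef_pos: [0.2861, 0.3425, 0.0175]
tool_rot: [[-0.0, -0.079, -0.997], [-0.001, -0.997, 0.079], [-1.0, 0.001, 0.0]]
force: [-0.2, -0.7, -2.0]
grip_width: 0.0016
```

```bash
python3 - <<'E'
from h import *
plan((.2857,.3422,.0155),175.5)
E
```

```text
t 53.8 tcp [0.2861 0.3425 0.0175] psi 175.47 w 0.0016 F [-0.23 -0.73 -2.  ]
shift cm [0.2  0.03 0.04] turn deg [-0.03  0.02 -0.03]
```

apply_moves(commands="0.1 0.03 0.03 0 0 0 0;0.15 0.03 0.03 0 0 0 0;0.2 0.03 0.03 0 0 0 0;0.2 0.03 0.03 0 0 0 0")

```text
time_s: 54.13
eef_pos: [0.2859, 0.3424, 0.0159]
tool_rot: [[-0.0, -0.079, -0.997], [-0.0, -0.997, 0.079], [-1.0, 0.0, 0.0]]
force: [-0.1, -0.4, -0.5]
grip_width: 0.0014
```

```bash
python3 - <<'E'
from h import *
plan((.2857,.3422,.0155),175.5)
E
```

```text
t 54.13 tcp [0.2859 0.3424 0.0159] psi 175.47 w 0.0014 F [-0.13 -0.42 -0.47]
shift cm [0.04 0.02 0.02] turn deg [-0.03  0.   -0.01]
```

apply_moves(commands="0.08 0 0 0 0 0 0;0.15 0 0 0 0 0 0;0.15 0 0 0 0 0 0")

```text
time_s: 54.38
eef_pos: [0.2861, 0.3425, 0.0145]
tool_rot: [[0.0, -0.079, -0.997], [0.0, -0.997, 0.079], [-1.0, -0.0, -0.0]]
force: [0.0, -0.5, -1.0]
grip_width: 0.0014
```

```bash
python3 - <<'E'
from h import *
plan((.2857,.3422,.0155),175.5)
E
```

```text
t 54.38 tcp [0.2861 0.3425 0.0145] psi 175.47 w 0.0014 F [ 0.05 -0.54 -0.97]
shift cm [-0.1   0.04  0.03] turn deg [-0.03 -0.01  0.01]
```

apply_moves(commands="0.08 0 0 0 0 0 0;0.15 0 0 0 0 0 0;0.15 0 0 0 0 0 0")

```text
time_s: 54.63
eef_pos: [0.2861, 0.3426, 0.0139]
tool_rot: [[0.0, -0.079, -0.997], [0.0, -0.997, 0.079], [-1.0, -0.0, -0.0]]
force: [-2.1, -2.4, 8.9]
grip_width: 0.0017
```

```bash
python3 - <<'E'
from h import *
plan((.2857,.3422,.0155),175.5)
im,K=cap('scene');np.savez('s36',im=im,**K);save(im,'s36',(190,145,285,220),8)
E
```

```text
t 54.63 tcp [0.2861 0.3426 0.0139] psi 175.47 w 0.0017 F [-2.14 -2.44  8.87]
shift cm [-0.16  0.04  0.03] turn deg [-0.03 -0.02  0.03]
s36 (600, 760, 3)
```

View pics/s36.png

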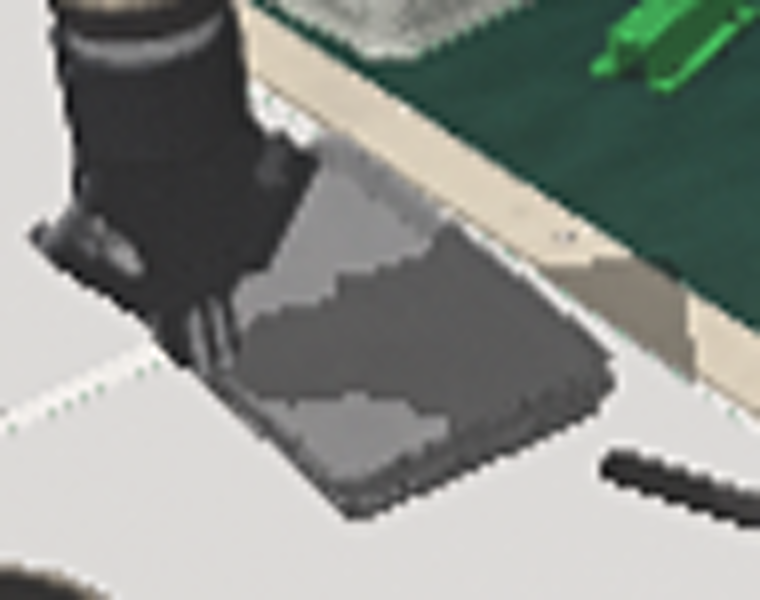

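apply_moves(commands="-0.12 0 0 0 0 0 0;-0.12 0 0 0 0 0 0.1;-0.12 0 0 0 0 0 0.2;-0.12 0 0 0 0 0 0.3;-0.12 0 0 0 0 0 0.35;-0.12 0 0 0 0 0 0.35;-0.12 0 0 0 0 0 0.35;-2 0 0 0 0 0 0.35;-5 0 0 0 0 0 0.35;-9 0 0 0 0 0 0.35;-13 0 0 0 0 0 0.35;-13 0 0 0 0 0 0.35", grip_force=40)

```text
time_s: 55.68
eef_pos: [0.2883, 0.3453, 0.1504]
tool_rot: [[0.007, -0.079, -0.997], [0.008, -0.997, 0.079], [-1.0, -0.009, -0.006]]
force: [0.8, 1.3, 0.4]
grip_width: 0.0296
```

```bash
python3 - <<'E'
from h import *
plan((.35,.46,.25),175.5)
im,K=cap('scene');np.savez('s37',im=im,**K);save(im,'s37',(190,145,285,220),8)
shot('w37')
E
```

```text
t 55.68 tcp [0.2883 0.3453 0.1504] psi 175.47 w 0.0296 F [0.8  1.26 0.42]
shift cm [ -9.82 -12.01  -5.3 ] turn deg [-0.03 -0.36  0.51]
s37 (600, 760, 3)
w37 (400, 640, 3)
```

View pics/s37.png

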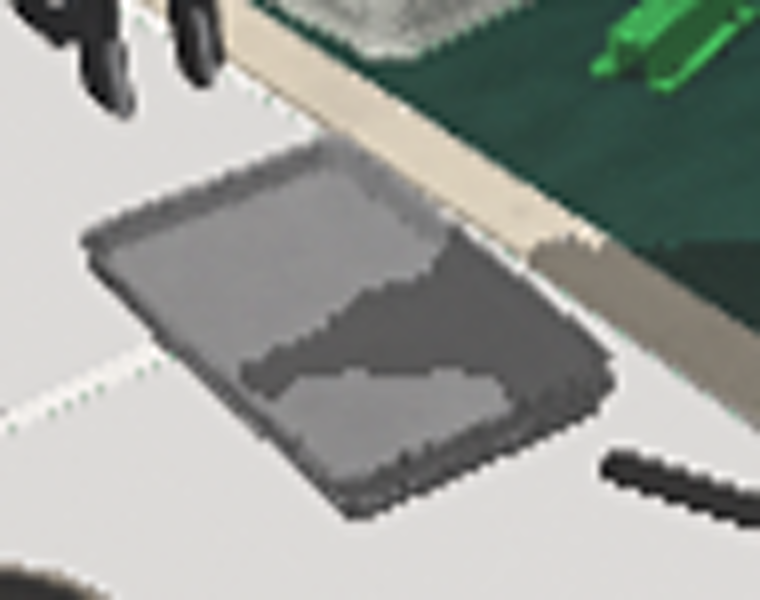

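View pics/w37.png

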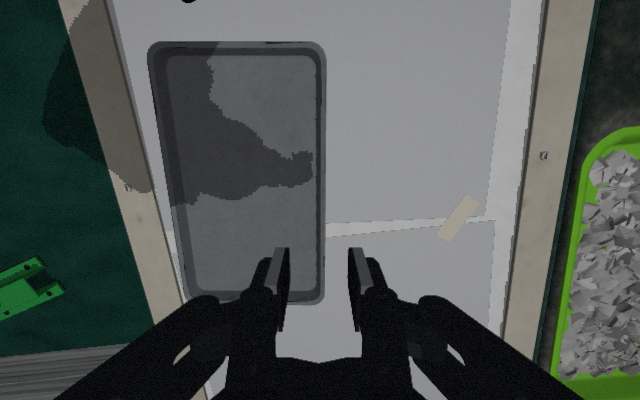

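```bash
python3 - <<'E'
from h import *
d=np.load('w37.npz');im=d['im']
g=cv2.convertScaleAbs(im,alpha=1.8,beta=0)
save(g,'w37a',(135,30,345,170),3.8)
save(g,'w37b',(135,170,345,315),3.8)
c=rect(d,(0,0),1,[((165,42),(310,42)),((326,60),(324,280)),((190,304),(250,303)),((184,280),(149,70))],.024)
E
```

```text
w37a (532, 798, 3)
w37b (551, 798, 3)
edge [0.3973 0.2117] [0.2852 0.2204] dir 175.53
edge [0.2738 0.2341] [0.2896 0.4321] dir 85.43
edge [0.4276 0.4497] [0.3665 0.4531] dir 176.79
edge [0.4278 0.4216] [0.4146 0.2304] dir 86.07
corners [array([0.2728, 0.2214]), array([0.2916, 0.4573]), array([0.4297, 0.4496]), array([0.4132, 0.2104])] sides [np.float64(0.2367), np.float64(0.1383), np.float64(0.2398), np.float64(0.1409)] centre [0.3518 0.3347]
```

View pics/w37a.png

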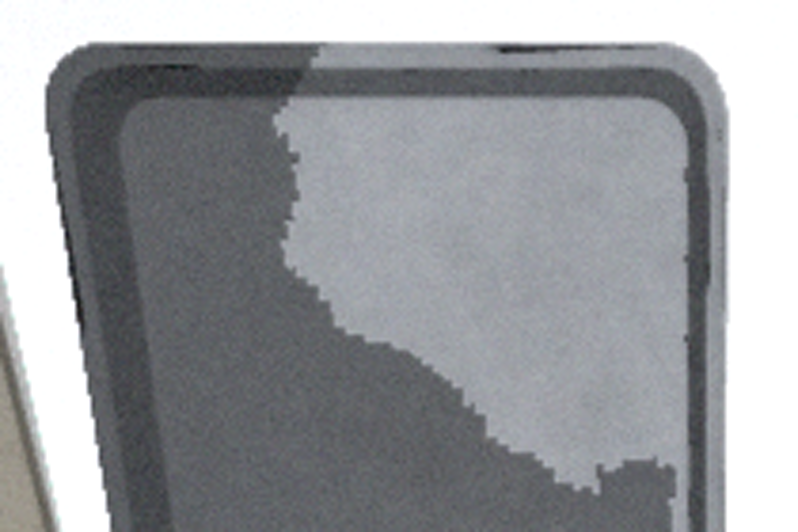

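View pics/w37b.png

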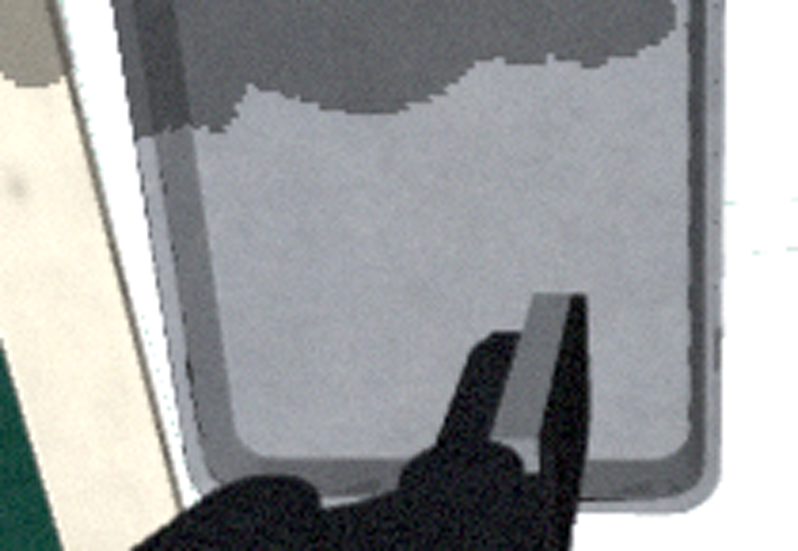

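apply_moves(commands="-4 0 0 0 0 0 0.5;-8 -3 1 0 0 0 0.5;-12 -6 3 0 0 0 0.5;-15 -9 5 0 0 0 0.5;-15 -12 7 0 0 0 0.5;-15 -15 9 0 0 0 0.5;-15 -17 9 0 0 0 0.5;-15 -17 9 0 0 0 0.5;-15 -17 9 0 0 0 0.5")

```text
time_s: 56.53
eef_pos: [0.2089, 0.5198, 0.29]
tool_rot: [[-0.002, -0.077, -0.997], [-0.004, -0.997, 0.077], [-1.0, 0.005, 0.001]]
force: [0.1, -0.7, -0.2]
grip_width: 0.043
```

```bash
python3 - <<'E'
from h import *
plan((.35,.46,.25),175.5)
im,K=cap('scene');np.savez('s38',im=im,**K);save(im,'s38',(180,110,480,300),2.6);save(im,'s38b',(190,145,285,220),8)
im,K=cap('top');np.savez('t38',im=im,**K);save(im,'t38',(165,130,475,290),2.5)
E
```

```text
t 56.53 tcp [0.2089 0.5198 0.29  ] psi 175.59 w 0.043 F [ 0.11 -0.69 -0.23]
shift cm [  4.01   4.86 -14.53] turn deg [ 0.09  0.07 -0.26]
s38 (494, 780, 3)
s38b (600, 760, 3)
t38 (400, 775, 3)
```

View pics/s38.png

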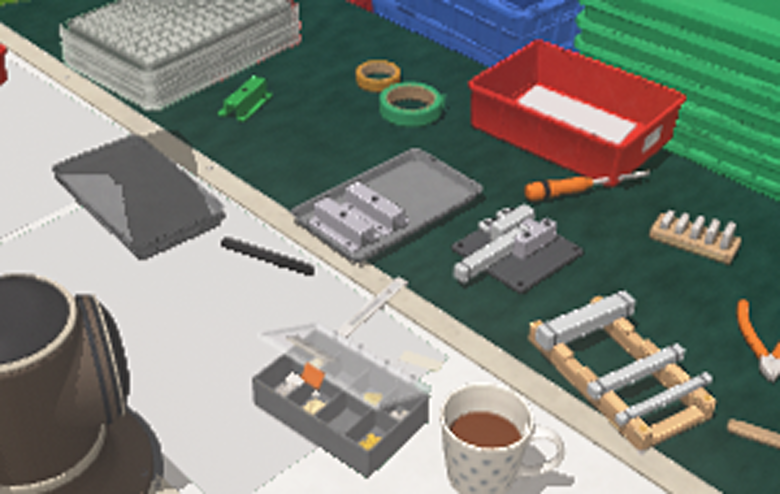

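View pics/t38.png

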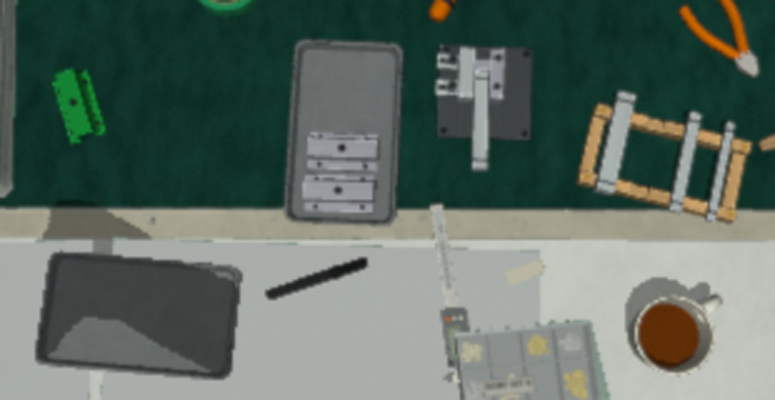

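View pics/s38b.png

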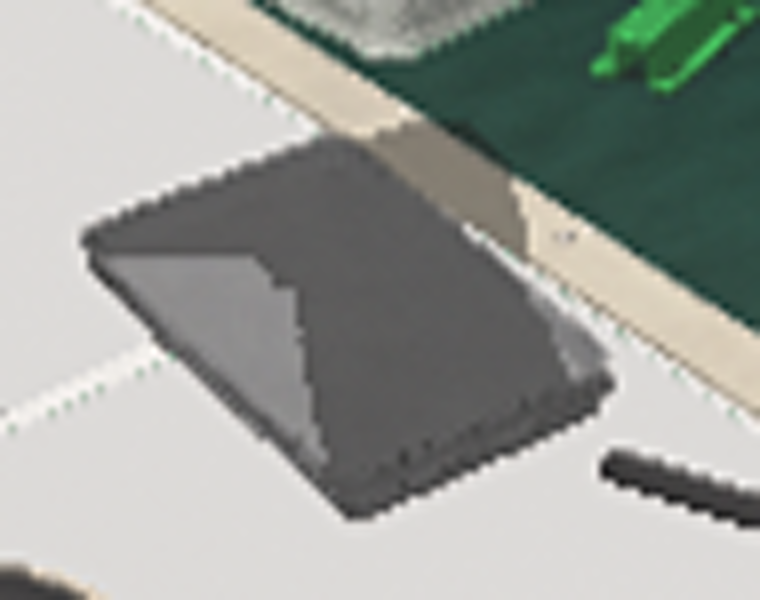

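```bash
python3 - <<'E'
from h import *
A=np.load('t27.npz');B=np.load('t38.npz')
def sub(v,k): 
    k0=max(0,k-1);w=np.abs(v[k0:k+2]);return k0+(w*np.arange(len(w))).sum()/w.sum()+.5
for n,d,z in(('lower',A,.010),('upper',B,.024)):
    im=d['im'].astype(float).mean(2)
    rows=np.arange(237,268,2);c=[174+sub(g:=np.diff(im[r,174:196]),np.argmin(g)) for r in rows]
    P=np.array([ray(d,u,r,z)[:2] for u,r in zip(c,rows)]);f=np.polyfit(P[:,0],P[:,1],1);print(n,'L y',np.polyval(f,.35).round(4),f[0].round(3),np.std(P[:,1]-np.polyval(f,P[:,0])).round(4))
    cols=np.r_[192:200,212:250:3];r=[229+sub(g:=np.diff(im[229:241,c_]),np.argmin(g)) for c_ in cols]
    P=np.array([ray(d,u,v,z)[:2] for u,v in zip(cols,r)]);f=np.polyfit(P[:,1],P[:,0],1);print(n,'far x',np.polyval(f,.33).round(4),f[0].round(3),np.std(P[:,0]-np.polyval(f,P[:,1])).round(4))
E
```

```text
lower L y 0.4542 -0.063 0.0011
lower far x 0.4236 0.083 0.0009
upper L y 0.4562 -0.079 0.0008
upper far x 0.4233 0.076 0.0009
```

```bash
python3 -c "
from cell import ctrl
print(ctrl.sign_off())"
```

```text
the job is handed in; nothing more can be done
None
```

The job is done and handed in, at about 57 s of the 210 s allowed.

**Gauge bars:** Bars 1, 2 and 3 each went fully home against the stop in turn. Bar 4 (22 mm) bound at the mouth, so the gap is about 20 mm. Bar 3 (18 mm) is left home in the guide, and bars 1, 2 and 4 are back in their own notches.

**Brackets:** The left tray held only one bracket. It now sits second in the middle tray's row, at tray x ≈ 1 mm and y ≈ 25 mm (the nominal place is y = 27 mm), about 55 mm from bracket 1. It is feet down and within about 0.1° of square to the tray.

**Trays:** The emptied tray is stacked on the one on the white band. It met contact about 14 mm above the lower tray, as a nested tray should. The green look-alike bracket was not touched.

**Last checks:**
- The final pictures show bar 3 in the guide, the other three bars in the rack, the two-bracket row and the stack all in place.
- From above, the lower tray is hidden by the upper one. The top camera puts the two trays' edges within about 0.3 mm in x and 2 mm in y. That 2 mm is about as fine as the camera can measure.
- Before stacking, the cameras disagreed by up to about 4 mm on where the lower tray stood. I averaged their readings before lowering.

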